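Lay out the shaker brackets to the pattern's hand

TASK

Lift the canister off the low grey stand by its handle and set it upright on the green glass plate beside it. Lay all the loose L brackets flat on the stand, side by side and none on top of another, every one the same hand as the pattern bracket screwed to it: some lie mirrored and must be turned over, and they may point any way. Do not tip the canister over or disturb the mortar and the tin behind.

Things in the scene. Friction and masses are not known exactly. Their poses are not given: they have to be found in the camera images.
- bracket_a_mid (a point): Middle of a loose L bracket's long leg, half-way through its thickness. Own x: along the long leg, away from the heel (ends at x = -50 and +50 mm). Own y: the way the short leg points; that leg is centred on x = -38 mm and ends at y = +63 mm. z = x cross y: up when it lies the pattern's hand, down when it lies mirrored. Absent in some runs.
- bracket_b_mid (a point): Middle of a loose L bracket's long leg, half-way through its thickness. Own x: along the long leg, away from the heel (ends at x = -50 and +50 mm). Own y: the way the short leg points; that leg is centred on x = -38 mm and ends at y = +63 mm. z = x cross y: up when it lies the pattern's hand, down when it lies mirrored. Absent in some runs.
- bracket_c_mid (a point): Middle of a loose L bracket's long leg, half-way through its thickness. Own x: along the long leg, away from the heel (ends at x = -50 and +50 mm). Own y: the way the short leg points; that leg is centred on x = -38 mm and ends at y = +63 mm. z = x cross y: up when it lies the pattern's hand, down when it lies mirrored. Absent in some runs.
- bracket_d_mid (a point): Middle of a loose L bracket's long leg, half-way through its thickness. Own x: along the long leg, away from the heel (ends at x = -50 and +50 mm). Own y: the way the short leg points; that leg is centred on x = -38 mm and ends at y = +63 mm. z = x cross y: up when it lies the pattern's hand, down when it lies mirrored. Absent in some runs.
- bracket_e_mid (a point): Middle of a loose L bracket's long leg, half-way through its thickness. Own x: along the long leg, away from the heel (ends at x = -50 and +50 mm). Own y: the way the short leg points; that leg is centred on x = -38 mm and ends at y = +63 mm. z = x cross y: up when it lies the pattern's hand, down when it lies mirrored. Absent in some runs.
- bracket_a: The bracket of this letter: flat steel L, 25 mm thick, legs 24 mm wide, 100 and 75 mm long over the outside, 0.18 to 0.33 kg, edges rounded 3 mm. Both faces are alike: turned over, it is its mirror image. Starts flat on the table; also stands steadily on its long leg's outer edge, short leg up. Origin: under its long leg's middle at the start.
- bracket_b: The bracket of this letter: flat steel L, 25 mm thick, legs 24 mm wide, 100 and 75 mm long over the outside, 0.18 to 0.33 kg, edges rounded 3 mm. Both faces are alike: turned over, it is its mirror image. Starts flat on the table; also stands steadily on its long leg's outer edge, short leg up. Origin: under its long leg's middle at the start.
- bracket_c: The bracket of this letter: flat steel L, 25 mm thick, legs 24 mm wide, 100 and 75 mm long over the outside, 0.18 to 0.33 kg, edges rounded 3 mm. Both faces are alike: turned over, it is its mirror image. Starts flat on the table; also stands steadily on its long leg's outer edge, short leg up. Origin: under its long leg's middle at the start.
- bracket_d: The bracket of this letter: flat steel L, 25 mm thick, legs 24 mm wide, 100 and 75 mm long over the outside, 0.18 to 0.33 kg, edges rounded 3 mm. Both faces are alike: turned over, it is its mirror image. Starts flat on the table; also stands steadily on its long leg's outer edge, short leg up. Origin: under its long leg's middle at the start.
- bracket_e: The bracket of this letter: flat steel L, 25 mm thick, legs 24 mm wide, 100 and 75 mm long over the outside, 0.18 to 0.33 kg, edges rounded 3 mm. Both faces are alike: turned over, it is its mirror image. Starts flat on the table; also stands steadily on its long leg's outer edge, short leg up. Origin: under its long leg's middle at the start.
- stand: Low fixed grey stand, flat top 300 (x) x 290 (y) mm, 20 mm high, origin under its centre. A pattern bracket, the size of the loose ones, is screwed flat on it for good, its long leg's middle at own (70, 70) mm, long leg along x, heel towards -x, short leg towards +y, screw heads 28 mm above the top. Seen from above, heel nearest you, long leg pointing away: its short leg points left.
- stand_top (a point): Centre of the top face of the stand; x, y along its edges, z up. The top is free apart from the pattern bracket and, at the start, the canister.
- plate_top (a point): Centre of the top face of the fixed green ground-glass plate beside the stand, 292 (own x) x 150 (own y) mm, top 6 mm above the table, z up.
- canister_handle (a point): Middle of the canister's grip bar: 9 mm thick, straight for 52 mm along own y, 125 mm above the canister's base, 35 mm clear above its lid; z up.
- canister: Closed metal sample canister with a rigid arched handle: 71 mm across at the lid, 66 mm at the base, 86 mm high without the handle, 130 mm with it, 0.3 to 0.55 kg. Stands on the low stand at the start. Origin at the centre of its base, z up.
- mortar: Porcelain mortar with pestle, 79 x 79 x 84 mm, loose at the far side of the table; bystander. Origin under its centre.
- tin_loose: White lidded moisture tin, 57 mm across, 38 mm high, loose at the far side of the table; bystander. Origin under its centre.
Mind the look-alikes: they are no part of the job. What is shaped like the bracket_e but purple is not meant.

How it is judged:
On the way:
1. the canister stands upright on the glass plate (x of canister_handle in the frame of plate_top between -0.115 and 0.115 m and y of canister_handle in the frame of plate_top between -0.046 and 0.046 m and z of canister_handle in the frame of plate_top between 0.119 and 0.131 m and angle between canister_handle's own z axis and vertical below 0.1 rad), for 0.2 s.
At the end, for the whole second after the job is handed in: Canister at rest upright on the glass plate, its axis within 115 mm (along) and 46 mm (across) of the plate's centre; every bracket present at rest flat on the stand's top (4 mm, 0.1 rad), the pattern's hand up, the middle of its long leg 10 mm or more inside the stand's edges (all of step 1 and linear speed of each of canister, bracket_a, bracket_b, bracket_c, bracket_d, bracket_e below 0.02 m/s and x of bracket_a_mid in the frame of stand_top between -0.14 and 0.14 m and y of bracket_a_mid in the frame of stand_top between -0.135 and 0.135 m and z of bracket_a_mid in the frame of stand_top between 0.0085 and 0.0165 m and angle between each of bracket_a_mid, bracket_b_mid, bracket_c_mid, bracket_d_mid, bracket_e_mid's own z axis and vertical below 0.1 rad and x of bracket_b_mid in the frame of stand_top between -0.14 and 0.14 m and y of bracket_b_mid in the frame of stand_top between -0.135 and 0.135 m and z of bracket_b_mid in the frame of stand_top between 0.0085 and 0.0165 m and x of bracket_c_mid in the frame of stand_top between -0.14 and 0.14 m and y of bracket_c_mid in the frame of stand_top between -0.135 and 0.135 m and z of bracket_c_mid in the frame of stand_top between 0.0085 and 0.0165 m and x of bracket_d_mid in the frame of stand_top between -0.14 and 0.14 m and y of bracket_d_mid in the frame of stand_top between -0.135 and 0.135 m and z of bracket_d_mid in the frame of stand_top between 0.0085 and 0.0165 m and x of bracket_e_mid in the frame of stand_top between -0.14 and 0.14 m and y of bracket_e_mid in the frame of stand_top between -0.135 and 0.135 m and z of bracket_e_mid in the frame of stand_top between 0.0085 and 0.0165 m); the robot touches nothing.
It fails at once if the canister is tipped over (angle between canister_handle's own z axis and vertical above 0.8 rad).
It fails at once if the mortar is shoved more than 40 mm (distance of mortar from where it was at the start of the episode above 0.04 m).
It fails at once if the loose tin is shoved more than 40 mm (distance of tin_loose from where it was at the start of the episode above 0.04 m).
Of bracket_a, bracket_c, bracket_d, bracket_e only 3 to 4 are there at a start; the rules pass over those that are not, and their reading is None.
At some moment in a run one of bracket_a, bracket_b, bracket_c, bracket_d, bracket_e may be knocked a few centimetres aside while the robot is not near it.
It also fails if it takes over 210 s, if anything falls off the work surface, if the arm or the gripper's body presses on something with over 40 N, if the wrist force passes 120 N, or if a joint passes its speed limit or range.

ROBOT

A 7-joint arm with a two-finger parallel gripper is mounted at the origin on a cart in front of the work surface, level with it; the furniture and walls round the work are solid. World frame = base frame: x ahead of the robot, y to its left, z up, the work surface at z = 0. Lengths are in m, angles in rad, forces in N, time in s.
With the tool pointing down it reaches from about 0.425 to 0.875 m from the base axis. Payload 4.7 kg.
Tool frame: the origin (TCP) lies at the very end of the fingers, on their centre line; the grasp point (between the pads) lies 19 mm behind it; x points along the fingers, z is the direction in which the jaws open and shut, and the axes are right-handed (so a half turn about x gives the same grasp; the last joint's range is limited). The gripper opens to 87 mm and grips with 3 to 60 N. Pads are 19 mm wide; open, the fingers measure 117 mm over their backs; the gripper's body (75 mm by 190 mm) begins 51 mm behind the grasp point.
Start: joints at [1.282, 0.321, -0.07, 1.45, 0.023, 1.371, -0.057], TCP at [0.194, -0.62, 0.223] pointing down, gripper open.
Joint ranges: [-2.86, 2.86], [-0.3, 2.09], [-1.38, 1.24], [0.06, 2.45], [-1.56, 4.7], [0.09, 2.05], [-2.69, 2.69]. Speed limits (rad/s): [2.57, 2.57, 3.14, 3.14, 3.14, 3.14, 3.14].

INTERFACE

Orientations are given as a rotation vector (axis times angle).
In Python, from bench import * gives the robot as it stands.
- The arm moves only by the shell command python3 -m handwheel 'ROWS' [OPENING] [FORCE]. ROWS is JSON, a list of rows, each an object with "xyz": the shift along the world's x, y, z in cm, a list of three; "angular": the turn, a rotation vector about the world's x, y, z in degrees, a list of three. A call has 1 to 5 rows; each row shifts and turns the pose as measured when the row begins; what a row does not reach is not made up. A row lasts 1/12 s, in which the tool goes at most 41.7 mm and 7.16 degrees, less where a joint would pass 70% of its speed; a pose out of reach is approached as far as the arm can. A call with a gripper value outside its range is refused whole. OPENING is the finger opening in cm, from 0 to 8.7, set as the call begins (- or left out, the last holds). The fingers move at their own pace and stop on an object; FORCE is the grip in N (left out, the last holds). Time passes only in rows, so rows that do not move let the fingers close. It gives the time, the measured TCP pose, the force and the opening at its end, in the units of the state.
- get_state(): the state, without advancing time (a new reading comes with each control period).
- get_image(name): name is "scene" or "top"; returns a dict with "pixels" (480x640x3 uint8, blue, green, red), "K" (3x3 intrinsics, pixels), "cam_to_world" (4x4, takes a point from camera to world coordinates). Camera axes: x right, y down, z forward; pixel columns grow to the right and rows downward; lengths in m; the calibration is good to about 2 mm. A picture is of the moment at which its call begins. There is no depth.
- close_job(): hands the job in, once; it reports no verdict.
The state is a dict: "time": time; "joint_positions": joint angles; "qd": joint speeds; "joint_torque": joint torques, N m; "position": TCP position; "tool_rot": TCP orientation; "ft_force": force on the tool from outside, world axes, zero at the start; "torque": the same for the moment, N m; "grip_width": opening from 0.0 (shut) to 1.0 (fully open).
Only numpy, scipy, OpenCV 4.12 (cv2) and the standard library are available. Lean on these libraries where they do the work, as an engineer would, in place of code of your own. Each camera call takes 0.05 s, during which the arm holds its last target.

## Working session

There is one attempt and no reset: what is moved stays moved. The work goes in short steps, Python scripts to look and compute and a shell command to move; the robot and the scene stay as the last step left them, time stands still between calls to the robot, and variables do not carry over. Pictures are saved under pics/ and viewed, and the job is handed in when it is done.

```bash
ls; mkdir -p pics
python3 - <<'E'
from bench import *
import cv2
s=get_state()
print({k:s[k] for k in s})
for n in ("scene","top"):
    im=get_image(n); cv2.imwrite(f"pics/{n}0.png",im["pixels"]); print(n,im["K"],im["cam_to_world"])
E
```

```text
pics
{'time': 0.0, 'joint_positions': array([ 1.28209367,  0.3218012 , -0.07006779,  1.45172216,  0.02261581,
        1.37078931, -0.05690746]), 'qd': array([ 0.00065498, -0.00275878,  0.00162846, -0.00118051,  0.00018629,
        0.00073674,  0.00157177]), 'joint_torque': array([-2.76991696e-04, -4.91295326e+01, -4.04038550e-01, -3.12532139e+01,
       -6.40063081e-02,  4.35277924e-02,  1.67556700e-04]), 'position': array([ 0.19359296, -0.61990088,  0.22145188]), 'tool_rot': array([ 0.98439829,  1.33904057, -0.98266323]), 'ft_force': array([-0.1877797 , -0.06751558, -0.93486227]), 'torque': array([-0.03206122, -0.01419818, -0.0206538 ]), 'grip_width': 1.0030436483638436}
scene [[605.40334793   0.         320.51587702]
 [  0.         605.40334793 239.30667093]
 [  0.           0.           1.        ]] [[ 8.83588167e-01 -3.39233730e-01  3.22788519e-01  4.23555517e-02]
 [-4.68264775e-01 -6.39779131e-01  6.09434791e-01 -1.05807477e+00]
 [-2.27478555e-04 -6.89639863e-01 -7.24152476e-01  1.36924107e+00]
 [ 0.00000000e+00  0.00000000e+00  0.00000000e+00  1.00000000e+00]]
top [[493.30217046   0.         317.7396445 ]
 [  0.         493.30217046 241.98804662]
 [  0.           0.           1.        ]] [[ 0.00535314 -0.99003628  0.14071073  0.37950893]
 [-0.99998018 -0.00576633 -0.00252891  0.01566086]
 [ 0.00331509 -0.1406944  -0.99004752  1.55409225]
 [ 0.          0.          0.          1.        ]]
```

View pics/scene0.png

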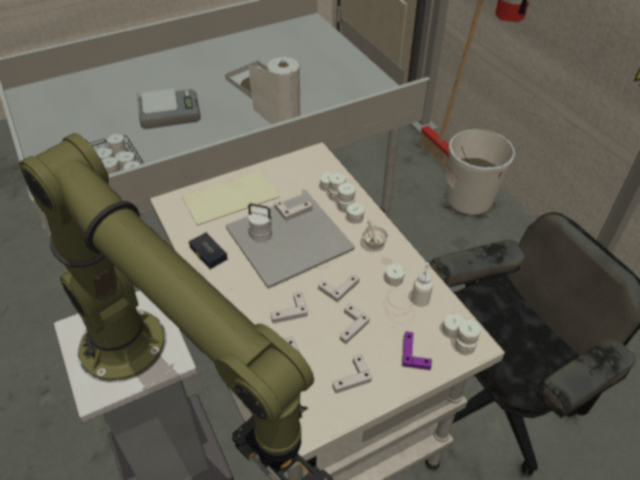

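View pics/top0.png

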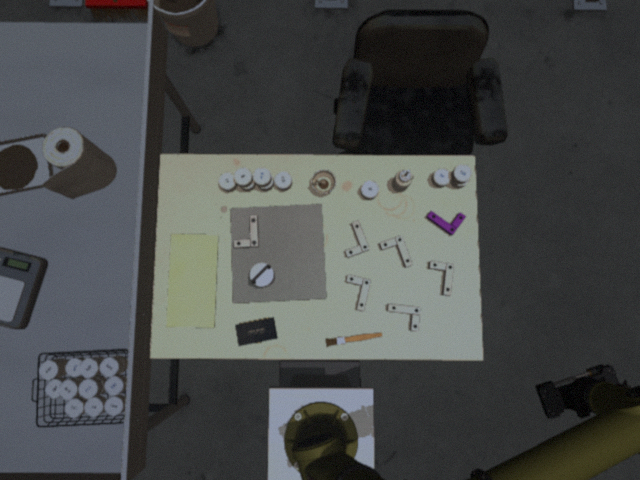

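```bash
cat > h.py <<'E'
from bench import *
import cv2, numpy as np
from scipy.spatial.transform import Rotation as R
def ray(im,uv):
    d=np.linalg.inv(im["K"])@np.array([uv[0],uv[1],1.]); T=im["cam_to_world"]
    return T[:3,3],T[:3,:3]@d
def onz(im,uv,z):
    o,d=ray(im,uv); return o+d*(z-o[2])/d[2]
def proj(im,p):
    T=np.linalg.inv(im["cam_to_world"]); q=im["K"]@(T[:3,:3]@np.array(p)+T[:3,3]); return q[:2]/q[2]
def tri(im1,uv1,im2,uv2):
    o1,d1=ray(im1,uv1);o2,d2=ray(im2,uv2)
    d1=d1/np.linalg.norm(d1);d2=d2/np.linalg.norm(d2)
    A=np.stack([d1,-d2],1);t=np.linalg.lstsq(A,o2-o1,rcond=None)[0]
    a=o1+t[0]*d1;b=o2+t[1]*d2
    return (a+b)/2,np.linalg.norm(a-b)
def crop(im,x0,y0,x1,y1,f,name):
    c=im["pixels"][y0:y1,x0:x1]; cv2.imwrite("pics/"+name,cv2.resize(c,None,fx=f,fy=f,interpolation=cv2.INTER_CUBIC))
E
python3 - <<'E'
from h import *
t=get_image("top");s=get_image("scene")
crop(t,150,150,490,365,2.3,"t1.png");crop(t,330,210,470,340,5,"t2.png");crop(t,220,195,335,310,5,"t3.png");crop(s,180,140,500,400,2.4,"s1.png")
E
```

```text
(no output)
```

View pics/t2.png

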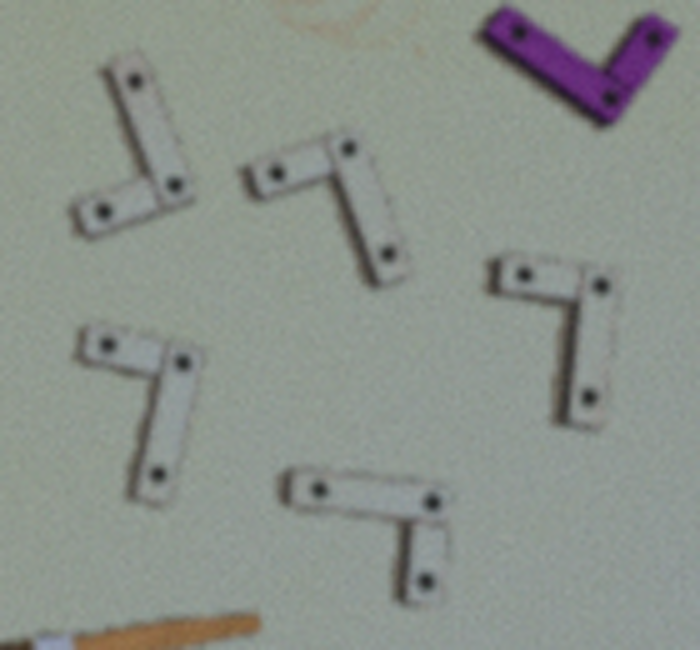

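View pics/t3.png

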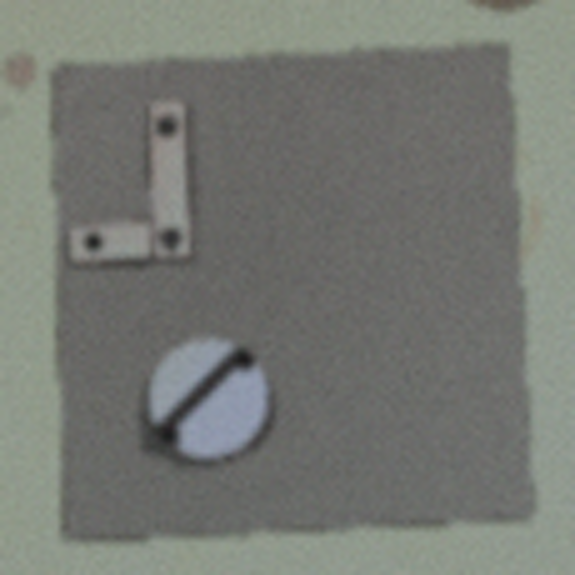

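View pics/s1.png

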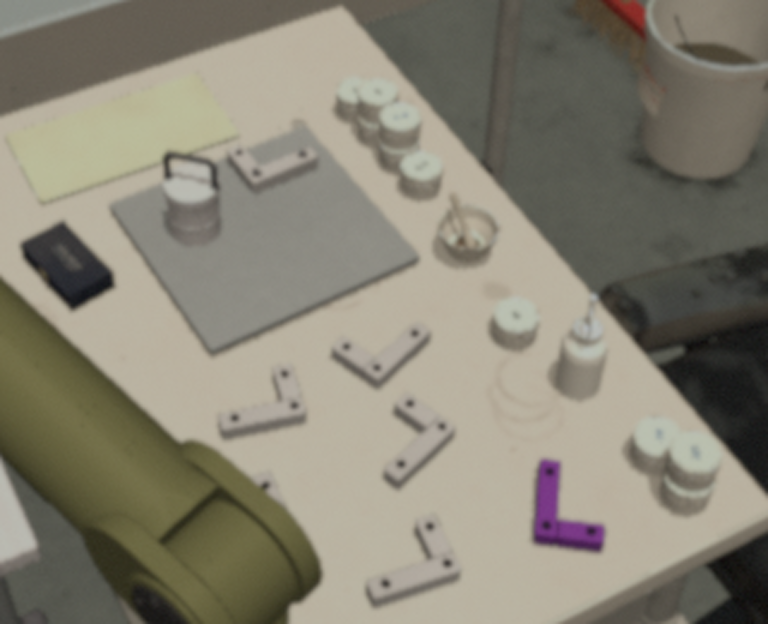

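```bash
cat >> h.py <<'E'
def hole(im,uv,r=3.2):
    g=cv2.cvtColor(im["pixels"],cv2.COLOR_BGR2GRAY).astype(float)
    u,v=uv
    for _ in range(4):
        yy,xx=np.mgrid[int(v)-7:int(v)+8,int(u)-7:int(u)+8]
        m=(xx-u)**2+(yy-v)**2<=r*r
        p=g[yy,xx]; ring=((xx-u)**2+(yy-v)**2<=(r+1)**2)
        ref=np.percentile(p[ring],60)
        w=np.clip(ref-p-8,0,None)*m
        if w.sum()==0: return np.array([np.nan]*2)
        u,v=(w*xx).sum()/w.sum(),(w*yy).sum()/w.sum()
    return np.array([u,v])
def st():
    s=get_state(); A=R.from_rotvec(s["tool_rot"]).as_matrix()
    print("t %.2f"%s["time"],"tcp",s["position"].round(4),"x",A[:,0].round(3),"z",A[:,2].round(3),"F",np.round(s["ft_force"],1),"w %.2f"%(8.7*s["grip_width"]),"q",s["joint_positions"].round(2))
    return s
E
python3 - <<'E'
from h import *
t=get_image("top");s=get_image("scene")
st()
T2=lambda a:(330+a[0]/5,210+a[1]/5); T3=lambda a:(220+a[0]/5,195+a[1]/5); S=lambda a:(180+a[0]/2.4,140+a[1]/2.4)
B={"B1":[(175,185),(135,80),(104,212)],"B2":[(348,148),(388,253),(277,173)],"B3":[(600,285),(589,397),(524,274)],"B4":[(183,362),(157,474),(108,345)],"B5":[(432,501),(319,489),(426,580)]}
SB={"B1":[(377,367),(417,332),(346,346)],"B2":[(446,426),(401,464),(406,403)],"B4":[(295,405),(234,418),(284,374)],"B3":[(447,563),(385,583),(430,525)],"P":[(257,172),(303,154),(238,153)]}
B["P"]=None
for k in B:
    if k=="P": h=[hole(t,T3(a)) for a in [(171,238),(166,126),(93,242)]]
    else: h=[hole(t,T2(a)) for a in B[k]]
    z=.045 if k=="P" else .025
    P=[onz(t,a,z) for a in h]
    d=P[1]-P[0]; e=P[2]-P[0]
    print(k,np.round(h,1).tolist(),[p[:2].round(4).tolist() for p in P],"len %.4f %.4f"%(np.linalg.norm(d),np.linalg.norm(e)),"yaw %.1f cross %.0f"%(np.degrees(np.arctan2(d[1],d[0])),np.sign(d[0]*e[1]-d[1]*e[0])))
    if k in SB:
        for a,b in zip(h,SB[k]):
            p,g=tri(t,a,s,hole(s,S(b))); print("   tri",p.round(4),"gap %.4f"%g)
E
```

```text
t 0.30 tcp [ 0.1937 -0.6203  0.2222] x [-0.     0.001 -1.   ] z [ 0.298 -0.955 -0.001] F [ 0.6 -0.1  0.8] w 8.71 q [ 1.28  0.32 -0.07  1.45  0.02  1.37 -0.06]
B1 [[364.6, 246.6], [356.6, 225.8], [350.3, 251.9]] [[0.583, -0.1348], [0.6489, -0.1102], [0.5663, -0.0901]] len 0.0703 0.0477 yaw 20.4 cross 1
   tri [ 0.5827 -0.1345  0.0281] gap 0.0001
   tri [ 0.6484 -0.11    0.0281] gap 0.0000
   tri [ 0.566  -0.0899  0.0282] gap 0.0001
B2 [[399.3, 239.2], [407.2, 260.3], [384.9, 244.2]] [[0.6071, -0.2439], [0.5409, -0.2674], [0.5911, -0.1986]] len 0.0703 0.0481 yaw -160.5 cross -1
   tri [ 0.6067 -0.2434  0.0281] gap 0.0001
   tri [ 0.5404 -0.2667  0.0284] gap 0.0003
   tri [ 0.5908 -0.1982  0.0279] gap 0.0003
B3 [[449.8, 266.7], [447.4, 289.0], [434.5, 264.5]] [[0.5215, -0.3995], [0.4522, -0.3899], [0.5282, -0.352]] len 0.0699 0.0480 yaw 172.1 cross -1
   tri [ 0.5212 -0.3985  0.0284] gap 0.0000
   tri [ 0.4521 -0.3891  0.0281] gap 0.0000
   tri [ 0.5278 -0.3511  0.0284] gap 0.0001
B4 [[366.1, 282.1], [361.1, 304.4], [351.1, 278.6]] [[0.4724, -0.1386], [0.4037, -0.1226], [0.483, -0.0923]] len 0.0706 0.0475 yaw 166.9 cross -1
   tri [ 0.4722 -0.1383  0.028 ] gap 0.0001
   tri [ 0.4038 -0.1224  0.0281] gap 0.0005
   tri [ 0.4828 -0.0921  0.0282] gap 0.0000
B5 [[416.1, 310.1], [393.4, 307.5], [414.8, 325.9]] [[0.3873, -0.2916], [0.3948, -0.2221], [0.3394, -0.2865]] len 0.0700 0.0481 yaw 83.8 cross 1
P [[253.6, 242.3], [252.8, 219.8], [238.2, 242.9]] [[0.5919, 0.21], [0.6625, 0.214], [0.5897, 0.2572]] len 0.0708 0.0473 yaw 3.3 cross 1
   tri [0.5916 0.2092 0.0497] gap 0.0008
   tri [0.6616 0.2133 0.0504] gap 0.0002
   tri [0.5884 0.2574 0.046 ] gap 0.0023
```

Run:
```python
from h import *
t=get_image("top");s=get_image("scene")
crop(t,235,250,290,300,12,"t4.png");crop(s,230,190,290,250,10,"s4.png")
# stand and plate masks top
lab=cv2.cvtColor(cv2.GaussianBlur(t["pixels"],(3,3),0),cv2.COLOR_BGR2LAB).astype(int)
print("stand lab",lab[290,310],"plate",lab[300,190],"table",lab[330,300])
for n,seed,z in (("stand",(310,290),.02),("plate",(190,300),.006)):
    c=lab[seed[1],seed[0]]
    m=(np.abs(lab-c)*[0.6,1.5,1.5]).sum(2)<14
    nn,L=cv2.connectedComponents(m.astype(np.uint8)); m=(L==L[seed[1],seed[0]]).astype(np.uint8)
    m=cv2.morphologyEx(m,cv2.MORPH_CLOSE,np.ones((5,5)))
    cs,_=cv2.findContours(m,cv2.RETR_EXTERNAL,cv2.CHAIN_APPROX_NONE); cc=max(cs,key=cv2.contourArea)
    P=np.array([onz(t,p[0],z)[:2] for p in cc],np.float32)
    r=cv2.minAreaRect(P); print(n,r, cv2.boxPoints(r).round(4).tolist())
```

```text
stand lab [118 127 129] plate [160 119 143] table [159 122 133]
stand ((0.5625336170196533, 0.13788855075836182), (0.3013113737106323, 0.2914671301841736), 3.1330997943878174) [[0.4041000008583069, 0.2752000093460083], [0.42010000348091125, -0.01590000092983246], [0.7208999991416931, 0.0006000000284984708], [0.7049999833106995, 0.29159998893737793]]
plate ((0.47860854864120483, 0.4063699245452881), (0.1535811871290207, 0.2969838082790375), 88.91069030761719) [[0.3287000060081482, 0.33239999413490295], [0.6255999803543091, 0.32679998874664307], [0.6284999847412109, 0.48030000925064087], [0.33160001039505005, 0.4860000014305115]]
```

View pics/t4.png

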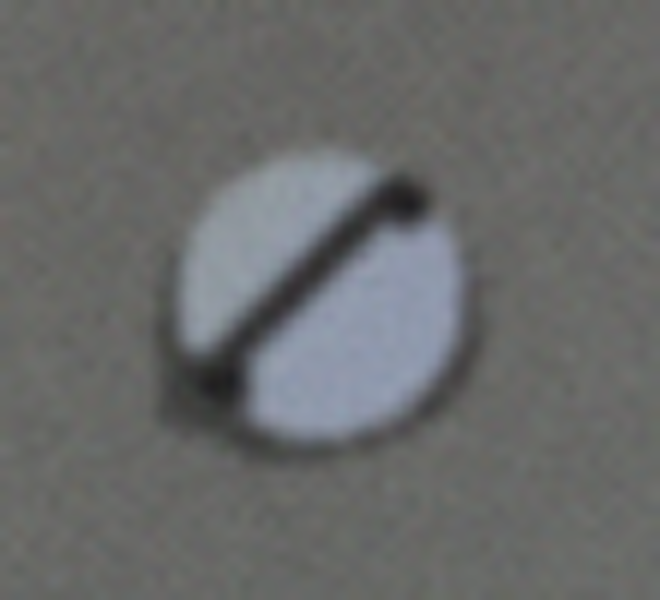

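View pics/s4.png

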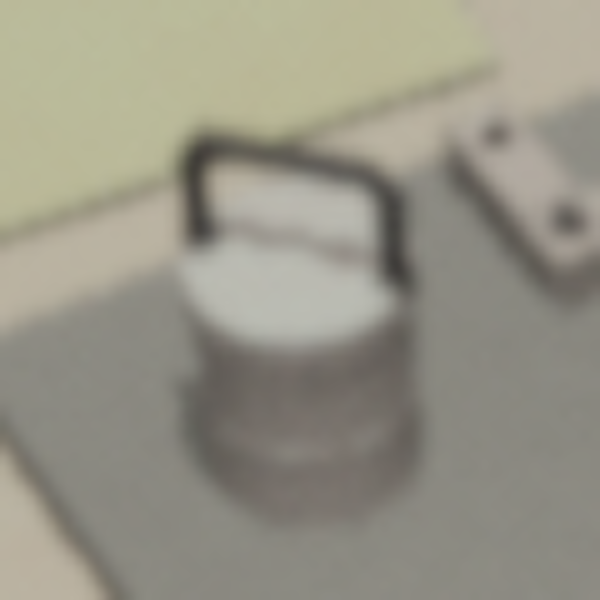

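Run:
```python
from h import *
t=get_image("top");s=get_image("scene")
C=lambda a:(235+(a[0]-5.5)/12,250+(a[1]-5.5)/12);D=lambda a:(230+(a[0]-4.5)/10,190+(a[1]-4.5)/10)
e1=tri(t,C((222,360)),s,D((205,148)));e2=tri(t,C((398,198)),s,D((385,180)))
print(e1,e2)
m,g=tri(t,C((310,282)),s,D((297,163)));print(m,g)
a=onz(t,C((222,360)),.145);b=onz(t,C((398,198)),.145);print(a,b,(a+b)/2,np.degrees(np.arctan2(*(b-a)[[1,0]])))
```

```text
(array([0.47070976, 0.19601453, 0.14487105]), np.float64(0.00045511274100917885)) (array([0.5097355 , 0.15432398, 0.14927802]), np.float64(0.001627906038675428))
[0.490139   0.17488928 0.1475793 ] 0.0024637632644613737
[0.47048433 0.19606641 0.145     ] [0.5093528  0.15499423 0.145     ] [0.48991857 0.17553032 0.145     ] -46.579059312719934
```

```bash
python3 -m handwheel '[{"xyz":[2.6,3.1,0],"angular":[0,0,5]},{"xyz":[2.6,3.1,0],"angular":[0,0,5]},{"xyz":[2.6,3.1,0],"angular":[0,0,5]},{"xyz":[2.6,3.1,0],"angular":[0,0,5]},{"xyz":[2.6,3.1,0],"angular":[0,0,5]}]' 5; python3 -c "from h import *;st()"
```

```text
time: 0.92
position: [0.3152, -0.4683, 0.2211]
tool_rot: [0.647, 1.472, -0.66]
ft_force: [0.7, -0.4, 0.4]
grip_width: 0.705
t 0.92 tcp [ 0.3152 -0.4683  0.2211] x [-0.004 -0.006 -1.   ] z [ 0.67  -0.742  0.002] F [ 0.7 -0.4  0.4] w 6.13 q [ 1.13  0.15 -0.23  1.67  0.04  1.33  0.06]
```

```bash
python3 -m handwheel '[{"xyz":[2.6,3.1,0],"angular":[0,0,5]},{"xyz":[2.6,3.1,0],"angular":[0,0,5]},{"xyz":[2.6,3.1,0],"angular":[0,0,5]},{"xyz":[2.6,3.1,0],"angular":[0,0,5]},{"xyz":[2.6,3.1,0],"angular":[0,0,5]}]'
python3 -m handwheel '[{"xyz":[0.3,4,0],"angular":[0,0,5]},{"xyz":[0.3,4,0],"angular":[0,0,5]},{"xyz":[0.3,4,0],"angular":[0,0,5]},{"xyz":[0.3,4,0],"angular":[0,0,5]},{"xyz":[0.3,4,0],"angular":[0,0,5]}]'
python3 -m handwheel '[{"xyz":[0.3,4,0],"angular":[0,0,5]},{"xyz":[0.3,4,0],"angular":[0,0,5]},{"xyz":[0.3,4,0],"angular":[0,0,5]},{"xyz":[0.3,4,0],"angular":[0,0,5]},{"xyz":[0.3,4,0],"angular":[0,0,5]}]'; python3 -c "from h import *;st()"
```

```text
time: 1.33
position: [0.4482, -0.3072, 0.2229]
tool_rot: [0.288, 1.547, -0.306]
ft_force: [1.2, -1.0, 0.3]
grip_width: 0.573
time: 1.75
position: [0.4679, -0.0996, 0.2235]
tool_rot: [-0.073, 1.558, 0.058]
ft_force: [1.3, -0.2, -0.4]
grip_width: 0.573
time: 2.17
position: [0.4818, 0.1081, 0.2256]
tool_rot: [-0.433, 1.51, 0.414]
ft_force: [1.4, -0.3, 1.1]
grip_width: 0.567
t 2.17 tcp [0.4818 0.1081 0.2256] x [ 0.021 -0.007 -1.   ] z [0.857 0.515 0.015] F [ 1.4 -0.3  1.1] w 4.94 q [ 0.56 -0.   -0.83  1.81  0.01  1.31  0.27]
```

```bash
cat >> h.py <<'E'
def need(p,xd=(0,0,-1),zyaw=None,zd=None,sym=True):
    """print remaining shift (cm) and turn (rotvec deg, world)"""
    s=get_state(); A=R.from_rotvec(s["tool_rot"])
    x=np.array(xd,float);x/=np.linalg.norm(x)
    z=np.array(zd if zd is not None else (np.cos(np.radians(zyaw)),np.sin(np.radians(zyaw)),0),float)
    z-=x*(x@z);z/=np.linalg.norm(z)
    best=None
    for sg in ((1,-1) if sym else (1,)):
        T=R.from_matrix(np.stack([x,np.cross(sg*z,x),sg*z],1)); d=(T*A.inv()).as_rotvec(degrees=True)
        if best is None or np.linalg.norm(d)<np.linalg.norm(best): best=d
    print("need cm",((np.array(p)-s["position"])*100).round(2),"deg",best.round(1),"F",np.round(s["ft_force"],1),"w %.2f"%(8.7*s["grip_width"]),"q",s["joint_positions"].round(2),"t %.1f"%s["time"])
E
python3 -c "
from h import *
need((.490,.1752,.165),zyaw=43.4)"
```

```text
need cm [ 0.82  6.71 -6.06] deg [ 0.3  1.2 12.4] F [ 1.4 -0.3  1.1] w 4.94 q [ 0.56 -0.   -0.83  1.81  0.01  1.31  0.27] t 2.2
```

```bash
python3 -m handwheel '[{"xyz":[0.3,3.4,-1],"angular":[0.1,0.6,6]},{"xyz":[0.4,3.3,-1],"angular":[0.2,0.6,6.4]},{"xyz":[0,0,-2],"angular":[0,0,0]},{"xyz":[0,0,-1],"angular":[0,0,0]},{"xyz":[0,0,0],"angular":[0,0,0]}]'; python3 -c "
from h import *
need((.490,.1752,.124),zyaw=43.4)"
```

```text
time: 2.58
position: [0.4876, 0.1918, 0.1778]
tool_rot: [-0.613, 1.47, 0.619]
ft_force: [0.3, -0.3, -0.1]
grip_width: 0.57
need cm [ 0.24 -1.66 -5.38] deg [-0.4  0.5 -1.8] F [ 0.3 -0.3 -0.1] w 4.96 q [ 0.43  0.15 -0.92  1.81  0.13  1.23  0.27] t 2.6
```

```bash
python3 -m handwheel '[{"xyz":[0.2,-1.6,0],"angular":[-0.4,0.5,-1.8]},{"xyz":[0,0,0],"angular":[0,0,0]},{"xyz":[0,0,0],"angular":[0,0,0]}]'; python3 -c "
from h import *
need((.490,.1752,.124),zyaw=43.4)"
```

```text
time: 2.83
position: [0.4902, 0.1713, 0.1786]
tool_rot: [-0.588, 1.492, 0.585]
ft_force: [0.3, 0.3, -0.1]
grip_width: 0.575
need cm [-0.02  0.39 -5.46] deg [ 0.1 -0.   0.5] F [ 0.3  0.3 -0.1] w 5.01 q [ 0.45  0.15 -0.9   1.81  0.12  1.25  0.27] t 2.8
```

```bash
python3 -m handwheel '[{"xyz":[0,0.3,-2],"angular":[0,0,0.4]},{"xyz":[0,0,-1.7],"angular":[0,0,0]},{"xyz":[0,0,-1],"angular":[0,0,0]},{"xyz":[0,0,-0.3],"angular":[0,0,0]},{"xyz":[0,0,0],"angular":[0,0,0]}]'; python3 -c "
from h import *
need((.490,.1752,.124),zyaw=43.4)
t=get_image('top');s=get_image('scene');crop(t,220,230,300,310,7,'t5.png');crop(s,210,160,310,260,6,'s5.png')
a=cv2.imread('pics/t5.png');b=cv2.imread('pics/s5.png');b=cv2.resize(b,None,fx=.7,fy=.7);a=cv2.resize(a,None,fx=.7,fy=.7);h=min(a.shape[0],b.shape[0]);cv2.imwrite('pics/ab5.png',np.hstack([a[:h],b[:h]]))"
```

```text
time: 3.25
position: [0.4954, 0.1671, 0.1314]
tool_rot: [-0.586, 1.486, 0.573]
ft_force: [0.8, -0.0, -0.5]
grip_width: 0.571
need cm [-0.54  0.81 -0.74] deg [0.3 0.5 0.9] F [ 0.8 -0.  -0.5] w 4.97 q [ 0.43  0.2  -0.89  1.86  0.18  1.15  0.22] t 3.2
```

View pics/ab5.png

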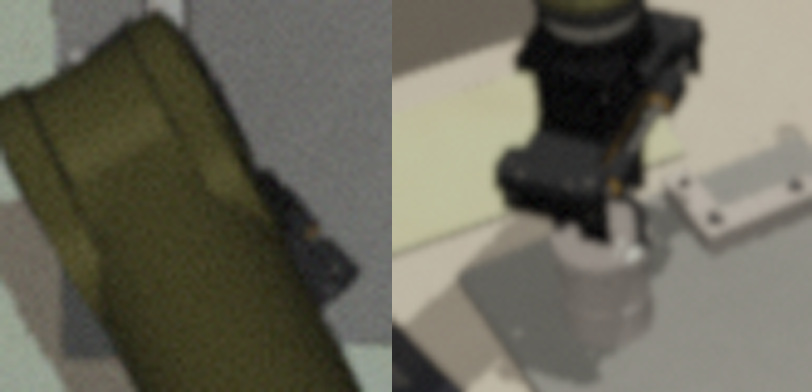

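```bash
python3 -m handwheel '[{"xyz":[-0.45,0.65,-0.5],"angular":[0.3,0.5,0.8]},{"xyz":[0,0,0],"angular":[0,0,0]}]'; python3 -c "
from h import *
need((.490,.1752,.124),zyaw=43.4)"
```

```text
time: 3.52
position: [0.4919, 0.1748, 0.1284]
tool_rot: [-0.591, 1.486, 0.591]
ft_force: [0.4, -0.4, -0.3]
grip_width: 0.576
need cm [-0.19  0.04 -0.44] deg [-0.1  0.1  0.1] F [ 0.4 -0.4 -0.3] w 5.01 q [ 0.42  0.21 -0.89  1.86  0.18  1.15  0.22] t 3.5
```

```bash
python3 -m handwheel '[{"xyz":[-0.15,0.04,-0.4],"angular":[0,0,0]},{"xyz":[0,0,0],"angular":[0,0,0]}]'; python3 -m handwheel '[{"xyz":[0,0,0],"angular":[0,0,0]},{"xyz":[0,0,0],"angular":[0,0,0]},{"xyz":[0,0,0],"angular":[0,0,0]},{"xyz":[0,0,0],"angular":[0,0,0]},{"xyz":[0,0,0],"angular":[0,0,0]}]' 0 40; python3 -c "
from h import *
need((.490,.1752,.124),zyaw=43.4)"
```

```text
time: 3.68
position: [0.4907, 0.1761, 0.1249]
tool_rot: [-0.592, 1.484, 0.592]
ft_force: [-0.7, -0.0, -0.6]
grip_width: 0.572
time: 4.1
position: [0.4908, 0.1765, 0.1252]
tool_rot: [-0.593, 1.483, 0.592]
ft_force: [0.0, 0.1, 0.5]
grip_width: 0.283
need cm [-0.08 -0.13 -0.12] deg [-0.1  0.3 -0. ] F [0.  0.1 0.5] w 2.46 q [ 0.42  0.21 -0.89  1.87  0.18  1.14  0.22] t 4.1
```

```bash
python3 -m handwheel '[{"xyz":[0,0,0],"angular":[0,0,0]},{"xyz":[0,0,0],"angular":[0,0,0]},{"xyz":[0,0,0],"angular":[0,0,0]},{"xyz":[0,0,0],"angular":[0,0,0]},{"xyz":[0,0,0],"angular":[0,0,0]}]';python3 -m handwheel '[{"xyz":[0,0,1],"angular":[0,0,0]},{"xyz":[0,0,2],"angular":[0,0,0]},{"xyz":[0,0,2],"angular":[0,0,0]},{"xyz":[0,0,1],"angular":[0,0,0]},{"xyz":[0,0,0],"angular":[0,0,0]}]'; python3 -c "
from h import *
need((.4786,.4064,.124),zyaw=43.4)"
```

```text
time: 4.52
position: [0.491, 0.1765, 0.1253]
tool_rot: [-0.592, 1.483, 0.592]
ft_force: [-1.0, -0.2, -0.2]
grip_width: 0.089
time: 4.93
position: [0.487, 0.1752, 0.1855]
tool_rot: [-0.592, 1.492, 0.595]
ft_force: [1.1, 0.7, -4.3]
grip_width: 0.087
need cm [-0.84 23.12 -6.15] deg [-0.  -0.2 -0.1] F [ 1.1  0.7 -4.3] w 0.76 q [ 0.45  0.14 -0.91  1.8   0.11  1.26  0.27] t 4.9
```

```bash
python3 -m handwheel '[{"xyz":[0,1.5,0],"angular":[0,0,0]},{"xyz":[-0.1,3,0],"angular":[0,0,0]},{"xyz":[-0.2,3.5,0],"angular":[0,0,0]},{"xyz":[-0.2,3.5,0],"angular":[0,0,0]},{"xyz":[-0.2,3.5,0],"angular":[0,0,0]}]';python3 -m handwheel '[{"xyz":[-0.1,3,0],"angular":[0,0,0]},{"xyz":[0,2,0],"angular":[0,0,0]},{"xyz":[0,1,0],"angular":[0,0,0]},{"xyz":[0,0,0],"angular":[0,0,0]}]'; python3 -c "
from h import *
need((.4786,.4064,.1113),zyaw=43.4)"
```

```text
time: 5.35
position: [0.483, 0.315, 0.1822]
tool_rot: [-0.585, 1.502, 0.567]
ft_force: [1.1, -0.5, -3.2]
grip_width: 0.091
time: 5.68
position: [0.4757, 0.3863, 0.1773]
tool_rot: [-0.587, 1.506, 0.582]
ft_force: [-1.4, 1.0, -4.2]
grip_width: 0.088
need cm [ 0.29  2.01 -6.6 ] deg [ 0.5 -0.7  0.6] F [-1.4  1.  -4.2] w 0.76 q [ 0.    0.43 -0.94  1.57  0.35  1.34 -0.23] t 5.7
```

```bash
python3 -m handwheel '[{"xyz":[0.1,1,-1.5],"angular":[0.3,-0.4,0]},{"xyz":[0.1,0.8,-2],"angular":[0.2,-0.3,0]},{"xyz":[0,0,-1.2],"angular":[0,0,0]},{"xyz":[0,0,-0.5],"angular":[0,0,0]},{"xyz":[0,0,0],"angular":[0,0,0]}]'; python3 -c "
from h import *
need((.4786,.4064,.1113),zyaw=43.4)"
```

```text
time: 6.1
position: [0.4773, 0.4002, 0.1195]
tool_rot: [-0.586, 1.497, 0.58]
ft_force: [0.2, -0.7, -4.2]
grip_width: 0.085
need cm [ 0.13  0.62 -0.82] deg [ 0.3 -0.2  0.7] F [ 0.2 -0.7 -4.2] w 0.74 q [-0.04  0.49 -0.91  1.62  0.4   1.24 -0.28] t 6.1
```

```bash
python3 -m handwheel '[{"xyz":[0.1,0.3,-0.4],"angular":[0.3,-0.2,0]},{"xyz":[0,0,-0.25],"angular":[0,0,0]},{"xyz":[0,0,-0.15],"angular":[0,0,0]},{"xyz":[0,0,0],"angular":[0,0,0]}]'; python3 -c "
from h import *
need((.4786,.4064,.1113),zyaw=43.4)"
```

```text
time: 6.43
position: [0.4807, 0.4001, 0.1119]
tool_rot: [-0.581, 1.491, 0.577]
ft_force: [-0.5, 1.3, -3.2]
grip_width: 0.092
need cm [-0.21  0.63 -0.06] deg [0.1 0.1 1. ] F [-0.5  1.3 -3.2] w 0.80 q [-0.04  0.5  -0.9   1.62  0.41  1.22 -0.29] t 6.4
```

```bash
python3 -m handwheel '[{"xyz":[0,0,-0.1],"angular":[0,0,0]},{"xyz":[0,0,0],"angular":[0,0,0]}]';  python3 -c "
from h import *
need((.4786,.4064,.1113),zyaw=43.4)"; python3 -m handwheel '[{"xyz":[0,0,0],"angular":[0,0,0]},{"xyz":[0,0,0],"angular":[0,0,0]},{"xyz":[0,0,0],"angular":[0,0,0]},{"xyz":[0,0,0],"angular":[0,0,0]},{"xyz":[0,0,0],"angular":[0,0,0]}]' 3.5;python3 -c "
from h import *
need((.4786,.4064,.1113),zyaw=43.4)"
```

```text
time: 6.6
position: [0.4816, 0.4, 0.112]
tool_rot: [-0.58, 1.49, 0.576]
ft_force: [-0.7, -1.3, -4.4]
grip_width: 0.087
need cm [-0.3   0.64 -0.07] deg [0.1 0.2 1. ] F [-0.7 -1.3 -4.4] w 0.76 q [-0.04  0.5  -0.9   1.62  0.41  1.22 -0.29] t 6.6
time: 7.02
position: [0.4833, 0.4023, 0.116]
tool_rot: [-0.578, 1.483, 0.578]
ft_force: [-0.3, -0.7, 0.4]
grip_width: 0.36
need cm [-0.47  0.41 -0.47] deg [-0.2  0.5  1. ] F [-0.3 -0.7  0.4] w 3.13 q [-0.04  0.49 -0.9   1.62  0.41  1.22 -0.29] t 7.0
```

```bash
python3 -m handwheel '[{"xyz":[0,0,1.5],"angular":[0,0,0]},{"xyz":[0,0,2],"angular":[0,0,0]},{"xyz":[0,0,3],"angular":[0,0,0]},{"xyz":[0,0,3],"angular":[0,0,0]},{"xyz":[1,-3,1],"angular":[0,0,0]}]';python3 -m handwheel '[{"xyz":[0,-4,0],"angular":[0,0,0]},{"xyz":[0,-4,0],"angular":[0,0,0]},{"xyz":[0,-4,0],"angular":[0,0,0]},{"xyz":[0,-4,0],"angular":[0,0,0]},{"xyz":[0,-4,0],"angular":[0,0,0]}]';python3 -c "
from h import *
st()
t=get_image('top');crop(t,150,150,490,365,2.3,'t6.png');s=get_image('scene');crop(s,180,140,500,400,2.4,'s6.png')"
```

```text
time: 7.43
position: [0.4866, 0.3779, 0.2268]
tool_rot: [-0.584, 1.485, 0.592]
ft_force: [-0.3, 1.2, 1.4]
grip_width: 0.4
time: 7.85
position: [0.4872, 0.1812, 0.2384]
tool_rot: [-0.589, 1.465, 0.606]
ft_force: [1.2, -0.1, -0.4]
grip_width: 0.403
t 7.85 tcp [0.4872 0.1812 0.2384] x [ 0.015  0.018 -1.   ] z [0.72  0.694 0.023] F [ 1.2 -0.1 -0.4] w 3.50 q [ 0.51  0.08 -0.94  1.74  0.06  1.34  0.32]
```

View pics/t6.png

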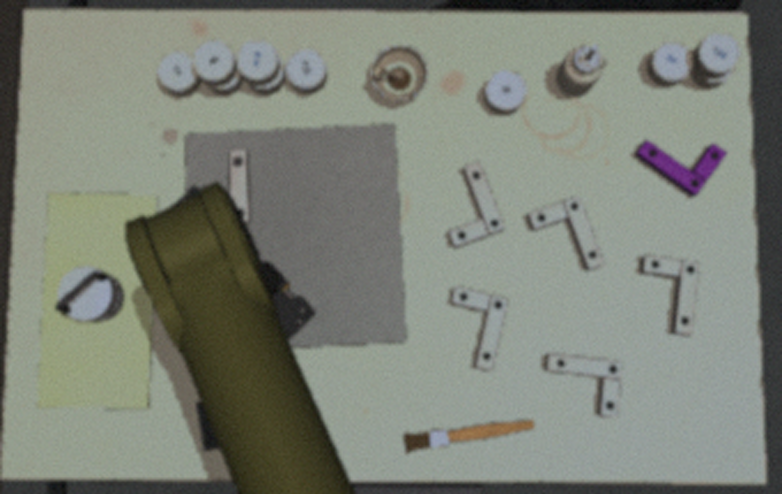

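View pics/s6.png

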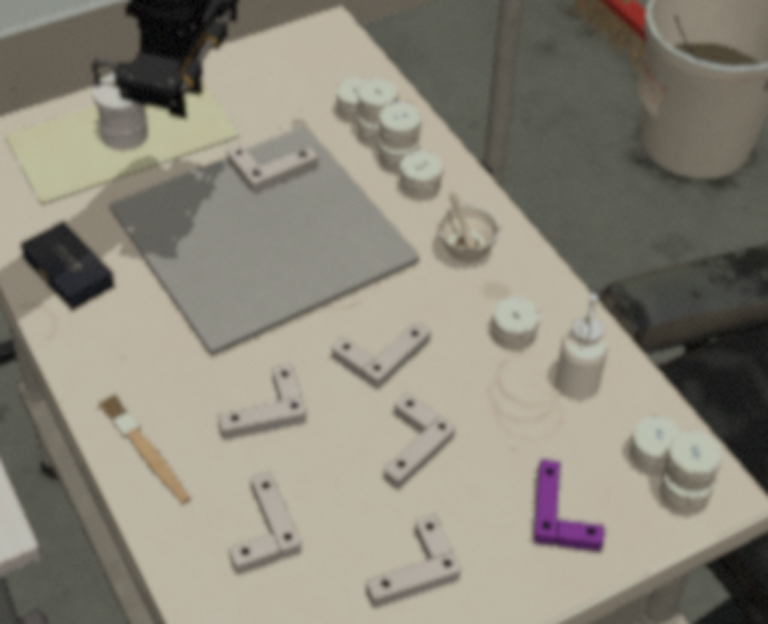

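```bash
cat > kin.py <<'E'
import numpy as np
from scipy.spatial.transform import Rotation as R
from scipy.optimize import least_squares
S=np.array([-1,1,1,1,1,1,1.])
def fk(q,p,sg=S):
    q=np.array(q)*sg
    M=R.identity();t=np.array([0,0,p[0]])
    ax="zyzyzyz"; L=[0,p[1],0,p[2],0,0,0]; off={1:p[4],3:p[5],5:p[6]}
    t=t.astype(float)
    seq=[]
    M=M*R.from_euler('z',q[0]); 
    M=M*R.from_euler('y',q[1]); M=M*R.from_euler('z',q[2]); t=t+M.apply([p[4],0,p[1]])
    M=M*R.from_euler('y',q[3]); t=t+M.apply([-p[4],0,0]); M=M*R.from_euler('z',q[4]); t=t+M.apply([p[5],0,p[2]])
    M=M*R.from_euler('y',q[5]); M=M*R.from_euler('z',q[6]); t=t+M.apply([p[6],0,p[3]])
    return t,M
E
python3 - <<'E'
from kin import *
import itertools
D=[([1.28209,.3218,-.07007,1.45172,.02262,1.37079,-.05691],(.19359,-.6199,.22145),(.298,-.955,-.001)),
([1.13,.15,-.23,1.67,.04,1.33,.06],(.3152,-.4683,.2211),(.67,-.742,.002)),
([.56,0,-.83,1.81,.01,1.31,.27],(.4818,.1081,.2256),(.857,.515,.015)),
([.43,.2,-.89,1.86,.18,1.15,.22],(.4954,.1671,.1314),None),
([0,.43,-.94,1.57,.35,1.34,-.23],(.4757,.3863,.1773),None),
([-.04,.5,-.9,1.62,.41,1.22,-.29],(.4807,.4001,.1119),None),
([.51,.08,-.94,1.74,.06,1.34,.32],(.4872,.1812,.2384),(.72,.694,.023))]
best=[]
for s in itertools.product([1,-1],repeat=7):
    s=np.array(s,float)
    if s[1]<0 or s[3]<0 or s[5]<0: continue
    f=lambda p:np.concatenate([np.r_[fk(q,p,s)[0]-t, 0 if x is None else .2*np.linalg.norm(fk(q,p,s)[1].apply([0,0,1])-[0,0,-1])] for q,t,x in D])
    r=least_squares(f,[.3,.4,.4,.2,0,0,0]); best.append((r.cost,s,r.x,fk(D[0][0],r.x,s)[1].as_matrix()))
best.sort(key=lambda b:b[0])
for b in best[:4]: print(b[0],b[1],b[2].round(3)); 
print(best[0][3].round(2))
E
```

```text
0.0008338825643754989 [-1.  1. -1.  1. -1.  1. -1.] [0.653 0.536 0.538 0.773 0.008 0.067 0.039]
0.000905370100100881 [-1.  1. -1.  1. -1.  1.  1.] [ 0.781  0.547  0.483  0.913 -0.007  0.069 -0.032]
0.0013699646062031031 [-1.  1. -1.  1.  1.  1.  1.] [-0.138  0.436  0.489 -0.069 -0.018  0.01  -0.048]
0.0013783201040882083 [-1.  1. -1.  1.  1.  1. -1.] [-0.167  0.446  0.546 -0.101  0.018  0.038  0.05 ]
[[-0.3   0.95 -0.  ]
 [ 0.95  0.3   0.  ]
 [ 0.   -0.   -1.  ]]
```

```bash
sed -i 's/^    s=get_state(); A=R.from_rotvec(s\["tool_rot"\])/    s=get_state(); open("log.txt","a").write(repr((s["joint_positions"].tolist(),s["position"].tolist(),s["tool_rot"].tolist()))+"\\n"); A=R.from_rotvec(s["tool_rot"])/' h.py; grep -n log.txt h.py | head
cat >> h.py <<'E'
def holes3(im,seeds,z=.028):
    h=[hole(im,a) for a in seeds]; P=np.array([onz(im,a,z) for a in h])
    d=P[1]-P[0];e=P[2]-P[0];x=d/np.linalg.norm(d);cr=np.sign(d[0]*e[1]-d[1]*e[0])
    y=cr*np.array([-x[1],x[0],0])
    return dict(heel=P[0],x=x,y=y,hand=cr,yaw=np.degrees(np.arctan2(x[1],x[0])),L=(np.linalg.norm(d),np.linalg.norm(e)),mid=P[0]+.038*x)
E
python3 -m handwheel '[{"xyz":[1.1,-3.2,0],"angular":[0,0,-4]},{"xyz":[1.1,-3.6,0],"angular":[0,0,-4]},{"xyz":[1.1,-3.6,-1],"angular":[0,0,-4]},{"xyz":[1.1,-3.6,-2],"angular":[0,0,-4]},{"xyz":[1.1,-3.6,-2],"angular":[0,0,-4]}]';python3 -m handwheel '[{"xyz":[1.1,-3.6,-3],"angular":[0,0,-3]},{"xyz":[1,-3,-3],"angular":[0,0,0]},{"xyz":[0.5,-1.5,-3],"angular":[0,0,0]},{"xyz":[0,0,0],"angular":[0,0,0]}]' 5; python3 -c "
from h import *
need((.573,-.1083,.06),zyaw=20.4)"
```

```text
32:    s=get_state(); open("log.txt","a").write(repr((s["joint_positions"].tolist(),s["position"].tolist(),s["tool_rot"].tolist()))+"\n"); A=R.from_rotvec(s["tool_rot"]).as_matrix()
37:    s=get_state(); open("log.txt","a").write(repr((s["joint_positions"].tolist(),s["position"].tolist(),s["tool_rot"].tolist()))+"\n"); A=R.from_rotvec(s["tool_rot"])
time: 8.37
position: [0.5472, 0.0044, 0.1999]
tool_rot: [-0.321, 1.508, 0.312]
ft_force: [0.8, -0.3, 0.7]
grip_width: 0.401
time: 8.7
position: [0.5744, -0.0817, 0.1143]
tool_rot: [-0.274, 1.511, 0.254]
ft_force: [-1.7, -1.0, -0.8]
grip_width: 0.556
need cm [-0.14 -2.66 -5.43] deg [0.3 2.6 1. ] F [-1.7 -1.  -0.8] w 4.84 q [ 0.7   0.29 -0.7   1.78  0.21  1.1   0.27] t 8.7
```

```bash
python3 -m handwheel '[{"xyz":[-0.1,-1.3,-2],"angular":[0.2,1.3,0.5]},{"xyz":[0,-1.2,-2],"angular":[0.1,1.3,0.5]},{"xyz":[0,0,-1],"angular":[0,0,0]},{"xyz":[0,0,0],"angular":[0,0,0]}]'; python3 -c "
from h import *
need((.573,-.1083,.004),zyaw=20.4)"
```

```text
time: 9.03
position: [0.5774, -0.1032, 0.0685]
tool_rot: [-0.279, 1.548, 0.283]
ft_force: [0.1, 0.4, 0.1]
grip_width: 0.574
need cm [-0.44 -0.51 -6.45] deg [-0.2  0.2 -0.1] F [0.1 0.4 0.1] w 4.99 q [ 0.69  0.39 -0.67  1.77  0.27  1.07  0.29] t 9.0
```

```bash
python3 -m handwheel '[{"xyz":[-0.3,-0.3,-1.5],"angular":[0,0,0]},{"xyz":[-0.3,-0.2,-1.5],"angular":[0,0,0]},{"xyz":[-0.2,0,-1],"angular":[0,0,0]},{"xyz":[0,0,-0.5],"angular":[0,0,0]},{"xyz":[0,0,0],"angular":[0,0,0]}]'; python3 -c "
from h import *
need((.573,-.1083,.004),zyaw=20.4)"
```

```text
time: 9.45
position: [0.5754, -0.0996, 0.0315]
tool_rot: [-0.287, 1.533, 0.287]
ft_force: [-0.2, 0.5, 0.3]
grip_width: 0.577
need cm [-0.24 -0.87 -2.75] deg [-0.2  1.  -0.6] F [-0.2  0.5  0.3] w 5.02 q [ 0.68  0.42 -0.66  1.82  0.3   0.99  0.27] t 9.4
```

```bash
python3 -m handwheel '[{"xyz":[-0.2,-0.9,-1],"angular":[-0.2,1,-0.6]},{"xyz":[-0.1,-0.3,-1],"angular":[0,0,0]},{"xyz":[-0.1,0,-0.5],"angular":[0,0,0]},{"xyz":[0,0,0],"angular":[0,0,0]}]'; python3 -c "
from h import *
need((.573,-.1083,.004),zyaw=20.4)"
```

```text
time: 9.78
position: [0.5739, -0.1114, 0.0079]
tool_rot: [-0.282, 1.548, 0.278]
ft_force: [-0.2, 0.3, 0.1]
grip_width: 0.578
need cm [-0.09  0.31 -0.39] deg [ 0.1  0.3 -0. ] F [-0.2  0.3  0.1] w 5.02 q [ 0.67  0.46 -0.63  1.82  0.33  0.97  0.26] t 9.8
```

```bash
python3 -m handwheel '[{"xyz":[-0.1,0.2,-0.3],"angular":[0,0,0]},{"xyz":[0,0,0],"angular":[0,0,0]},{"xyz":[0,0,0],"angular":[0,0,0]},{"xyz":[0,0,0],"angular":[0,0,0]},{"xyz":[0,0,0],"angular":[0,0,0]}]' 0 50;python3 -m handwheel '[{"xyz":[0,0,0],"angular":[0,0,0]},{"xyz":[0,0,0],"angular":[0,0,0]},{"xyz":[0,0,0],"angular":[0,0,0]}]'; python3 -c "
from h import *
need((.573,-.1083,.004),zyaw=20.4)
t=get_image('top');s=get_image('scene')
crop(s,300,230,380,310,6,'s7.png')"
```

```text
time: 10.2
position: [0.5727, -0.1091, 0.0043]
tool_rot: [-0.281, 1.549, 0.278]
ft_force: [-0.6, 0.3, -0.1]
grip_width: 0.282
time: 10.45
position: [0.5727, -0.109, 0.0044]
tool_rot: [-0.281, 1.548, 0.278]
ft_force: [1.0, 0.1, -0.7]
grip_width: 0.27
need cm [ 0.03  0.07 -0.04] deg [ 0.1  0.3 -0. ] F [ 1.   0.1 -0.7] w 2.35 q [ 0.67  0.46 -0.63  1.82  0.33  0.96  0.25] t 10.4
```

View pics/s7.png

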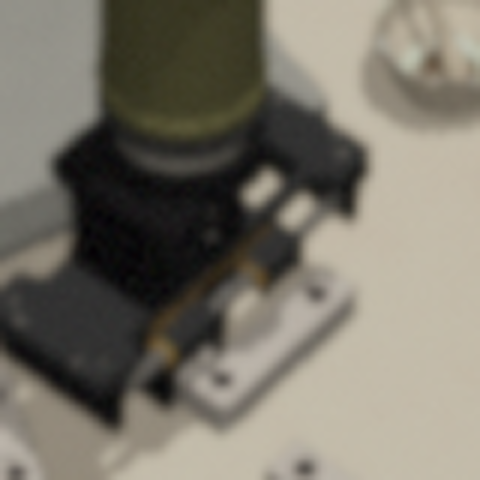

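```bash
python3 -m handwheel '[{"xyz":[0,0,1.5],"angular":[0,0,0]},{"xyz":[0,0,3],"angular":[0,0,0]},{"xyz":[0,1,3],"angular":[0,0,-2]},{"xyz":[0.2,3,1],"angular":[0,0,-3]},{"xyz":[0.3,3.8,0],"angular":[0,0,-3]}]';python3 -m handwheel '[{"xyz":[0.3,3.8,0],"angular":[0,0,-3]},{"xyz":[0.3,3.8,0],"angular":[0,0,-3]},{"xyz":[0.3,3.5,0],"angular":[0,0,-2]},{"xyz":[0.2,2,0],"angular":[0,0,0]},{"xyz":[0,0,0],"angular":[0,0,0]}]'; python3 -c "
from h import *
need((.594,.1478,.0246),zyaw=3.2)"
```

```text
time: 10.97
position: [0.5726, -0.0407, 0.0885]
tool_rot: [-0.155, 1.571, 0.152]
ft_force: [-0.1, -0.3, -2.2]
grip_width: 0.269
time: 11.38
position: [0.5822, 0.1044, 0.0907]
tool_rot: [-0.038, 1.574, 0.042]
ft_force: [-0.9, 1.1, -2.5]
grip_width: 0.269
need cm [ 1.18  4.34 -6.61] deg [-0.1 -0.2  0.3] F [-0.9  1.1 -2.5] w 2.34 q [ 0.36  0.38 -0.7   1.73  0.27  1.13 -0.37] t 11.4
```

```bash
python3 -m handwheel '[{"xyz":[0.5,2,-1],"angular":[0,0,0]},{"xyz":[0.5,2,-1.5],"angular":[0,0,0]},{"xyz":[0,0,-1.5],"angular":[0,0,0]},{"xyz":[0,0,-0.5],"angular":[0,0,0]},{"xyz":[0,0,0],"angular":[0,0,0]}]'; python3 -c "
from h import *
need((.594,.1478,.0246),zyaw=3.2)"
```

```text
time: 11.8
position: [0.5914, 0.1458, 0.0436]
tool_rot: [-0.042, 1.575, 0.043]
ft_force: [0.3, -0.8, -1.1]
grip_width: 0.272
need cm [ 0.26  0.2  -1.9 ] deg [-0.  -0.3  0.1] F [ 0.3 -0.8 -1.1] w 2.36 q [ 0.27  0.48 -0.68  1.72  0.33  1.07 -0.48] t 11.8
```

```bash
python3 -m handwheel '[{"xyz":[0.1,0.1,-0.8],"angular":[0,-0.2,0]},{"xyz":[0.1,0.1,-0.6],"angular":[0,0,0]},{"xyz":[0,0,-0.4],"angular":[0,0,0]},{"xyz":[0,0,0],"angular":[0,0,0]}]'; python3 -c "
from h import *
need((.594,.1478,.0246),zyaw=3.2)"
```

```text
time: 12.13
position: [0.5943, 0.1437, 0.0248]
tool_rot: [-0.04, 1.571, 0.037]
ft_force: [0.7, 0.0, -2.1]
grip_width: 0.271
need cm [-0.03  0.41 -0.02] deg [ 0.1 -0.   0.4] F [ 0.7  0.  -2.1] w 2.36 q [ 0.26  0.5  -0.67  1.73  0.36  1.03 -0.49] t 12.1
```

```bash
python3 -m handwheel '[{"xyz":[0,0.4,-0.05],"angular":[0,0,0]},{"xyz":[0,0,0],"angular":[0,0,0]}]';python3 -m handwheel '[{"xyz":[0,0,0],"angular":[0,0,0]},{"xyz":[0,0,0],"angular":[0,0,0]},{"xyz":[0,0,0],"angular":[0,0,0]},{"xyz":[0,0,1],"angular":[0,0,0]},{"xyz":[0,0,2],"angular":[0,0,0]}]' 4;python3 -m handwheel '[{"xyz":[0,0,3],"angular":[0,0,0]},{"xyz":[0,0,4],"angular":[0,0,0]},{"xyz":[0,-3,3],"angular":[0,0,0]},{"xyz":[-1,-4,1],"angular":[0,0,2]},{"xyz":[-1.5,-4,0],"angular":[0,0,5]}]' ; python3 -c "
from h import *
need((.4,-.25,.1),zyaw=83.8,sym=False)
t=get_image('top');crop(t,220,195,335,310,5,'t8.png')"
```

```text
time: 12.3
position: [0.5952, 0.1464, 0.0248]
tool_rot: [-0.039, 1.57, 0.035]
ft_force: [-0.7, 0.6, -2.5]
grip_width: 0.272
time: 12.72
position: [0.5945, 0.1464, 0.0551]
tool_rot: [-0.039, 1.572, 0.035]
ft_force: [0.4, 0.0, -0.2]
grip_width: 0.454
time: 13.13
position: [0.5708, 0.0495, 0.1782]
tool_rot: [-0.147, 1.556, 0.156]
ft_force: [0.1, -1.5, 0.4]
grip_width: 0.456
need cm [-17.08 -29.95  -7.82] deg [-0.6  0.2 72.7] F [ 0.1 -1.5  0.4] w 3.97 q [ 0.51  0.25 -0.74  1.69  0.17  1.26 -0.07] t 13.1
```

View pics/t8.png

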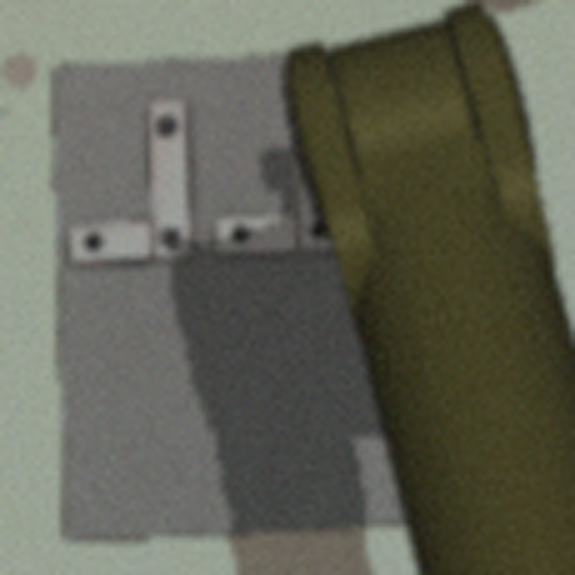

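```bash
python3 -c "
from h import *
t=get_image('top')
b=holes3(t,[(416.1,310.1),(393.4,307.5),(414.8,325.9)]);print(b)
print(b['heel']+.028*b['y'])
s=get_image('scene');S=lambda a:(180+a[0]/2.4,140+a[1]/2.4)
for u,v in zip([(416.1,310.1),(393.4,307.5),(414.8,325.9)],[(288,537),(266,485),(245,551)]): print(tri(t,hole(t,u),s,hole(s,S(v))))
"
python3 -m handwheel '[{"xyz":[-1.8,-3,0],"angular":[0,0,6]},{"xyz":[-1.8,-3,0],"angular":[0,0,6]},{"xyz":[-1.8,-3,0],"angular":[0,0,6]},{"xyz":[-1.8,-3,0],"angular":[0,0,6]},{"xyz":[-1.8,-3,-1],"angular":[0,0,6]}]';python3 -m handwheel '[{"xyz":[-1.8,-3,-1],"angular":[0,0,6]},{"xyz":[-1.8,-3,-1],"angular":[0,0,6]},{"xyz":[-1.8,-3,-1],"angular":[0,0,6]},{"xyz":[-1.8,-3,-1],"angular":[0,0,6]},{"xyz":[0,0,0],"angular":[0,0,0]}]';python3 -c "
from h import *
need((.3595,-.2886,.004),zyaw=83.8,sym=False)"
```

```text
{'heel': array([ 0.38728664, -0.29098831,  0.028     ]), 'x': array([0.1075439 , 0.99420034, 0.        ]), 'y': array([-0.99420034,  0.1075439 ,  0.        ]), 'hand': np.float64(1.0), 'yaw': np.float64(83.82624872091698), 'L': (np.float64(0.06982264347157985), np.float64(0.048101934201269236)), 'mid': array([ 0.39137331, -0.2532087 ,  0.028     ])}
[ 0.35944903 -0.28797708  0.028     ]
(array([ 0.38737051, -0.29102966,  0.02793575]), np.float64(0.00017609329906371164))
(array([ 0.39501002, -0.22156684,  0.02849569]), np.float64(0.0004617475582281631))
(array([ 0.33954289, -0.28583907,  0.02791541]), np.float64(0.00016697702614106908))
time: 13.7
position: [0.4845, -0.089, 0.1703]
tool_rot: [-0.556, 1.483, 0.572]
ft_force: [1.1, -0.3, -0.3]
grip_width: 0.461
time: 14.12
position: [0.411, -0.2083, 0.1314]
tool_rot: [-0.888, 1.367, 0.904]
ft_force: [-0.6, -0.9, -0.2]
grip_width: 0.465
need cm [ -5.15  -8.03 -12.74] deg [-0.8  0.1 17.6] F [-0.6 -0.9 -0.2] w 4.04 q [ 0.99  0.01 -0.56  2.   -0.01  1.14  1.58] t 14.1
```

```bash
python3 -m handwheel '[{"xyz":[-1.7,-2.6,-2],"angular":[-0.3,0,6]},{"xyz":[-1.7,-2.6,-2],"angular":[-0.3,0,6]},{"xyz":[-1.7,-2.2,-2],"angular":[0,0,5]},{"xyz":[0,0,-1],"angular":[0,0,0]},{"xyz":[0,0,0],"angular":[0,0,0]}]';python3 -c "
from h import *
need((.3595,-.2882,.004),zyaw=83.8,sym=False)"
```

```text
time: 14.53
position: [0.3646, -0.2797, 0.0625]
tool_rot: [-1.133, 1.247, 1.13]
ft_force: [0.3, 1.0, -0.1]
grip_width: 0.459
need cm [-0.51 -0.85 -5.85] deg [-0.3  0.5 -0.3] F [ 0.3  1.  -0.1] w 4.00 q [ 1.07  0.09 -0.49  2.08  0.04  0.98  2.04] t 14.5
```

```bash
python3 -m handwheel '[{"xyz":[-0.5,-0.8,-1.5],"angular":[-0.2,0.5,-0.2]},{"xyz":[-0.2,-0.1,-1.5],"angular":[0,0,0]},{"xyz":[-0.2,-0.1,-1],"angular":[0,0,0]},{"xyz":[0,0,0],"angular":[0,0,0]}]';python3 -c "
from h import *
need((.3595,-.2882,.004),zyaw=83.8,sym=False)"
```

```text
time: 14.87
position: [0.3615, -0.2861, 0.0238]
tool_rot: [-1.132, 1.254, 1.13]
ft_force: [-0.0, 0.1, 0.3]
grip_width: 0.461
need cm [-0.2  -0.21 -1.98] deg [-0.   0.2 -0.2] F [-0.   0.1  0.3] w 4.01 q [ 1.07  0.16 -0.48  2.1   0.09  0.9   2.01] t 14.9
```

```bash
python3 -m handwheel '[{"xyz":[-0.2,-0.2,-0.9],"angular":[0,0.2,0]},{"xyz":[-0.1,-0.1,-0.7],"angular":[0,0,0]},{"xyz":[0,0,-0.2],"angular":[0,0,0]},{"xyz":[0,0,0],"angular":[0,0,0]}]';python3 -c "
from h import *
need((.3595,-.2882,.004),zyaw=83.8,sym=False)"
```

```text
time: 15.2
position: [0.3621, -0.2878, 0.0066]
tool_rot: [-1.136, 1.254, 1.132]
ft_force: [-0.7, -0.3, 0.0]
grip_width: 0.461
need cm [-0.26 -0.04 -0.26] deg [ 0.   0.1 -0.4] F [-0.7 -0.3  0. ] w 4.01 q [ 1.06  0.19 -0.47  2.11  0.11  0.86  1.99] t 15.2
```

```bash
python3 -m handwheel '[{"xyz":[-0.2,0,-0.25],"angular":[0,0,-0.3]},{"xyz":[0,0,0],"angular":[0,0,0]},{"xyz":[0,0,0],"angular":[0,0,0]},{"xyz":[0,0,0],"angular":[0,0,0]},{"xyz":[0,0,0],"angular":[0,0,0]}]' 0 50;python3 -m handwheel '[{"xyz":[0,0,0],"angular":[0,0,0]},{"xyz":[0,0,0],"angular":[0,0,0]}]';python3 -c "
from h import *
need((.3595,-.2882,.004),zyaw=83.8,sym=False)"
```

```text
time: 15.62
position: [0.3606, -0.2879, 0.0046]
tool_rot: [-1.132, 1.257, 1.126]
ft_force: [0.4, -0.9, -1.8]
grip_width: 0.271
time: 15.78
position: [0.3605, -0.288, 0.0046]
tool_rot: [-1.132, 1.257, 1.126]
ft_force: [-0.1, -0.6, -0.6]
grip_width: 0.274
need cm [-0.1  -0.02 -0.06] deg [0.1 0.2 0. ] F [-0.1 -0.6 -0.6] w 2.39 q [ 1.06  0.19 -0.47  2.12  0.11  0.86  1.99] t 15.8
```

```bash
python3 -m handwheel '[{"xyz":[0,0,2],"angular":[0,0,0]},{"xyz":[0,0,3],"angular":[0,0,0]},{"xyz":[0.5,1,3],"angular":[0,0,-4]},{"xyz":[1.7,2.5,1],"angular":[0,0,-6]},{"xyz":[1.8,2.6,0],"angular":[0,0,-6]}]';python3 -m handwheel '[{"xyz":[1.9,2.7,0],"angular":[0,0,-6]},{"xyz":[1.9,2.7,0],"angular":[0,0,-6]},{"xyz":[1.9,2.7,0],"angular":[0,0,-6]},{"xyz":[1.9,2.7,0],"angular":[0,0,-6]},{"xyz":[1.9,2.7,0],"angular":[0,0,-6]}]';python3 -m handwheel '[{"xyz":[1.9,2.7,0],"angular":[0,0,-6]},{"xyz":[1.9,2.7,0],"angular":[0,0,-6]},{"xyz":[1.9,2.7,0],"angular":[0,0,-6]},{"xyz":[1.9,2.7,0],"angular":[0,0,-6]},{"xyz":[0,0,0],"angular":[0,0,0]}]';python3 -c "
from h import *
need((.5991,.0559,.0246),zyaw=3.2)"
```

```text
time: 16.2
position: [0.3934, -0.2287, 0.095]
tool_rot: [-0.899, 1.375, 0.907]
ft_force: [1.3, -0.3, -3.2]
grip_width: 0.27
time: 16.62
position: [0.4847, -0.0972, 0.0961]
tool_rot: [-0.497, 1.515, 0.498]
ft_force: [-0.0, -0.8, -3.3]
grip_width: 0.272
time: 17.03
position: [0.5619, 0.0211, 0.0945]
tool_rot: [-0.155, 1.568, 0.166]
ft_force: [0.6, 1.0, -2.4]
grip_width: 0.27
need cm [ 3.72  3.48 -6.99] deg [-0.4 -0.2 -8.5] F [ 0.6  1.  -2.4] w 2.35 q [ 0.5   0.31 -0.67  1.8   0.2   1.11 -0.04] t 17.0
```

```bash
python3 -m handwheel '[{"xyz":[1.7,1.6,-1],"angular":[-0.2,0,-4]},{"xyz":[1.7,1.6,-1.5],"angular":[0,0,-4]},{"xyz":[0.2,0.2,-1.7],"angular":[0,0,0]},{"xyz":[0,0,-0.5],"angular":[0,0,0]},{"xyz":[0,0,0],"angular":[0,0,0]}]';python3 -c "
from h import *
need((.5991,.0559,.0246),zyaw=3.2)"
```

```text
time: 17.45
position: [0.5976, 0.059, 0.0434]
tool_rot: [-0.048, 1.579, 0.054]
ft_force: [-0.6, -0.3, -2.5]
grip_width: 0.272
need cm [ 0.15 -0.31 -1.88] deg [-0.2 -0.5 -0.5] F [-0.6 -0.3 -2.5] w 2.36 q [ 0.37  0.45 -0.63  1.74  0.29  1.05 -0.29] t 17.4
```

```bash
python3 -m handwheel '[{"xyz":[0.1,-0.2,-0.8],"angular":[-0.2,-0.4,-0.4]},{"xyz":[0,0,-0.6],"angular":[0,0,0]},{"xyz":[0,0,-0.4],"angular":[0,0,0]},{"xyz":[0,0,0],"angular":[0,0,0]}]';python3 -c "
from h import *
need((.5991,.0559,.0246),zyaw=3.2)"
```

```text
time: 17.78
position: [0.5979, 0.0537, 0.025]
tool_rot: [-0.045, 1.571, 0.042]
ft_force: [-0.7, 1.2, -3.1]
grip_width: 0.272
need cm [ 0.12  0.22 -0.04] deg [ 0.1 -0.1  0. ] F [-0.7  1.2 -3.1] w 2.36 q [ 0.37  0.46 -0.61  1.76  0.31  1.01 -0.31] t 17.8
```

```bash
python3 -m handwheel '[{"xyz":[0,0,-0.05],"angular":[0,0,0]},{"xyz":[0,0,0],"angular":[0,0,0]},{"xyz":[0,0,0],"angular":[0,0,0]},{"xyz":[0,0,1],"angular":[0,0,0]},{"xyz":[0,0,2],"angular":[0,0,0]}]' 4;python3 -m handwheel '[{"xyz":[0,0,3],"angular":[0,0,0]},{"xyz":[0,-2,4],"angular":[0,0,0]},{"xyz":[-1,-3,3],"angular":[0,0,0]},{"xyz":[-1.5,-4,0],"angular":[0,0,0]},{"xyz":[-1.5,-4,0],"angular":[0,0,0]}]';python3 -m handwheel '[{"xyz":[-1.5,-3.5,0],"angular":[0,0,0]},{"xyz":[-1.5,-3.5,0],"angular":[0,0,0]},{"xyz":[-1.5,-3.5,0],"angular":[0,0,0]},{"xyz":[0,0,0],"angular":[7,0,0]},{"xyz":[0,0,0],"angular":[7,0,0]}]';python3 -c "
from h import *
st()"
python3 -m handwheel '[{"xyz":[0,0,0],"angular":[7,0,0]},{"xyz":[0,0,0],"angular":[7,0,0]},{"xyz":[0,0,0],"angular":[7,0,0]},{"xyz":[0,0,0],"angular":[7,0,0]},{"xyz":[0,0,0],"angular":[7,0,0]}]';python3 -c "
from h import *
st()"
```

```text
time: 18.2
position: [0.5974, 0.0513, 0.0556]
tool_rot: [-0.045, 1.572, 0.039]
ft_force: [-0.3, -0.3, 0.5]
grip_width: 0.443
time: 18.62
position: [0.5615, -0.0659, 0.1683]
tool_rot: [-0.058, 1.557, 0.062]
ft_force: [-0.5, -1.0, -0.6]
grip_width: 0.459
time: 19.03
position: [0.5157, -0.1784, 0.1815]
tool_rot: [0.125, 1.521, 0.246]
ft_force: [-0.0, -0.3, -0.8]
grip_width: 0.457
t 19.03 tcp [ 0.5157 -0.1784  0.1815] x [ 0.031  0.237 -0.971] z [0.996 0.072 0.049] F [-0.  -0.3 -0.8] w 3.98 q [ 0.9   0.22 -0.52  1.71 -0.13  1.3   0.5 ]
time: 19.45
position: [0.5202, -0.1852, 0.1961]
tool_rot: [0.613, 1.375, 0.713]
ft_force: [0.3, -0.5, -0.5]
grip_width: 0.456
t 19.45 tcp [ 0.5202 -0.1852  0.1961] x [ 0.053  0.759 -0.649] z [0.994 0.02  0.106] F [ 0.3 -0.5 -0.5] w 3.97 q [ 1.08  0.55 -0.51  1.52 -0.47  1.61  0.75]
```

```bash
python3 -m handwheel '[{"xyz":[0,0,0],"angular":[7,0,0]},{"xyz":[0,0,0],"angular":[7,0,0]},{"xyz":[0,0,0],"angular":[7,0,0]},{"xyz":[0,0,0],"angular":[7,0,0]},{"xyz":[0,0,0],"angular":[0,0,0]}]';python3 -c "
from h import *
st()"
python3 - <<'E'
from kin import *
D=[eval(l) for l in open('log.txt')]
X=[]
def res(p,s):
    r=[]
    for q,t,rv in D:
        tt,M=fk(q,p[:7],s); r+=list(tt-t); r+=list(.3*(M.apply([0,0,1])-R.from_rotvec(rv).apply([1,0,0])))
    return np.array(r)
import itertools
out=[]
for s in itertools.product([1,-1],repeat=4):
    sg=np.array([s[0],1,s[1],1,s[2],1,s[3]],float)
    r=least_squares(res,[.3,.4,.4,.3,0,0,0],args=(sg,)); out.append((r.cost,sg,r.x))
out.sort(key=lambda b:b[0])
for o in out[:3]: print(o[0]/len(D),o[1],o[2].round(3))
E
```

```text
time: 19.87
position: [0.5204, -0.1959, 0.1959]
tool_rot: [1.017, 1.181, 1.065]
ft_force: [-2.3, 0.2, -2.1]
grip_width: 0.461
t 19.87 tcp [ 0.5204 -0.1959  0.1959] x [ 0.069  0.978 -0.196] z [ 0.993 -0.049  0.106] F [-2.3  0.2 -2.1] w 4.01 q [ 1.16  0.87 -0.53  1.4  -0.67  1.83  0.78]
5.1635011573352786e-05 [-1.  1. -1.  1. -1.  1. -1.] [ 0.192  0.554  0.506  0.396 -0.013 -0.006  0.017]
9.74092544693773e-05 [-1.  1. -1.  1. -1.  1.  1.] [ 0.179  0.507  0.451  0.379  0.021 -0.001 -0.006]
0.01262376621424334 [-1.  1. -1.  1.  1.  1.  1.] [ 0.165  0.143  0.647  0.154 -0.193 -0.453 -0.031]
```

```bash
python3 -m handwheel '[{"xyz":[0,0.5,0],"angular":[-6,0,-1]},{"xyz":[-0.5,1,0],"angular":[-7,0,-1]},{"xyz":[-0.5,1,0],"angular":[-7,0,-1]},{"xyz":[-0.5,1,0],"angular":[-7,0,-1]},{"xyz":[-0.5,1,0],"angular":[-7,0,-1]}]';python3 -m handwheel '[{"xyz":[-0.5,1,0],"angular":[-7,0,-1]},{"xyz":[-0.5,1,0],"angular":[-7,0,-1]},{"xyz":[-0.5,1,0],"angular":[-7,0,-1]},{"xyz":[-0.5,1,0],"angular":[-7,0,-1]},{"xyz":[0,0,0],"angular":[-7,0,0]}]'
python3 -c "
from h import *
t=get_image('top')
b=holes3(t,[(366.1,282.1),(361.1,304.4),(351.1,278.6)]);print(b)
g=b['heel']+.038*b['y'];print(g);g[2]=.004
need(g,zyaw=b['yaw'])"
```

```text
time: 20.28
position: [0.5007, -0.1592, 0.1888]
tool_rot: [0.593, 1.323, 0.569]
ft_force: [0.0, 0.6, 1.1]
grip_width: 0.458
time: 20.7
position: [0.484, -0.1196, 0.2051]
tool_rot: [0.111, 1.356, 0.095]
ft_force: [-0.6, 0.5, 0.2]
grip_width: 0.456
{'heel': array([ 0.47243452, -0.14576218,  0.028     ]), 'x': array([-0.96355111,  0.2675243 ,  0.        ]), 'y': array([ 0.2675243 ,  0.96355111, -0.        ]), 'hand': np.float64(-1.0), 'yaw': np.float64(164.48299868821468), 'L': (np.float64(0.08617668116937134), np.float64(0.05412783902928247)), 'mid': array([ 0.43581958, -0.13559625,  0.028     ])}
[ 0.48260045 -0.10914724  0.028     ]
need cm [ -0.32   0.58 -20.32] deg [ -5.7  13.2 -15.4] F [-0.1  4.9  1.1] w 4.00 q [ 1.   -0.11 -0.63  1.96 -0.29  1.13  0.47] t 20.8
```

```bash
python3 -c "
from h import *
s=get_image('scene');S=lambda a:(180+a[0]/2.4,140+a[1]/2.4)
b=holes3(s,[S(a) for a in [(295,405),(234,418),(284,374)]]);print(b)
g=b['heel']+.038*b['y'];print(g);g[2]=.06
need(g,zyaw=b['yaw'])"
```

```text
{'heel': array([ 0.4721047 , -0.13829143,  0.028     ]), 'x': array([-0.97179549,  0.23582519,  0.        ]), 'y': array([ 0.23582519,  0.97179549, -0.        ]), 'hand': np.float64(-1.0), 'yaw': np.float64(166.3597299380333), 'L': (np.float64(0.06986457727193844), np.float64(0.04726888166089226)), 'mid': array([ 0.43517647, -0.12933007,  0.028     ])}
[ 0.48106606 -0.1013632   0.028     ]
need cm [ -0.47   1.46 -14.65] deg [ -6.3  13.1 -13.5] F [0.2 0.6 1.1] w 4.00 q [ 1.   -0.11 -0.62  1.96 -0.3   1.13  0.48] t 20.8
```

```bash
python3 -m handwheel '[{"xyz":[0,0.5,-1],"angular":[-2,4,-5]},{"xyz":[-0.2,0.5,-3],"angular":[-2,4,-5]},{"xyz":[-0.2,0.5,-3.5],"angular":[-2,4,-4]},{"xyz":[-0.2,0,-3],"angular":[0,0,0]},{"xyz":[0,0,-1],"angular":[0,0,0]}]';python3 -c "
from h import *
need((.481,-.1013,.004),zyaw=-13.4)"
```

```text
time: 21.22
position: [0.4852, -0.1051, 0.1112]
tool_rot: [0.163, 1.503, -0.179]
ft_force: [-1.2, -0.1, -1.0]
grip_width: 0.461
need cm [ -0.42   0.38 -10.72] deg [ 1.   3.4 -0.8] F [-1.2 -0.1 -1. ] w 4.01 q [ 0.91  0.08 -0.77  1.99  0.08  1.03 -0.12] t 21.2
```

```bash
python3 -m handwheel '[{"xyz":[-0.3,0.2,-2.5],"angular":[0.5,2,-0.4]},{"xyz":[-0.3,0,-2.5],"angular":[0.5,1.4,-0.4]},{"xyz":[-0.2,0,-2],"angular":[0,0,0]},{"xyz":[0,0,-1],"angular":[0,0,0]},{"xyz":[0,0,0],"angular":[0,0,0]}]';python3 -c "
from h import *
need((.481,-.1013,.004),zyaw=-13.4)"
```

```text
time: 21.63
position: [0.4799, -0.1066, 0.0337]
tool_rot: [0.178, 1.556, -0.188]
ft_force: [-1.1, 0.4, -0.3]
grip_width: 0.458
need cm [ 0.11  0.53 -2.97] deg [ 0.4  0.4 -0. ] F [-1.1  0.4 -0.3] w 3.99 q [ 0.85  0.24 -0.75  2.03  0.21  0.94 -0.24] t 21.6
```

```bash
python3 -m handwheel '[{"xyz":[0,0.4,-1.2],"angular":[0.3,0.4,0]},{"xyz":[0,0.1,-1],"angular":[0,0,0]},{"xyz":[0,0,-0.5],"angular":[0,0,0]},{"xyz":[0,0,0],"angular":[0,0,0]}]';python3 -c "
from h import *
need((.481,-.1013,.004),zyaw=-13.4)"
```

```text
time: 21.97
position: [0.4835, -0.1049, 0.0109]
tool_rot: [0.18, 1.554, -0.19]
ft_force: [-0.3, 0.8, 0.2]
grip_width: 0.458
need cm [-0.25  0.36 -0.69] deg [0.4 0.4 0.1] F [-0.3  0.8  0.2] w 3.99 q [ 0.83  0.29 -0.73  2.03  0.25  0.9  -0.28] t 22.0
```

```bash
python3 -m handwheel '[{"xyz":[-0.2,0.4,-0.4],"angular":[0.3,0.4,0]},{"xyz":[0,0,-0.25],"angular":[0,0,0]},{"xyz":[0,0,0],"angular":[0,0,0]},{"xyz":[0,0,0],"angular":[0,0,0]}]';python3 -m handwheel '[{"xyz":[0,0,0],"angular":[0,0,0]},{"xyz":[0,0,0],"angular":[0,0,0]},{"xyz":[0,0,0],"angular":[0,0,0]},{"xyz":[0,0,0],"angular":[0,0,0]},{"xyz":[0,0,0],"angular":[0,0,0]}]' 0 60;python3 -c "
from h import *
need((.481,-.1013,.004),zyaw=-13.4)"
```

```text
time: 22.3
position: [0.4831, -0.1017, 0.0064]
tool_rot: [0.183, 1.558, -0.188]
ft_force: [0.2, -0.2, 0.6]
grip_width: 0.462
time: 22.72
position: [0.4825, -0.1017, 0.0069]
tool_rot: [0.182, 1.56, -0.188]
ft_force: [0.5, -0.6, -0.5]
grip_width: 0.268
need cm [-0.15  0.04 -0.29] deg [0.2 0.2 0.1] F [ 0.5 -0.6 -0.5] w 2.33 q [ 0.82  0.3  -0.73  2.04  0.26  0.9  -0.29] t 22.7
```

```bash
python3 -m handwheel '[{"xyz":[0,0,1.5],"angular":[0,0,0]},{"xyz":[0,0,3],"angular":[0,0,2]},{"xyz":[0,0,3.5],"angular":[0,0,4]},{"xyz":[0,0,3],"angular":[0,0,4]},{"xyz":[0,0,1],"angular":[3,0,3]}]';python3 -m handwheel '[{"xyz":[0,0.5,0],"angular":[7,0,0]},{"xyz":[0,0.5,0],"angular":[7,0,0]},{"xyz":[0,0.5,0],"angular":[7,0,0]},{"xyz":[0,0.5,0],"angular":[7,0,0]},{"xyz":[0,0.5,0],"angular":[7,0,0]}]';python3 -c "
from h import *
need((.48,-.06,.06),xd=(0,1,-.2),zd=(1,0,0))
s=get_image('scene');crop(s,230,150,380,300,4,'s9.png')"
```

```text
time: 23.13
position: [0.477, -0.0967, 0.1254]
tool_rot: [0.037, 1.58, 0.047]
ft_force: [0.9, 0.5, -3.0]
grip_width: 0.271
time: 23.55
position: [0.4837, -0.0703, 0.1338]
tool_rot: [0.506, 1.488, 0.542]
ft_force: [0.7, 0.0, -3.3]
grip_width: 0.268
need cm [-0.37  1.03 -7.38] deg [40.2  1.6 -0.4] F [ 0.7  0.  -3.3] w 2.33 q [ 1.17  0.39 -0.77  1.83 -0.36  1.31  0.56] t 23.6
```

View pics/s9.png

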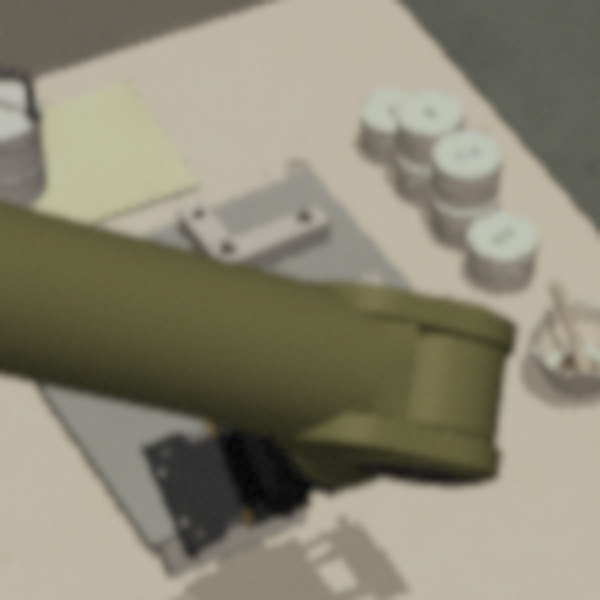

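Occluded in this view, but the load is still felt (3.3 N) and the opening is steady. Continue tilting.

```bash
python3 -m handwheel '[{"xyz":[0,0.3,0],"angular":[7,0.3,0]},{"xyz":[0,0.3,-0.5],"angular":[7,0.3,0]},{"xyz":[0,0.3,-1],"angular":[7,0.3,0]},{"xyz":[0,0.3,-1],"angular":[7,0.3,0]},{"xyz":[0,0.2,-0.5],"angular":[6,0.3,0]}]';python3 -m handwheel '[{"xyz":[0,0,-0.5],"angular":[4,0,0]},{"xyz":[0,0,0],"angular":[0,0,0]}]';python3 -c "
from h import *
need((.48,-.06,.06),xd=(0,1,-.2),zd=(1,0,0))
t=get_image('top');crop(t,290,200,440,350,4,'t10.png')
st()"
```

```text
time: 24.02
position: [0.4856, -0.0647, 0.0975]
tool_rot: [0.976, 1.339, 0.974]
ft_force: [-0.8, -0.5, -3.3]
grip_width: 0.268
time: 24.18
position: [0.4835, -0.0665, 0.0835]
tool_rot: [1.039, 1.317, 1.021]
ft_force: [-0.3, 0.2, -4.3]
grip_width: 0.264
need cm [-0.35  0.65 -2.35] deg [ 2.5 -0.6  0.4] F [-0.3  0.2 -4.3] w 2.30 q [ 1.22  0.94 -0.71  1.68 -0.5   1.51  0.74] t 24.2
t 24.23 tcp [ 0.4841 -0.0663  0.0854] x [ 0.004  0.97  -0.242] z [ 1.    -0.006 -0.007] F [ 0.2  0.1 -3.5] w 2.34 q [ 1.22  0.94 -0.71  1.68 -0.5   1.51  0.74]
```

View pics/t10.png

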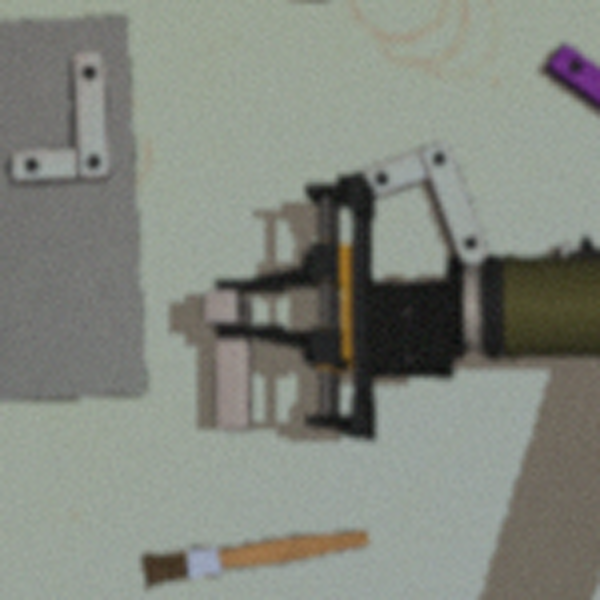

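```bash
python3 -m handwheel '[{"xyz":[0,0,-1],"angular":[0.5,0,0]},{"xyz":[0,0,-1],"angular":[0.5,0,0]},{"xyz":[0,0,-0.7],"angular":[0.5,0,0]},{"xyz":[0,0,-0.2],"angular":[0,0,0]},{"xyz":[0,0,0],"angular":[0,0,0]}]';python3 -c "
from h import *
st()"
```

```text
time: 24.65
position: [0.4869, -0.0661, 0.0585]
tool_rot: [1.033, 1.312, 1.032]
ft_force: [-0.6, 0.9, -4.1]
grip_width: 0.269
t 24.65 tcp [ 0.4869 -0.0661  0.0585] x [ 0.001  0.972 -0.235] z [ 1.    -0.001 -0.   ] F [-0.6  0.9 -4.1] w 2.34 q [ 1.21  0.99 -0.69  1.66 -0.48  1.5   0.77]
```

```bash
python3 -m handwheel '[{"xyz":[0,0,-0.5],"angular":[0,0,0]},{"xyz":[0,0,-0.2],"angular":[0,0,0]},{"xyz":[0,0,0],"angular":[0,0,0]}]';python3 -c "
from h import *
st()"
```

```text
time: 24.9
position: [0.4879, -0.0661, 0.053]
tool_rot: [1.026, 1.312, 1.03]
ft_force: [-0.2, -0.1, -3.2]
grip_width: 0.269
t 24.90 tcp [ 0.4879 -0.0661  0.053 ] x [ 0.     0.971 -0.24 ] z [1.    0.001 0.003] F [-0.2 -0.1 -3.2] w 2.34 q [ 1.2   1.   -0.69  1.66 -0.47  1.49  0.77]
```

```bash
python3 -m handwheel '[{"xyz":[0,0,-0.2],"angular":[0,0,0]},{"xyz":[0,0,-0.1],"angular":[0,0,0]},{"xyz":[0,0,0],"angular":[0,0,0]}]';python3 -c "
from h import *
st()"
```

```text
time: 25.15
position: [0.4882, -0.0661, 0.0509]
tool_rot: [1.026, 1.311, 1.031]
ft_force: [0.3, 0.2, -2.0]
grip_width: 0.271
t 25.15 tcp [ 0.4882 -0.0661  0.0509] x [ 0.     0.971 -0.24 ] z [1.    0.001 0.004] F [ 0.3  0.2 -2. ] w 2.35 q [ 1.2   1.   -0.69  1.66 -0.47  1.49  0.78]
```

```bash
python3 -m handwheel '[{"xyz":[0,0,-0.1],"angular":[0,0,0]},{"xyz":[0,0,0],"angular":[0,0,0]},{"xyz":[0,0,0],"angular":[0,0,0]},{"xyz":[0,0,0],"angular":[0,0,0]},{"xyz":[0,0,0],"angular":[0,0,0]}]' 4.4;python3 -m handwheel '[{"xyz":[0,0,0],"angular":[0,0,0]},{"xyz":[0,0,0],"angular":[0,0,0]},{"xyz":[0,0,0],"angular":[0,0,0]},{"xyz":[0,0,0],"angular":[0,0,0]}]';python3 -c "
from h import *
st()
t=get_image('top');crop(t,290,200,440,350,4,'t11.png')"
```

```text
time: 25.57
position: [0.4887, -0.0652, 0.0529]
tool_rot: [1.029, 1.308, 1.037]
ft_force: [0.2, -1.0, -0.4]
grip_width: 0.489
time: 25.9
position: [0.4889, -0.065, 0.0534]
tool_rot: [1.029, 1.308, 1.038]
ft_force: [-0.1, 0.6, -1.0]
grip_width: 0.506
t 25.90 tcp [ 0.4889 -0.065   0.0534] x [-0.     0.972 -0.233] z [1.    0.002 0.006] F [-0.1  0.6 -1. ] w 4.40 q [ 1.2   1.   -0.69  1.66 -0.47  1.49  0.78]
```

View pics/t11.png

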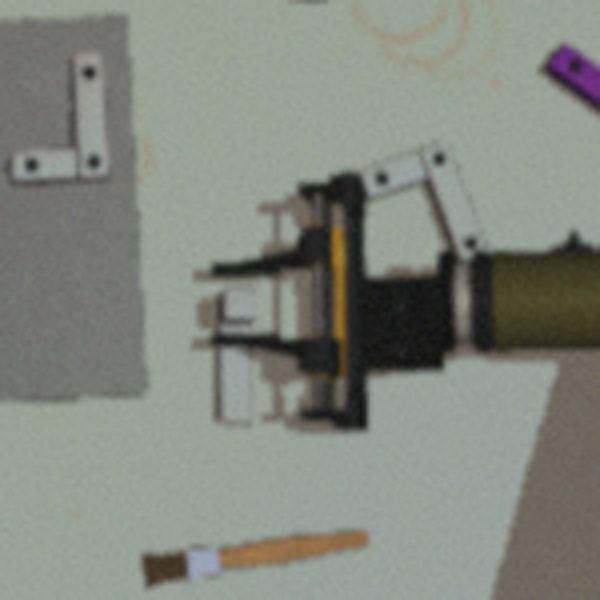

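```bash
python3 -m handwheel '[{"xyz":[0,0,1],"angular":[0,0,0]},{"xyz":[0,0,3],"angular":[0,0,0]},{"xyz":[0,0,4],"angular":[0,0,0]},{"xyz":[0,0.5,2],"angular":[-7,0,0]},{"xyz":[0,1,0],"angular":[-7,0,0]}]';python3 -m handwheel '[{"xyz":[0,1,0],"angular":[-7,0,0]},{"xyz":[0,1,0],"angular":[-7,0,0]},{"xyz":[0,1,0],"angular":[-7,0,0]},{"xyz":[0,1,0],"angular":[-7,0,0]},{"xyz":[0,0.5,0],"angular":[-7,0,0]}]' 0;python3 -m handwheel '[{"xyz":[0,0,0],"angular":[-7,0,0]},{"xyz":[0,0,0],"angular":[-7,0,0]},{"xyz":[0,0,0],"angular":[-7,0,0]},{"xyz":[0,0,0],"angular":[0,0,0]}]' ;python3 -c "
from h import *
need((.489,-.025,.06),zyaw=0)
s=get_image('scene');crop(s,230,180,380,330,4,'s11.png')"
```

```text
time: 26.37
position: [0.4872, -0.0528, 0.1522]
tool_rot: [0.863, 1.397, 0.845]
ft_force: [0.8, -0.4, 1.4]
grip_width: 0.504
time: 26.78
position: [0.4893, -0.0091, 0.1578]
tool_rot: [0.379, 1.523, 0.356]
ft_force: [-0.0, 0.7, -0.0]
grip_width: 0.213
time: 27.12
position: [0.4899, -0.0004, 0.1651]
tool_rot: [0.068, 1.54, 0.07]
ft_force: [0.4, 1.4, 0.4]
grip_width: 0.013
need cm [ -0.09  -2.46 -10.51] deg [-5.   1.7 -0.1] F [0.4 1.4 0.4] w 0.11 q [ 0.91  0.04 -0.91  1.91 -0.06  1.17  0.03] t 27.1
```

View pics/s11.png

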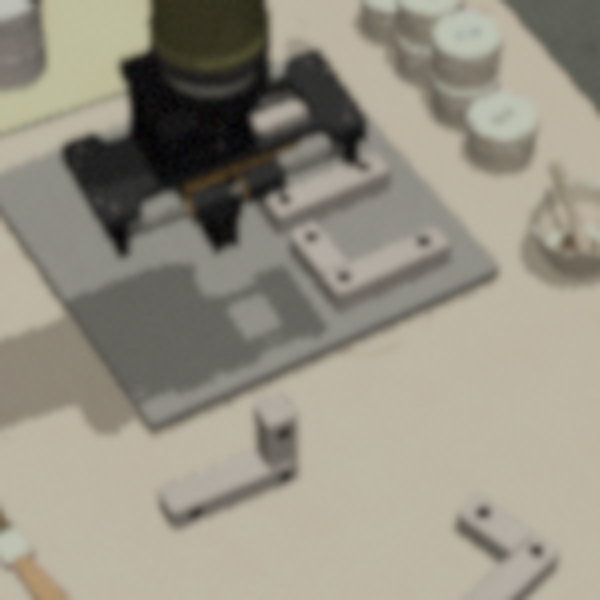

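```bash
python3 -m handwheel '[{"xyz":[0,-0.5,-2.5],"angular":[-2.5,0.8,0]},{"xyz":[-0.2,-0.5,-3],"angular":[-2,0.8,0]},{"xyz":[-0.2,-0.3,-2.5],"angular":[0,0,0]},{"xyz":[0,0,-1],"angular":[0,0,0]},{"xyz":[0,0,0],"angular":[0,0,0]}]';python3 -c "
from h import *
need((.489,-.025,.06),zyaw=0)
t=get_image('top');crop(t,290,200,440,350,4,'t12.png')"
```

```text
time: 27.58
position: [0.4839, -0.019, 0.0723]
tool_rot: [0.017, 1.573, 0.005]
ft_force: [-0.5, 0.4, -0.3]
grip_width: 0.0
need cm [ 0.51 -0.6  -1.23] deg [-0.8 -0.1  0.4] F [-0.5  0.4 -0.3] w 0.00 q [ 0.83  0.2  -0.9   2.    0.16  1.03 -0.15] t 27.6
```

View pics/t12.png

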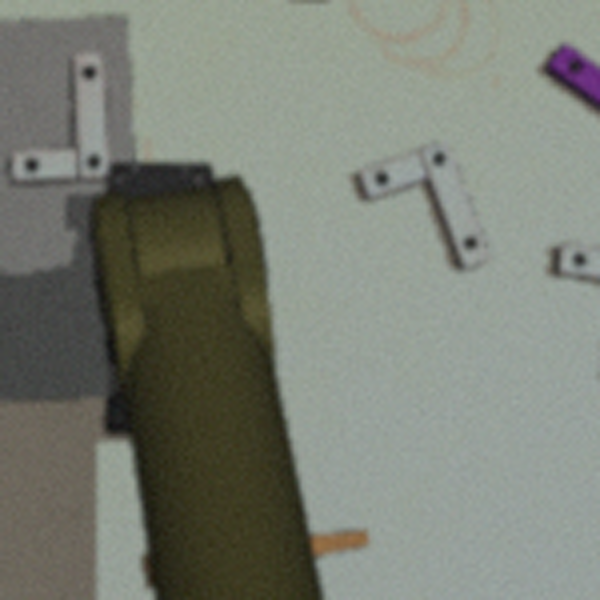

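Now lower a little and push the short leg's top toward -y.

```bash
python3 -m handwheel '[{"xyz":[0.4,0,-1],"angular":[-0.6,0,0.4]},{"xyz":[0,-0.5,-0.4],"angular":[0,0,0]},{"xyz":[0,-0.8,0],"angular":[0,0,0]},{"xyz":[0,-0.8,0],"angular":[0,0,0]},{"xyz":[0,-0.8,0],"angular":[0,0,0]}]';python3 -m handwheel '[{"xyz":[0,-0.8,0],"angular":[0,0,0]},{"xyz":[0,-0.8,0],"angular":[0,0,0]},{"xyz":[0,-0.8,0],"angular":[0,0,0]},{"xyz":[0,-0.8,0],"angular":[0,0,0]},{"xyz":[0,-0.8,0],"angular":[0,0,0]}]';python3 -c "
from h import *
st()"
```

```text
time: 28.05
position: [0.4906, -0.0521, 0.0628]
tool_rot: [0.008, 1.57, -0.0]
ft_force: [0.2, 0.9, -1.2]
grip_width: 0.005
time: 28.47
position: [0.4917, -0.0992, 0.0654]
tool_rot: [0.01, 1.566, -0.005]
ft_force: [-0.5, -1.0, 0.6]
grip_width: 0.008
t 28.47 tcp [ 0.4917 -0.0992  0.0654] x [ 0.005  0.003 -1.   ] z [ 1.    -0.01   0.005] F [-0.5 -1.   0.6] w 0.07 q [ 0.92  0.24 -0.84  1.97  0.2   1.02 -0.02]
```

```bash
python3 -m handwheel '[{"xyz":[0,0,2],"angular":[0,0,0]},{"xyz":[0,0,4],"angular":[0,0,0]},{"xyz":[0,2,3],"angular":[0,0,0]},{"xyz":[0,4,0],"angular":[0,0,0]},{"xyz":[0,4,0],"angular":[0,0,0]}]' 4; python3 -m handwheel '[{"xyz":[0,4,0],"angular":[0,0,0]},{"xyz":[0,4,0],"angular":[0,0,0]}]'; python3 -c "
from h import *
st()
t=get_image('top');crop(t,290,200,440,350,4,'t13.png')
s=get_image('scene');crop(s,230,200,380,350,4,'s13.png')"
```

```text
time: 28.88
position: [0.4892, -0.0124, 0.1574]
tool_rot: [0.028, 1.57, -0.023]
ft_force: [0.3, 1.0, 0.1]
grip_width: 0.304
time: 29.05
position: [0.4904, 0.0678, 0.1593]
tool_rot: [0.03, 1.565, -0.03]
ft_force: [1.4, 0.9, -0.8]
grip_width: 0.42
t 29.05 tcp [0.4904 0.0678 0.1593] x [ 0.005  0.    -1.   ] z [ 0.999 -0.038  0.005] F [ 1.4  0.9 -0.8] w 3.65 q [ 0.78  0.1  -1.    1.89  0.1   1.19 -0.3 ]
```

View pics/t13.png

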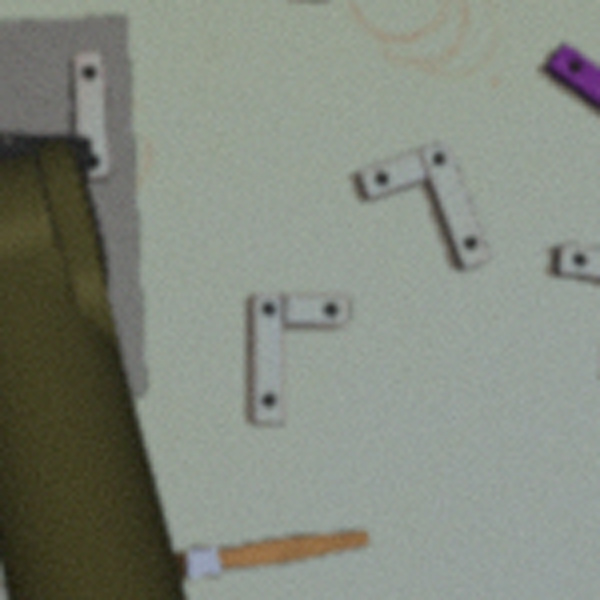

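```bash
python3 -c "
from h import *
t=get_image('top');s=get_image('scene')
T=lambda a:(290+a[0]/4,200+a[1]/4)
sd=[T(a) for a in [(268,308),(268,400),(330,309)]]
b=holes3(t,sd);print(b)
for a in sd:
    p=onz(t,hole(t,a),.028); v=hole(s,proj(s,p)); print(tri(t,hole(t,a),s,v))
g=b['heel']+.028*b['y'];g[2]=.004;print(g)
need(g,zyaw=b['yaw'])"
```

```text
{'heel': array([ 0.48846998, -0.10945378,  0.028     ]), 'x': array([-0.99998639,  0.00521817,  0.        ]), 'y': array([-0.00521817, -0.99998639,  0.        ]), 'hand': np.float64(1.0), 'yaw': np.float64(179.70101976325594), 'L': (np.float64(0.07015224758028578), np.float64(0.048100444475028814)), 'mid': array([ 0.45047049, -0.10925549,  0.028     ])}
(array([ 0.48831264, -0.10936337,  0.02864648]), np.float64(0.00023358236456775186))
(array([ 0.41838778, -0.10911383,  0.027952  ]), np.float64(0.00014265705004594894))
(array([ 0.48811216, -0.15755136,  0.02825239]), np.float64(0.00016953178384002788))
[ 0.48832387 -0.1374534   0.004     ]
need cm [ -0.18 -20.55 -15.47] deg [-0.1  0.2  1.6] F [ 0.1 -0.4 -0.3] w 3.95 q [ 0.77  0.11 -1.    1.89  0.1   1.19 -0.3 ] t 29.2
```

```bash
python3 -m handwheel '[{"xyz":[0,-3,0],"angular":[0,0,0.5]},{"xyz":[0,-4,0],"angular":[0,0,0.5]},{"xyz":[0,-4,-1],"angular":[0,0,0.5]},{"xyz":[0,-4,-2],"angular":[0,0,0]},{"xyz":[0,-4,-3],"angular":[0,0,0]}]'; python3 -m handwheel '[{"xyz":[-0.2,-1,-3],"angular":[0,0,0]},{"xyz":[-0.2,0,-2],"angular":[0,0,0]},{"xyz":[0,0,-1],"angular":[0,0,0]},{"xyz":[0,0,0],"angular":[0,0,0]}]'; python3 -c "
from h import *
need((.4883,-.1374,.004),zyaw=-.3)"
```

```text
time: 29.67
position: [0.492, -0.1157, 0.1102]
tool_rot: [-0.004, 1.557, -0.001]
ft_force: [0.8, -0.2, 0.4]
grip_width: 0.461
time: 30.0
position: [0.4802, -0.1463, 0.0422]
tool_rot: [0.016, 1.566, -0.025]
ft_force: [-0.4, 0.2, 0.2]
grip_width: 0.463
need cm [ 0.81  0.89 -3.82] deg [0.3 0.3 1.2] F [-0.4  0.2  0.2] w 4.03 q [ 0.97  0.27 -0.8   1.99  0.24  0.97  0.02] t 30.0
```

```bash
python3 -m handwheel '[{"xyz":[0.6,0.7,-0.5],"angular":[0.3,0.3,1]},{"xyz":[0.2,0.2,-1.5],"angular":[0,0,0]},{"xyz":[0,0,-1],"angular":[0,0,0]},{"xyz":[0,0,0],"angular":[0,0,0]}]'; python3 -c "
from h import *
need((.4883,-.1374,.004),zyaw=-.3)"
```

```text
time: 30.33
position: [0.4892, -0.1402, 0.0134]
tool_rot: [0.007, 1.57, -0.011]
ft_force: [-1.0, -0.2, -0.2]
grip_width: 0.459
need cm [-0.09  0.28 -0.94] deg [0.1 0.  0.4] F [-1.  -0.2 -0.2] w 3.99 q [ 0.93  0.33 -0.78  1.99  0.3   0.93 -0.02] t 30.3
```

```bash
python3 -m handwheel '[{"xyz":[-0.1,0.2,-0.6],"angular":[0,0,0.3]},{"xyz":[-0.1,0.1,-0.35],"angular":[0,0,0]},{"xyz":[0,0,0],"angular":[0,0,0]}]';python3 -m handwheel '[{"xyz":[0,0,0],"angular":[0,0,0]},{"xyz":[0,0,0],"angular":[0,0,0]},{"xyz":[0,0,0],"angular":[0,0,0]},{"xyz":[0,0,0],"angular":[0,0,0]},{"xyz":[0,0,0],"angular":[0,0,0]}]' 0 50; python3 -c "
from h import *
need((.4883,-.1374,.004),zyaw=-.3)"
```

```text
time: 30.58
position: [0.4882, -0.1373, 0.0051]
tool_rot: [0.001, 1.568, -0.007]
ft_force: [-0.3, 0.2, -0.4]
grip_width: 0.456
time: 31.0
position: [0.4886, -0.1376, 0.0064]
tool_rot: [-0.001, 1.567, -0.008]
ft_force: [0.2, 0.3, -2.0]
grip_width: 0.268
need cm [-0.03  0.02 -0.24] deg [ 0.3  0.2 -0. ] F [ 0.2  0.3 -2. ] w 2.33 q [ 0.92  0.34 -0.78  2.    0.31  0.91 -0.03] t 31.0
```

```bash
python3 -m handwheel '[{"xyz":[0,0,2],"angular":[0,0,0]},{"xyz":[0,0,3.5],"angular":[0,0,0]},{"xyz":[0,1,3.5],"angular":[0,0,0.5]},{"xyz":[0.3,3.5,1],"angular":[0,0,0.5]},{"xyz":[0.4,4,0],"angular":[0,0,0.5]}]'; python3 -m handwheel '[{"xyz":[0.4,4,0],"angular":[0,0,0.5]},{"xyz":[0.4,4,0],"angular":[0,0,0.5]},{"xyz":[0.4,4,0],"angular":[0,0,0.5]},{"xyz":[0.4,4,0],"angular":[0,0,0.5]},{"xyz":[0.4,4,0],"angular":[0,0,0]}]';python3 -m handwheel '[{"xyz":[0.4,3.5,0],"angular":[0,0,0]},{"xyz":[0,1.5,0],"angular":[0,0,0]},{"xyz":[0,0,0],"angular":[0,0,0]}]'; python3 -c "
from h import *
need((.5254,.2291,.026),zyaw=3.2)"
```

```text
time: 31.42
position: [0.4906, -0.0597, 0.1066]
tool_rot: [-0.009, 1.574, 0.001]
ft_force: [1.3, 0.2, -3.7]
grip_width: 0.27
time: 31.83
position: [0.5107, 0.1438, 0.1082]
tool_rot: [-0.036, 1.569, 0.016]
ft_force: [1.0, -0.1, -3.5]
grip_width: 0.272
time: 32.08
position: [0.5118, 0.2079, 0.1082]
tool_rot: [-0.04, 1.569, 0.033]
ft_force: [-0.6, 0.1, -3.1]
grip_width: 0.271
need cm [ 1.36  2.12 -8.22] deg [0.2 0.1 0.6] F [-0.6  0.1 -3.1] w 2.36 q [ 0.41  0.36 -0.99  1.81  0.33  1.15 -0.64] t 32.1
```

```bash
python3 -m handwheel '[{"xyz":[0.7,1,-1.5],"angular":[0,0,0.5]},{"xyz":[0.6,0.8,-2],"angular":[0,0,0]},{"xyz":[0,0,-2],"angular":[0,0,0]},{"xyz":[0,0,-0.7],"angular":[0,0,0]},{"xyz":[0,0,0],"angular":[0,0,0]}]'; python3 -c "
from h import *
need((.5254,.2291,.026),zyaw=3.2)"
```

```text
time: 32.5
position: [0.5248, 0.2245, 0.0428]
tool_rot: [-0.051, 1.569, 0.039]
ft_force: [0.1, -0.0, -3.1]
grip_width: 0.277
need cm [ 0.06  0.46 -1.68] deg [ 0.4  0.1 -0.1] F [ 0.1 -0.  -3.1] w 2.41 q [ 0.31  0.48 -0.93  1.82  0.44  1.07 -0.73] t 32.5
```

```bash
python3 -m handwheel '[{"xyz":[0.1,0.4,-0.7],"angular":[0.3,0,0]},{"xyz":[0,0.2,-0.6],"angular":[0,0,0]},{"xyz":[0,0,-0.3],"angular":[0,0,0]},{"xyz":[0,0,0],"angular":[0,0,0]}]'; python3 -c "
from h import *
need((.5254,.2291,.026),zyaw=3.2)"
```

```text
time: 32.83
position: [0.5272, 0.2276, 0.0268]
tool_rot: [-0.044, 1.568, 0.038]
ft_force: [-0.7, -0.1, -2.6]
grip_width: 0.276
need cm [-0.18  0.15 -0.08] deg [0.2 0.1 0.2] F [-0.7 -0.1 -2.6] w 2.40 q [ 0.29  0.5  -0.91  1.82  0.46  1.04 -0.75] t 32.8
```

```bash
python3 -m handwheel '[{"xyz":[-0.1,0.1,-0.1],"angular":[0,0,0]},{"xyz":[0,0,0],"angular":[0,0,0]},{"xyz":[0,0,0],"angular":[0,0,0]},{"xyz":[0,0,0.5],"angular":[0,0,0]},{"xyz":[0,0,2],"angular":[0,0,0]}]' 4;python3 -m handwheel '[{"xyz":[0,0,4],"angular":[0,0,0]},{"xyz":[0,-1,4],"angular":[0,0,0]},{"xyz":[0.4,-4,1],"angular":[0,0,0]},{"xyz":[0.6,-4,0],"angular":[0,0,2]},{"xyz":[0.7,-4,0],"angular":[0,0,2]}]';python3 -m handwheel '[{"xyz":[0.7,-4,0],"angular":[0,0,2]},{"xyz":[0.7,-4,0],"angular":[0,0,2]},{"xyz":[0.7,-4,0],"angular":[0,0,2]},{"xyz":[0.7,-4,0],"angular":[0,0,2]},{"xyz":[0.7,-4,0],"angular":[0,0,2]}]'; python3 -c "
from h import *
need((.594,-.2076,.06),zyaw=19.5)
t=get_image('top');crop(t,220,195,450,345,3.4,'t14.png')
s=get_image('scene');crop(s,230,150,440,350,3.5,'s14.png')"
```

```text
time: 33.25
position: [0.5264, 0.2284, 0.052]
tool_rot: [-0.044, 1.568, 0.038]
ft_force: [-0.2, -1.3, -0.6]
grip_width: 0.446
time: 33.67
position: [0.5426, 0.111, 0.1553]
tool_rot: [-0.113, 1.554, 0.119]
ft_force: [0.3, 0.4, -0.2]
grip_width: 0.463
time: 34.08
position: [0.5803, -0.0946, 0.1638]
tool_rot: [-0.264, 1.528, 0.263]
ft_force: [1.3, -0.5, 0.4]
grip_width: 0.462
need cm [  1.37 -11.3  -10.38] deg [-0.2  1.5  0.2] F [ 1.3 -0.5  0.4] w 4.02 q [ 0.92  0.35 -0.96  1.69  0.3   1.24  0.23] t 34.1
```

View pics/t14.png

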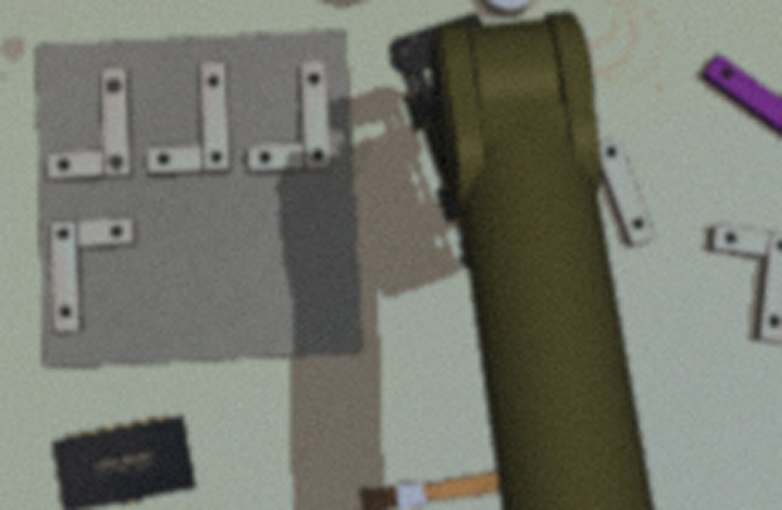

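View pics/s14.png

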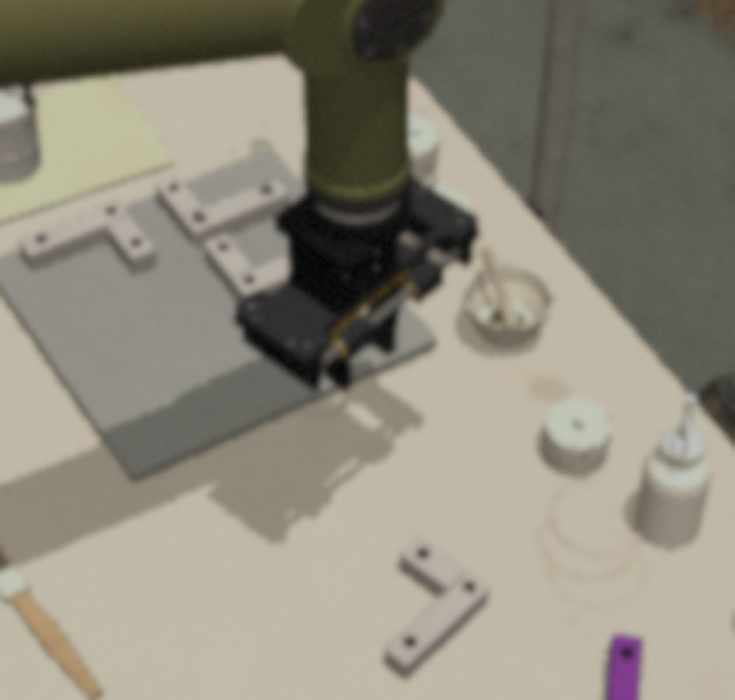

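```bash
python3 -c "
from h import *
s=get_image('scene');S=lambda a:(230+a[0]/3.5,150+a[1]/3.5)
b=holes3(s,[S(a) for a in [(469,586),(409,641),(423,552)]]);print(b['heel'],b['L'],b['yaw'],b['hand'])
g=b['heel']+.038*b['y'];g[2]=.06;print(g)
need(g,zyaw=b['yaw'])"
python3 -m handwheel '[{"xyz":[0.2,-3,-1.5],"angular":[0,0.5,0]},{"xyz":[0.2,-3.5,-3],"angular":[0,0.5,0]},{"xyz":[0.2,-2.5,-3],"angular":[0,0.5,0]},{"xyz":[0,-0.5,-1],"angular":[0,0,0]},{"xyz":[0,0,0],"angular":[0,0,0]}]'; python3 -c "
from h import *
need((.594,-.2076,.004),zyaw=19.5)"
```

```text
[ 0.60676834 -0.24337075  0.028     ] (np.float64(0.07030578529343935), np.float64(0.04778910744154347)) -160.81049104795963 -1.0
[ 0.59427797 -0.20748216  0.06      ]
need cm [  1.4  -10.97 -10.29] deg [-0.2  1.4  0.5] F [ 0.1  0.5 -0.4] w 4.02 q [ 0.92  0.35 -0.96  1.68  0.3   1.24  0.23] t 34.2
time: 34.65
position: [0.5905, -0.1877, 0.0819]
tool_rot: [-0.261, 1.545, 0.265]
ft_force: [0.3, 0.9, 0.8]
grip_width: 0.461
need cm [ 0.35 -1.99 -7.79] deg [-0.2  0.5  0.3] F [0.3 0.9 0.8] w 4.01 q [ 0.95  0.5  -0.87  1.67  0.41  1.15  0.31] t 34.6
```

```bash
python3 -m handwheel '[{"xyz":[0.1,-1.2,-2],"angular":[0,0.4,0]},{"xyz":[0,-0.7,-2],"angular":[0,0,0]},{"xyz":[-0.1,0,-1],"angular":[0,0,0]},{"xyz":[0,0,0],"angular":[0,0,0]}]'; python3 -c "
from h import *
need((.594,-.2076,.004),zyaw=19.3)"
```

```text
time: 34.98
position: [0.5943, -0.1984, 0.0362]
tool_rot: [-0.265, 1.544, 0.273]
ft_force: [1.0, 0.1, -0.5]
grip_width: 0.458
need cm [-0.03 -0.92 -3.22] deg [-0.4  0.5 -0.4] F [ 1.   0.1 -0.5] w 3.98 q [ 0.93  0.57 -0.83  1.69  0.46  1.08  0.3 ] t 35.0
```

```bash
python3 -m handwheel '[{"xyz":[-0.1,-0.9,-0.8],"angular":[-0.3,0.5,-0.4]},{"xyz":[-0.1,-0.3,-1.2],"angular":[0,0,0]},{"xyz":[0,0,-0.7],"angular":[0,0,0]},{"xyz":[0,0,0],"angular":[0,0,0]}]'; python3 -c "
from h import *
need((.594,-.2076,.003),zyaw=19.3)"
```

```text
time: 35.32
position: [0.5955, -0.2065, 0.0122]
tool_rot: [-0.269, 1.548, 0.267]
ft_force: [0.3, -0.2, -0.3]
grip_width: 0.467
need cm [-0.15 -0.11 -0.92] deg [ 0.   0.3 -0.3] F [ 0.3 -0.2 -0.3] w 4.06 q [ 0.92  0.6  -0.81  1.69  0.49  1.05  0.29] t 35.3
```

```bash
python3 -m handwheel '[{"xyz":[-0.1,-0.2,-0.6],"angular":[0,0.2,-0.3]},{"xyz":[-0.1,0,-0.4],"angular":[0,0,0]},{"xyz":[0,0,0],"angular":[0,0,0]}]';python3 -m handwheel '[{"xyz":[0,0,-0.1],"angular":[0,0,0]},{"xyz":[0,0,0],"angular":[0,0,0]},{"xyz":[0,0,0],"angular":[0,0,0]},{"xyz":[0,0,0],"angular":[0,0,0]},{"xyz":[0,0,0],"angular":[0,0,0]}]' 0 60; python3 -c "
from h import *
need((.594,-.2076,.003),zyaw=19.3)"
```

```text
time: 35.57
position: [0.594, -0.208, 0.002]
tool_rot: [-0.264, 1.551, 0.263]
ft_force: [0.1, -0.0, -0.5]
grip_width: 0.459
time: 35.98
position: [0.594, -0.2079, 0.0011]
tool_rot: [-0.264, 1.551, 0.263]
ft_force: [0.2, 0.2, -1.5]
grip_width: 0.274
need cm [-0.    0.03  0.19] deg [-0.   0.2  0. ] F [ 0.2  0.2 -1.5] w 2.38 q [ 0.91  0.61 -0.8   1.7   0.5   1.04  0.28] t 36.0
```

```bash
python3 -m handwheel '[{"xyz":[0,0,2],"angular":[0,0,0]},{"xyz":[0,0,3.5],"angular":[0,0,-2]},{"xyz":[-1,1,3.5],"angular":[0,0,-4]},{"xyz":[-1.5,1.5,1.5],"angular":[0,0,-5]},{"xyz":[-1.5,1.5,1],"angular":[4,0,-5]}]'; python3 -m handwheel '[{"xyz":[-1.5,1.5,0.5],"angular":[7,0,-3]},{"xyz":[-1.5,1.5,0],"angular":[7,0,-1]},{"xyz":[-1.5,1.5,0],"angular":[7,0,0]},{"xyz":[-1.5,1.5,0],"angular":[7,0,0]},{"xyz":[-0.5,1,0],"angular":[7,0,0]}]'; python3 -c "
from h import *
need((.49,-.066,.09),xd=(0,1,-.25),zd=(1,0,0))"
```

```text
time: 36.4
position: [0.5503, -0.1645, 0.1141]
tool_rot: [0.024, 1.567, 0.101]
ft_force: [-1.0, 2.1, -3.2]
grip_width: 0.266
time: 36.82
position: [0.4866, -0.0866, 0.1285]
tool_rot: [0.551, 1.482, 0.529]
ft_force: [1.1, 0.4, -3.9]
grip_width: 0.27
need cm [ 0.34  2.06 -3.85] deg [36.3  0.4  1.3] F [ 1.1  0.4 -3.9] w 2.35 q [ 1.35  0.52 -0.99  1.8  -0.23  1.29  0.45] t 36.8
```

```bash
python3 -m handwheel '[{"xyz":[0,0.5,0],"angular":[7,0,0.3]},{"xyz":[0,0.5,-0.5],"angular":[7,0,0.3]},{"xyz":[0,0.5,-0.7],"angular":[7,0,0.3]},{"xyz":[0,0.5,-0.7],"angular":[7,0,0.3]},{"xyz":[0,0.4,-0.5],"angular":[6,0,0]}]'; python3 -m handwheel '[{"xyz":[0,0,-0.5],"angular":[1,0,0]},{"xyz":[0,0,0],"angular":[0,0,0]}]'; python3 -c "
from h import *
need((.49,-.066,.09),xd=(0,1,-.25),zd=(1,0,0))
t=get_image('top');crop(t,290,200,440,350,4,'t15.png')
st()"
```

```text
time: 37.23
position: [0.4875, -0.0704, 0.1027]
tool_rot: [1.005, 1.307, 0.995]
ft_force: [-0.1, -0.7, -2.8]
grip_width: 0.269
time: 37.4
position: [0.4856, -0.0727, 0.0887]
tool_rot: [1.034, 1.3, 1.006]
ft_force: [0.1, -0.9, -2.3]
grip_width: 0.269
need cm [0.44 0.67 0.13] deg [0.3 0.2 1.3] F [ 0.1 -0.9 -2.3] w 2.34 q [ 1.36  1.03 -0.9   1.68 -0.36  1.46  0.62] t 37.4
t 37.45 tcp [ 0.4854 -0.0728  0.0889] x [ 0.023  0.968 -0.25 ] z [ 1.    -0.023  0.003] F [-0.2  0.1 -3.6] w 2.35 q [ 1.36  1.03 -0.9   1.68 -0.36  1.46  0.62]
```

View pics/t15.png

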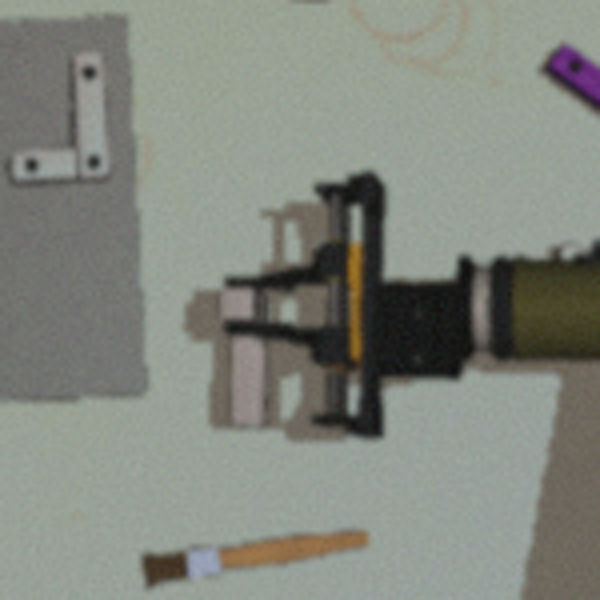

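```bash
python3 -m handwheel '[{"xyz":[0,0,-1],"angular":[0,0,0]},{"xyz":[0,0,-1.2],"angular":[0,0,0]},{"xyz":[0,0,-0.9],"angular":[0,0,0]},{"xyz":[0,0,-0.3],"angular":[0,0,0]},{"xyz":[0,0,0],"angular":[0,0,0]}]';python3 -c "
from h import *
st()"
```

```text
time: 37.87
position: [0.4869, -0.0738, 0.0535]
tool_rot: [1.019, 1.303, 0.999]
ft_force: [-0.4, -0.0, -2.1]
grip_width: 0.265
t 37.87 tcp [ 0.4869 -0.0738  0.0535] x [ 0.023  0.965 -0.262] z [ 1.    -0.022  0.008] F [-0.4 -0.  -2.1] w 2.31 q [ 1.34  1.08 -0.87  1.67 -0.33  1.43  0.65]
```

```bash
python3 -m handwheel '[{"xyz":[0,0,-0.3],"angular":[0.5,0,0]},{"xyz":[0,0,-0.15],"angular":[0,0,0]},{"xyz":[0,0,0],"angular":[0,0,0]}]';python3 -c "
from h import *
st()"
```

```text
time: 38.12
position: [0.4874, -0.0737, 0.0498]
tool_rot: [1.022, 1.299, 1.005]
ft_force: [-0.8, -0.2, -2.3]
grip_width: 0.268
t 38.12 tcp [ 0.4874 -0.0737  0.0498] x [ 0.022  0.967 -0.255] z [ 1.    -0.021  0.01 ] F [-0.8 -0.2 -2.3] w 2.33 q [ 1.34  1.09 -0.87  1.66 -0.33  1.43  0.66]
```

```bash
python3 -m handwheel '[{"xyz":[0,0,-0.15],"angular":[0,0,0]},{"xyz":[0,0,-0.1],"angular":[0,0,0]},{"xyz":[0,0,0],"angular":[0,0,0]}]';python3 -c "
from h import *
st()"
python3 -m handwheel '[{"xyz":[0,0,0],"angular":[0,0,0]},{"xyz":[0,0,0],"angular":[0,0,0]},{"xyz":[0,0,0],"angular":[0,0,0]},{"xyz":[0,0,0],"angular":[0,0,0]},{"xyz":[0,0,0],"angular":[0,0,0]}]' 4.4;python3 -m handwheel '[{"xyz":[0,0,0],"angular":[0,0,0]},{"xyz":[0,0,0],"angular":[0,0,0]},{"xyz":[0,0,0],"angular":[0,0,0]}]'
python3 -c "
from h import *
st()
t=get_image('top');crop(t,290,200,440,350,4,'t16.png')"
```

```text
time: 38.37
position: [0.4878, -0.0737, 0.0487]
tool_rot: [1.023, 1.298, 1.007]
ft_force: [1.0, -0.4, -2.2]
grip_width: 0.266
t 38.37 tcp [ 0.4878 -0.0737  0.0487] x [ 0.022  0.967 -0.254] z [ 1.    -0.02   0.011] F [ 1.  -0.4 -2.2] w 2.32 q [ 1.34  1.09 -0.87  1.66 -0.33  1.43  0.66]
time: 38.78
position: [0.4884, -0.0729, 0.0513]
tool_rot: [1.024, 1.295, 1.011]
ft_force: [0.1, 0.1, 0.3]
grip_width: 0.486
time: 39.03
position: [0.4885, -0.0727, 0.0517]
tool_rot: [1.024, 1.295, 1.011]
ft_force: [0.2, -0.6, 0.4]
grip_width: 0.503
t 39.03 tcp [ 0.4885 -0.0727  0.0517] x [ 0.022  0.968 -0.25 ] z [ 1.    -0.02   0.013] F [ 0.2 -0.6  0.4] w 4.37 q [ 1.34  1.09 -0.87  1.66 -0.33  1.43  0.66]
```

View pics/t16.png

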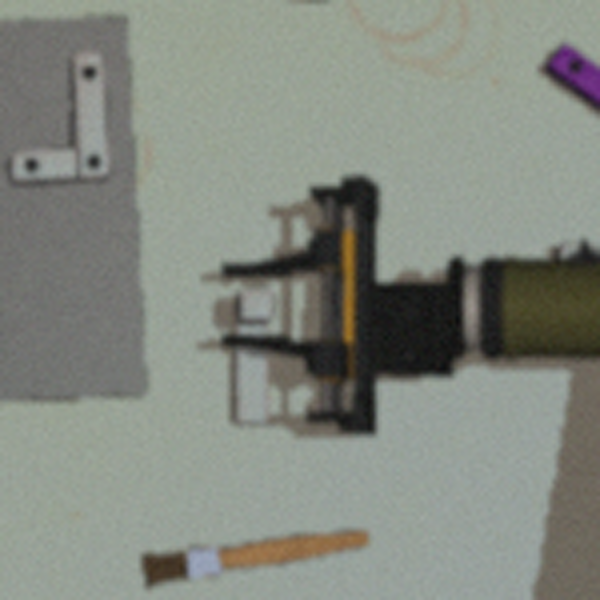

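```bash
python3 -m handwheel '[{"xyz":[0,0,1],"angular":[0,0,0]},{"xyz":[0,0,3],"angular":[0,0,0]},{"xyz":[0,0,4],"angular":[0,0,0]},{"xyz":[0,0.5,2],"angular":[-7,0,0]},{"xyz":[0,1,0],"angular":[-7,0,0]}]';python3 -m handwheel '[{"xyz":[0,1,0],"angular":[-7,0,0]},{"xyz":[0,1,0],"angular":[-7,0,0]},{"xyz":[0,1,0],"angular":[-7,0,0]},{"xyz":[0,1,0],"angular":[-7,0,0]},{"xyz":[0,0.5,0],"angular":[-7,0,0]}]' 0;python3 -m handwheel '[{"xyz":[0,0,0],"angular":[-7,0,0]},{"xyz":[0,0,0],"angular":[-7,0,0]},{"xyz":[0,0,0],"angular":[-7,0,0]},{"xyz":[0,0,0],"angular":[-3,0,0]},{"xyz":[0,0,0],"angular":[0,0,0]}]' ;python3 -c "
from h import *
need((.489,-.025,.06),zyaw=0)"
```

```text
time: 39.5
position: [0.4874, -0.0606, 0.1506]
tool_rot: [0.856, 1.38, 0.822]
ft_force: [0.5, -0.5, 0.4]
grip_width: 0.504
time: 39.92
position: [0.4896, -0.0161, 0.1552]
tool_rot: [0.367, 1.505, 0.34]
ft_force: [-0.2, -0.3, -0.1]
grip_width: 0.215
time: 40.33
position: [0.4894, -0.0056, 0.1615]
tool_rot: [0.003, 1.523, 0.013]
ft_force: [0.5, 0.6, 0.0]
grip_width: 0.007
need cm [ -0.04  -1.94 -10.15] deg [-0.6  2.8 -0.4] F [0.5 0.6 0. ] w 0.06 q [ 1.12  0.04 -1.16  1.93  0.03  1.15 -0.04] t 40.3
```

```bash
python3 -m handwheel '[{"xyz":[0,-0.5,-2.5],"angular":[-0.4,1.2,0]},{"xyz":[-0.2,-0.5,-3],"angular":[0,1.2,0]},{"xyz":[-0.2,-0.3,-2.5],"angular":[0,0,0]},{"xyz":[0,0,-1],"angular":[0,0,0]},{"xyz":[0,0,0],"angular":[0,0,0]}]';python3 -c "
from h import *
need((.489,-.03,.062),zyaw=0)"
```

```text
time: 40.75
position: [0.4846, -0.0175, 0.0708]
tool_rot: [-0.004, 1.565, 0.008]
ft_force: [-0.9, -0.4, 0.1]
grip_width: 0.003
need cm [ 0.44 -1.25 -0.88] deg [-0.1  0.3 -0.4] F [-0.9 -0.4  0.1] w 0.03 q [ 1.    0.26 -1.11  2.    0.26  1.03 -0.22] t 40.8
```

```bash
python3 -m handwheel '[{"xyz":[0.4,-0.3,-0.7],"angular":[0,0.2,-0.3]},{"xyz":[0,-0.8,-0.3],"angular":[0,0,0]},{"xyz":[0,-0.8,0],"angular":[0,0,0]},{"xyz":[0,-0.8,0],"angular":[0,0,0]},{"xyz":[0,-0.8,0],"angular":[0,0,0]}]';python3 -m handwheel '[{"xyz":[0,-0.8,0],"angular":[0,0,0]},{"xyz":[0,-0.8,0],"angular":[0,0,0]},{"xyz":[0,-0.8,0],"angular":[0,0,0]},{"xyz":[0,-0.8,0],"angular":[0,0,0]},{"xyz":[0,-0.8,0],"angular":[0,0,0]}]';python3 -m handwheel '[{"xyz":[0,-0.8,0],"angular":[0,0,0]},{"xyz":[0,-0.5,0],"angular":[0,0,0]},{"xyz":[0,0,2],"angular":[0,0,0]},{"xyz":[0,0,4],"angular":[0,0,0]},{"xyz":[0,3,3],"angular":[0,0,0]}]';python3 -m handwheel '[{"xyz":[0,4,0],"angular":[0,0,0]},{"xyz":[0,4,0],"angular":[0,0,0]},{"xyz":[0,4,0],"angular":[0,0,0]}]' 4;python3 -c "
from h import *
st()
t=get_image('top');crop(t,290,200,440,350,4,'t17.png')"
```

```text
time: 41.17
position: [0.4887, -0.0545, 0.0631]
tool_rot: [0.004, 1.569, 0.006]
ft_force: [-0.2, 0.8, -1.3]
grip_width: 0.005
time: 41.58
position: [0.4897, -0.101, 0.0656]
tool_rot: [0.005, 1.566, 0.001]
ft_force: [-0.6, 0.5, -0.2]
grip_width: 0.005
time: 42.0
position: [0.4836, -0.0938, 0.1515]
tool_rot: [0.018, 1.578, -0.003]
ft_force: [1.4, -1.0, 1.4]
grip_width: 0.005
time: 42.25
position: [0.4883, 0.0237, 0.1584]
tool_rot: [0.025, 1.566, -0.018]
ft_force: [0.3, 0.9, 0.3]
grip_width: 0.153
t 42.25 tcp [0.4883 0.0237 0.1584] x [ 0.004  0.004 -1.   ] z [ 1.    -0.027  0.004] F [0.3 0.9 0.3] w 1.33 q [ 1.06  0.13 -1.21  1.9   0.12  1.2  -0.22]
```

View pics/t17.png

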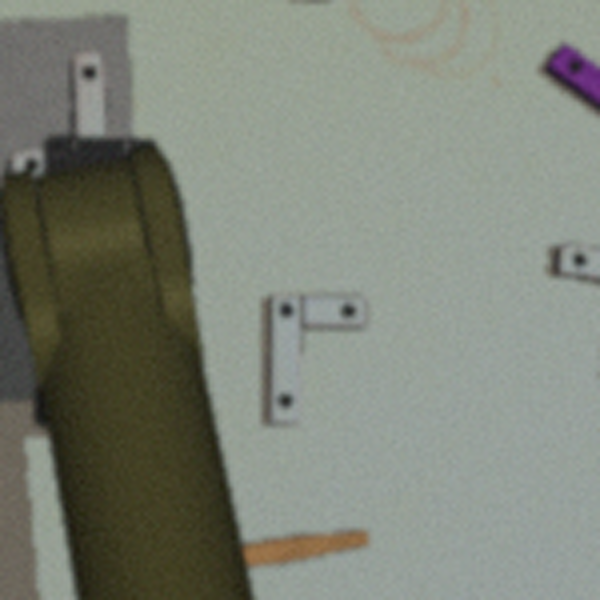

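```bash
python3 -c "
from h import *
t=get_image('top');s=get_image('scene')
T=lambda a:(290+a[0]/4,200+a[1]/4)
sd=[T(a) for a in [(286,309),(286,400),(348,310)]]
b=holes3(t,sd);print(b['heel'],b['yaw'],b['hand'],b['L'])
for a in sd:
    p=onz(t,hole(t,a),.028); v=hole(s,proj(s,p)); print(tri(t,hole(t,a),s,v))
g=b['heel']+.028*b['y'];g[2]=.004;print(g)
need(g,zyaw=b['yaw'])"
```

```text
[ 0.48776615 -0.12298967  0.028     ] 178.6583473036266 1.0 (np.float64(0.06986351562851435), np.float64(0.047991863211112595))
(array([ 0.487842  , -0.12299836,  0.02825397]), np.float64(0.0001972737399311704))
(array([ 0.41807644, -0.12145564,  0.02737403]), np.float64(0.000291959501613607))
(array([ 0.4872492 , -0.17101713,  0.02765538]), np.float64(2.2093249350368875e-05))
[ 0.48711056 -0.150982    0.004     ]
need cm [ -0.04 -17.79 -15.38] deg [-0.3  0.2 -0.4] F [-0.  -0.5  0.7] w 2.44 q [ 1.05  0.13 -1.21  1.9   0.12  1.2  -0.22] t 42.4
```

```bash
python3 -m handwheel '[{"xyz":[0,-3,0],"angular":[0,0,0]},{"xyz":[0,-4,-0.5],"angular":[0,0,0]},{"xyz":[0,-4,-2],"angular":[0,0,0]},{"xyz":[0,-4,-3],"angular":[0,0,0]},{"xyz":[0,-1.5,-3],"angular":[0,0,0]}]' 4; python3 -m handwheel '[{"xyz":[0,0,-2],"angular":[0,0,0]},{"xyz":[0,0,-1],"angular":[0,0,0]},{"xyz":[0,0,0],"angular":[0,0,0]}]'; python3 -c "
from h import *
need((.4871,-.151,.004),zyaw=-1.3)"
```

```text
time: 42.82
position: [0.491, -0.1361, 0.0816]
tool_rot: [0.002, 1.556, -0.007]
ft_force: [0.4, -2.1, 0.5]
grip_width: 0.455
time: 43.07
position: [0.4844, -0.1462, 0.0431]
tool_rot: [0.016, 1.567, -0.015]
ft_force: [0.2, -0.7, -0.5]
grip_width: 0.46
need cm [ 0.27 -0.48 -3.91] deg [-0.   0.2 -0.2] F [ 0.2 -0.7 -0.5] w 4.01 q [ 1.14  0.34 -1.01  1.98  0.35  1.   -0.05] t 43.1
```

```bash
python3 -m handwheel '[{"xyz":[0.3,-0.4,-1],"angular":[0,0.2,0]},{"xyz":[0,-0.1,-1.2],"angular":[0,0,0]},{"xyz":[0,0,-0.9],"angular":[0,0,0]},{"xyz":[0,0,0],"angular":[0,0,0]}]'; python3 -c "
from h import *
need((.4871,-.151,.004),zyaw=-1.3)"
```

```text
time: 43.4
position: [0.4883, -0.1517, 0.0123]
tool_rot: [0.015, 1.57, -0.016]
ft_force: [-0.2, 0.1, -0.0]
grip_width: 0.457
need cm [-0.12  0.07 -0.83] deg [ 0.   0.1 -0.2] F [-0.2  0.1 -0. ] w 3.98 q [ 1.1   0.41 -0.97  1.98  0.41  0.96 -0.09] t 43.4
```

```bash
python3 -m handwheel '[{"xyz":[-0.1,0.05,-0.6],"angular":[0,0,0]},{"xyz":[-0.05,0,-0.35],"angular":[0,0,0]},{"xyz":[0,0,0],"angular":[0,0,0]}]';python3 -m handwheel '[{"xyz":[0,0,-0.1],"angular":[0,0,0]},{"xyz":[0,0,0],"angular":[0,0,0]},{"xyz":[0,0,0],"angular":[0,0,0]},{"xyz":[0,0,0],"angular":[0,0,0]},{"xyz":[0,0,0],"angular":[0,0,0]}]' 0 50; python3 -c "
from h import *
need((.4871,-.151,.004),zyaw=-1.3)"
```

```text
time: 43.65
position: [0.4877, -0.15, 0.0033]
tool_rot: [0.012, 1.568, -0.014]
ft_force: [-0.5, -0.8, 0.2]
grip_width: 0.461
time: 44.07
position: [0.488, -0.1496, 0.0032]
tool_rot: [0.01, 1.567, -0.014]
ft_force: [0.2, -1.0, -1.3]
grip_width: 0.268
need cm [-0.09 -0.14  0.08] deg [ 0.1  0.2 -0.4] F [ 0.2 -1.  -1.3] w 2.33 q [ 1.09  0.42 -0.96  1.99  0.43  0.94 -0.11] t 44.1
```

```bash
python3 -m handwheel '[{"xyz":[0,0,2],"angular":[0,0,0]},{"xyz":[0,0,3.5],"angular":[0,0,0]},{"xyz":[0,1,2.5],"angular":[0,0,0.5]},{"xyz":[0.4,3.5,0],"angular":[0,0,0.5]},{"xyz":[0.5,4,0],"angular":[0,0,0.5]}]'; python3 -m handwheel '[{"xyz":[0.5,4,0],"angular":[0,0,0.5]},{"xyz":[0.6,4,0],"angular":[0,0,1]},{"xyz":[0.6,4,0],"angular":[0,0,1]},{"xyz":[0.6,3.5,0],"angular":[0,0,0.5]},{"xyz":[0,0,0],"angular":[0,0,0]}]'; python3 -c "
from h import *
need((.531,.1406,.0235),zyaw=3.2)"
```

```text
time: 44.48
position: [0.4935, -0.0727, 0.0837]
tool_rot: [0.002, 1.572, -0.007]
ft_force: [0.3, 0.5, -3.4]
grip_width: 0.269
time: 44.9
position: [0.5165, 0.0956, 0.0858]
tool_rot: [-0.043, 1.565, 0.04]
ft_force: [-0.6, 0.8, -2.3]
grip_width: 0.271
need cm [ 1.45  4.5  -6.23] deg [0.1 0.3 0.2] F [-0.6  0.8 -2.3] w 2.36 q [ 0.73  0.36 -1.11  1.9   0.36  1.1  -0.47] t 44.9
```

```bash
python3 -m handwheel '[{"xyz":[0.7,2,-0.5],"angular":[0,0,0.2]},{"xyz":[0.7,1.8,-1],"angular":[0,0,0]},{"xyz":[0,0.2,-1.5],"angular":[0,0,0]},{"xyz":[0,0,-1],"angular":[0,0,0]},{"xyz":[0,0,0],"angular":[0,0,0]}]'; python3 -c "
from h import *
need((.531,.1406,.0235),zyaw=3.2)"
```

```text
time: 45.32
position: [0.5293, 0.1391, 0.0427]
tool_rot: [-0.051, 1.566, 0.047]
ft_force: [-0.4, -0.9, -2.3]
grip_width: 0.272
need cm [ 0.17  0.15 -1.92] deg [ 0.1  0.2 -0.4] F [-0.4 -0.9 -2.3] w 2.37 q [ 0.56  0.47 -1.04  1.88  0.47  1.06 -0.6 ] t 45.3
```

```bash
python3 -m handwheel '[{"xyz":[0,0.1,-0.7],"angular":[0,0.1,-0.3]},{"xyz":[0,0.1,-0.6],"angular":[0,0,0]},{"xyz":[0,0,-0.45],"angular":[0,0,0]},{"xyz":[0,0,0],"angular":[0,0,0]}]'; python3 -c "
from h import *
need((.531,.1406,.0235),zyaw=3.2)"
```

```text
time: 45.65
position: [0.529, 0.1367, 0.0232]
tool_rot: [-0.044, 1.57, 0.037]
ft_force: [-0.5, 0.9, -0.6]
grip_width: 0.269
need cm [0.2  0.39 0.03] deg [0.3 0.  0.3] F [-0.5  0.9 -0.6] w 2.34 q [ 0.54  0.5  -1.01  1.89  0.5   1.03 -0.63] t 45.6
```

```bash
python3 -m handwheel '[{"xyz":[0,0,0],"angular":[0,0,0]},{"xyz":[0,0,0],"angular":[0,0,0]},{"xyz":[0,0,0],"angular":[0,0,0]},{"xyz":[0,0,0.5],"angular":[0,0,0]},{"xyz":[0,0,2],"angular":[0,0,0]}]' 4;python3 -m handwheel '[{"xyz":[0,0,4],"angular":[0,0,0]},{"xyz":[0,-1,4],"angular":[0,0,0]},{"xyz":[0.2,-4,1],"angular":[0,0,0]},{"xyz":[0.2,-4,0],"angular":[0,0,-1]},{"xyz":[0,-4,0],"angular":[0,0,-1]}]';python3 -m handwheel '[{"xyz":[0,-4,0],"angular":[0,0,-1]},{"xyz":[0,-4,0],"angular":[0,0,-1]},{"xyz":[0,-4,0],"angular":[0,0,-2]},{"xyz":[0,-4,0],"angular":[0,0,-2]},{"xyz":[0,-4,0],"angular":[0,0,-2]}]'; python3 -c "
from h import *
st()
t=get_image('top');crop(t,220,195,460,345,3.3,'t18.png')
s=get_image('scene');crop(s,230,150,440,410,2.9,'s18.png')"
```

```text
time: 46.07
position: [0.5283, 0.1338, 0.0474]
tool_rot: [-0.043, 1.573, 0.033]
ft_force: [0.0, -1.0, 0.0]
grip_width: 0.451
time: 46.48
position: [0.5331, 0.0139, 0.149]
tool_rot: [-0.029, 1.563, 0.026]
ft_force: [-0.1, -0.5, 0.7]
grip_width: 0.458
time: 46.9
position: [0.5339, -0.1944, 0.1556]
tool_rot: [0.075, 1.552, -0.092]
ft_force: [1.3, -0.0, 0.2]
grip_width: 0.463
t 46.90 tcp [ 0.5339 -0.1944  0.1556] x [ 0.016 -0.012 -1.   ] z [ 0.994 -0.106  0.017] F [ 1.3 -0.   0.2] w 4.03 q [ 1.16  0.33 -1.02  1.74  0.31  1.23 -0.04]
```

View pics/t18.png

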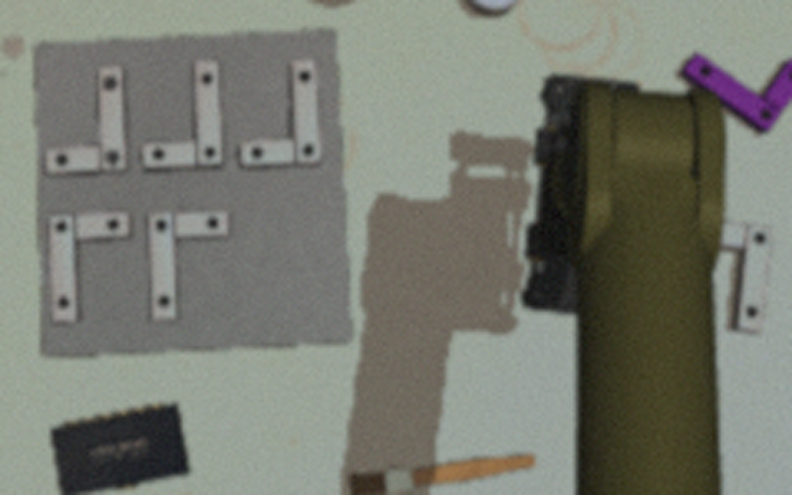

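View pics/s18.png

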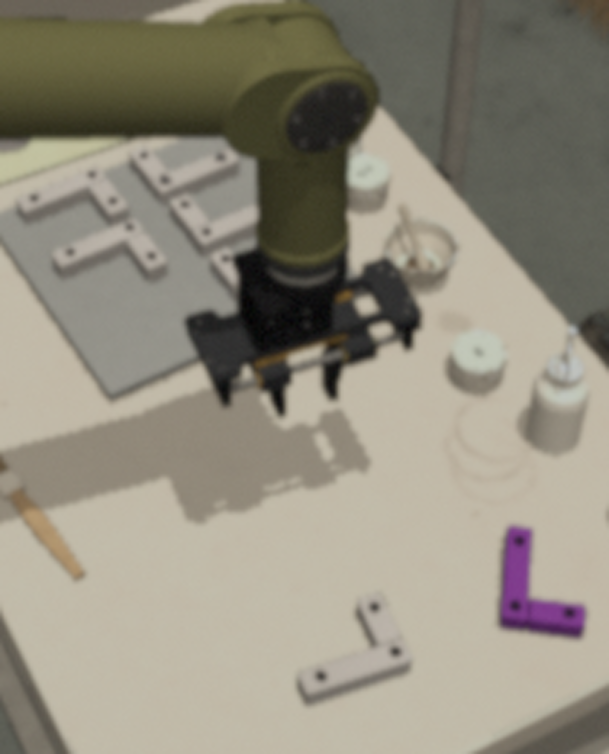

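```bash
python3 -c "
from h import *
s=get_image('scene');S=lambda a:(230+a[0]/2.9,150+a[1]/2.9)
b=holes3(s,[S(a) for a in [(395,651),(320,677),(374,607)]]);print(b['heel'],b['L'],b['yaw'],b['hand'])
g=b['heel']+.038*b['y'];g[2]=.004;print(g)
need(g,zyaw=b['yaw'])"
python3 -m handwheel '[{"xyz":[-0.1,-4,0],"angular":[0,0,-1]},{"xyz":[-0.1,-4,-1],"angular":[0,0,-1]},{"xyz":[-0.1,-4,-3],"angular":[0,0,0]},{"xyz":[-0.1,-3,-3],"angular":[0,0,0]},{"xyz":[0,0,-2],"angular":[0,0,0]}]'; python3 -c "
from h import *
need((.526,-.361,.004),zyaw=-8)"
```

```text
[ 0.52128949 -0.39836677  0.028     ] (np.float64(0.0697821055759241), np.float64(0.04787323056964897)) 172.27672506579444 -1.0
[ 0.52639627 -0.36071148  0.004     ]
need cm [ -0.7  -16.37 -15.08] deg [ 0.6  0.9 -1.3] F [-0.2 -0.2  0.5] w 4.02 q [ 1.17  0.33 -1.02  1.73  0.31  1.23 -0.04] t 47.0
time: 47.47
position: [0.5364, -0.3375, 0.0761]
tool_rot: [0.092, 1.537, -0.119]
ft_force: [-1.1, -1.6, -0.7]
grip_width: 0.461
need cm [-1.04 -2.35 -7.21] deg [ 1.1  1.7 -0.3] F [-1.1 -1.6 -0.7] w 4.01 q [ 1.21  0.52 -0.89  1.67  0.45  1.12  0.07] t 47.5
```

```bash
python3 -m handwheel '[{"xyz":[-0.5,-1,-1],"angular":[0.5,1,0]},{"xyz":[-0.5,-1,-1.5],"angular":[0.5,0.7,0]},{"xyz":[0,-0.2,-1],"angular":[0,0,0]},{"xyz":[0,0,0],"angular":[0,0,0]}]'; python3 -c "
from h import *
need((.526,-.361,.004),zyaw=-8)"
```

```text
time: 47.8
position: [0.5258, -0.3556, 0.0363]
tool_rot: [0.107, 1.572, -0.099]
ft_force: [-0.5, 0.5, -0.6]
grip_width: 0.456
need cm [ 0.02 -0.54 -3.23] deg [-0.3 -0.2 -0.5] F [-0.5  0.5 -0.6] w 3.97 q [ 1.2   0.6  -0.85  1.66  0.48  1.12  0.08] t 47.8
```

```bash
python3 -m handwheel '[{"xyz":[0,-0.5,-1],"angular":[-0.3,-0.2,-0.5]},{"xyz":[-0.1,-0.1,-1],"angular":[0,0,0]},{"xyz":[0,0,-0.6],"angular":[0,0,0]},{"xyz":[0,0,0],"angular":[0,0,0]}]'; python3 -c "
from h import *
need((.526,-.361,.002),zyaw=-8)"
```

```text
time: 48.13
position: [0.5281, -0.3579, 0.0111]
tool_rot: [0.105, 1.563, -0.107]
ft_force: [-0.8, 0.0, 0.0]
grip_width: 0.46
need cm [-0.21 -0.31 -0.91] deg [ 0.1  0.3 -0.2] F [-0.8  0.   0. ] w 4.00 q [ 1.18  0.62 -0.83  1.67  0.51  1.07  0.06] t 48.1
```

```bash
python3 -m handwheel '[{"xyz":[-0.2,-0.3,-0.6],"angular":[0,0.3,-0.2]},{"xyz":[0,0,-0.35],"angular":[0,0,0]},{"xyz":[0,0,0],"angular":[0,0,0]}]';python3 -m handwheel '[{"xyz":[0,0,-0.05],"angular":[0,0,0]},{"xyz":[0,0,0],"angular":[0,0,0]},{"xyz":[0,0,0],"angular":[0,0,0]},{"xyz":[0,0,0],"angular":[0,0,0]},{"xyz":[0,0,0],"angular":[0,0,0]}]' 0 60; python3 -c "
from h import *
need((.526,-.361,.002),zyaw=-8)"
```

```text
time: 48.38
position: [0.5271, -0.3599, 0.0018]
tool_rot: [0.106, 1.567, -0.109]
ft_force: [-0.8, 0.9, 0.3]
grip_width: 0.461
time: 48.8
position: [0.5274, -0.36, 0.0017]
tool_rot: [0.106, 1.566, -0.11]
ft_force: [0.7, 0.3, -1.0]
grip_width: 0.269
need cm [-0.14 -0.1   0.03] deg [ 0.2  0.1 -0.2] F [ 0.7  0.3 -1. ] w 2.34 q [ 1.18  0.64 -0.82  1.68  0.52  1.06  0.06] t 48.8
```

```bash
python3 -m handwheel '[{"xyz":[0,0,2],"angular":[0,0,0]},{"xyz":[0,0,3.5],"angular":[0,0,0]},{"xyz":[0,1,3.5],"angular":[0,0,2]},{"xyz":[-0.3,3,1.5],"angular":[0,0,3]},{"xyz":[-0.3,3.5,1],"angular":[4,0,3]}]'; python3 -m handwheel '[{"xyz":[-0.3,3.5,0.5],"angular":[7,0,0]},{"xyz":[-0.3,3.5,0],"angular":[7,0,0]},{"xyz":[-0.5,3.5,0],"angular":[7,0,0]},{"xyz":[-0.5,3,0],"angular":[7,0,0]},{"xyz":[-0.5,2,0],"angular":[7,0,0]}]'; python3 -c "
from h import *
need((.49,-.1,.09),xd=(0,1,-.25),zd=(1,0,0))"
```

```text
time: 49.22
position: [0.5155, -0.2861, 0.1142]
tool_rot: [0.055, 1.58, 0.056]
ft_force: [0.9, 1.8, -3.5]
grip_width: 0.267
time: 49.63
position: [0.4989, -0.1197, 0.1298]
tool_rot: [0.526, 1.497, 0.556]
ft_force: [0.6, -0.0, -2.9]
grip_width: 0.273
need cm [-0.89  1.97 -3.98] deg [36.3  0.9 -0.7] F [ 0.6 -0.  -2.9] w 2.38 q [ 1.41  0.68 -1.12  1.71 -0.05  1.35  0.36] t 49.6
```

```bash
python3 -m handwheel '[{"xyz":[-0.2,0.3,0],"angular":[7,0,0]},{"xyz":[-0.2,0.3,-0.5],"angular":[7,0,0]},{"xyz":[-0.1,0.3,-0.7],"angular":[7,0,0]},{"xyz":[0,0.3,-0.7],"angular":[7,0,0]},{"xyz":[0,0.3,-0.5],"angular":[6,0,0]}]'; python3 -m handwheel '[{"xyz":[0,0,-0.5],"angular":[1,0,0]},{"xyz":[0,0,0],"angular":[0,0,0]}]'; python3 -c "
from h import *
need((.49,-.1,.09),xd=(0,1,-.25),zd=(1,0,0))
t=get_image('top');crop(t,290,200,440,350,4,'t19.png')
st()"
```

```text
time: 50.05
position: [0.4947, -0.1067, 0.1049]
tool_rot: [0.986, 1.307, 1.014]
ft_force: [0.7, -1.3, -2.4]
grip_width: 0.27
time: 50.22
position: [0.493, -0.109, 0.0908]
tool_rot: [1.013, 1.302, 1.024]
ft_force: [0.1, -0.1, -3.3]
grip_width: 0.273
need cm [-0.3   0.9  -0.08] deg [0.4 0.9 0.3] F [ 0.1 -0.1 -3.3] w 2.38 q [ 1.43  1.16 -1.03  1.59 -0.21  1.51  0.52] t 50.2
t 50.27 tcp [ 0.4928 -0.1089  0.0912] x [ 0.008  0.968 -0.252] z [ 1.    -0.004  0.017] F [-0.5 -1.9 -4.3] w 2.35 q [ 1.43  1.16 -1.03  1.59 -0.21  1.51  0.52]
```

View pics/t19.png

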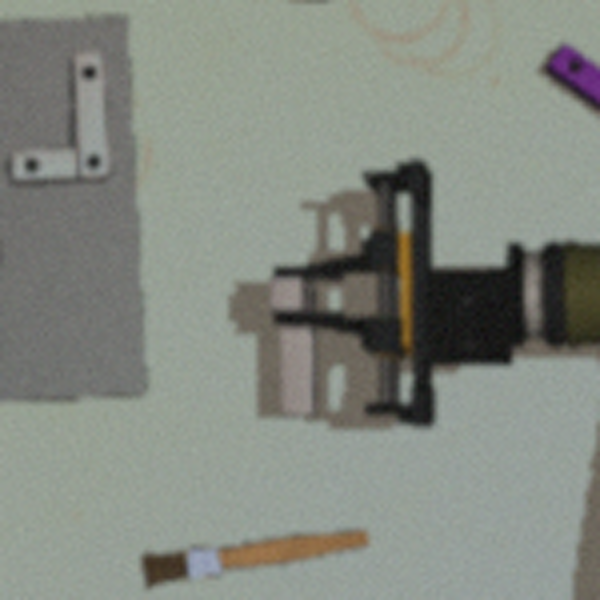

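```bash
python3 -m handwheel '[{"xyz":[0,0,-1],"angular":[0,0.5,0]},{"xyz":[0,0,-1.2],"angular":[0,0.3,0]},{"xyz":[0,0,-1],"angular":[0,0,0]},{"xyz":[0,0,-0.4],"angular":[0,0,0]},{"xyz":[0,0,0],"angular":[0,0,0]}]';python3 -c "
from h import *
st()"
python3 -m handwheel '[{"xyz":[0,0,-0.2],"angular":[0,0,0]},{"xyz":[0,0,-0.1],"angular":[0,0,0]},{"xyz":[0,0,0],"angular":[0,0,0]}]';python3 -c "
from h import *
st()"
```

```text
time: 50.68
position: [0.4949, -0.1092, 0.0568]
tool_rot: [1.0, 1.318, 1.01]
ft_force: [-0.3, -0.5, -2.3]
grip_width: 0.27
t 50.68 tcp [ 0.4949 -0.1092  0.0568] x [ 0.003  0.963 -0.269] z [ 1.   -0.    0.01] F [-0.3 -0.5 -2.3] w 2.35 q [ 1.4   1.19 -1.    1.57 -0.18  1.49  0.54]
time: 50.93
position: [0.4955, -0.1089, 0.055]
tool_rot: [0.996, 1.318, 1.009]
ft_force: [-0.2, 0.0, -3.1]
grip_width: 0.271
t 50.93 tcp [ 0.4955 -0.1089  0.055 ] x [ 0.002  0.962 -0.272] z [1.    0.001 0.011] F [-0.2  0.  -3.1] w 2.36 q [ 1.4   1.19 -1.    1.57 -0.17  1.49  0.54]
```

```bash
python3 -m handwheel '[{"xyz":[0,0,-0.4],"angular":[0.5,0.3,0]},{"xyz":[0,0,-0.3],"angular":[0.5,0.3,0]},{"xyz":[0,0,-0.1],"angular":[0,0,0]},{"xyz":[0,0,0],"angular":[0,0,0]}]';python3 -c "
from h import *
st()"
```

```text
time: 51.27
position: [0.4962, -0.1092, 0.05]
tool_rot: [1.019, 1.317, 1.024]
ft_force: [0.3, 0.2, -2.5]
grip_width: 0.268
t 51.27 tcp [ 0.4962 -0.1092  0.05  ] x [-0.001  0.968 -0.25 ] z [1.    0.002 0.003] F [ 0.3  0.2 -2.5] w 2.33 q [ 1.39  1.21 -0.99  1.56 -0.18  1.5   0.54]
```

```bash
python3 -m handwheel '[{"xyz":[0,0,-0.2],"angular":[0,0,0]},{"xyz":[0,0,-0.1],"angular":[0,0,0]},{"xyz":[0,0,0],"angular":[0,0,0]}]';python3 -c "
from h import *
st()"
python3 -m handwheel '[{"xyz":[0,0,0],"angular":[0,0,0]},{"xyz":[0,0,0],"angular":[0,0,0]},{"xyz":[0,0,0],"angular":[0,0,0]},{"xyz":[0,0,0],"angular":[0,0,0]},{"xyz":[0,0,0],"angular":[0,0,0]}]' 4.4;python3 -m handwheel '[{"xyz":[0,0,0],"angular":[0,0,0]},{"xyz":[0,0,0],"angular":[0,0,0]},{"xyz":[0,0,0],"angular":[0,0,0]}]'
python3 -c "
from h import *
st()
t=get_image('top');crop(t,290,200,440,350,4,'t20.png')"
```

```text
time: 51.52
position: [0.4962, -0.1093, 0.05]
tool_rot: [1.022, 1.314, 1.029]
ft_force: [-0.3, -0.7, -0.5]
grip_width: 0.27
t 51.52 tcp [ 0.4962 -0.1093  0.05  ] x [-0.001  0.97  -0.244] z [1.    0.002 0.004] F [-0.3 -0.7 -0.5] w 2.35 q [ 1.39  1.22 -0.99  1.56 -0.18  1.5   0.54]
time: 51.93
position: [0.4966, -0.1083, 0.0492]
tool_rot: [1.022, 1.314, 1.028]
ft_force: [0.7, -0.1, -0.2]
grip_width: 0.486
time: 52.18
position: [0.4967, -0.1079, 0.0492]
tool_rot: [1.021, 1.314, 1.028]
ft_force: [-0.2, 0.1, 0.0]
grip_width: 0.502
t 52.18 tcp [ 0.4967 -0.1079  0.0492] x [-0.001  0.97  -0.245] z [1.    0.002 0.004] F [-0.2  0.1  0. ] w 4.37 q [ 1.39  1.22 -0.99  1.56 -0.18  1.5   0.54]
```

View pics/t20.png

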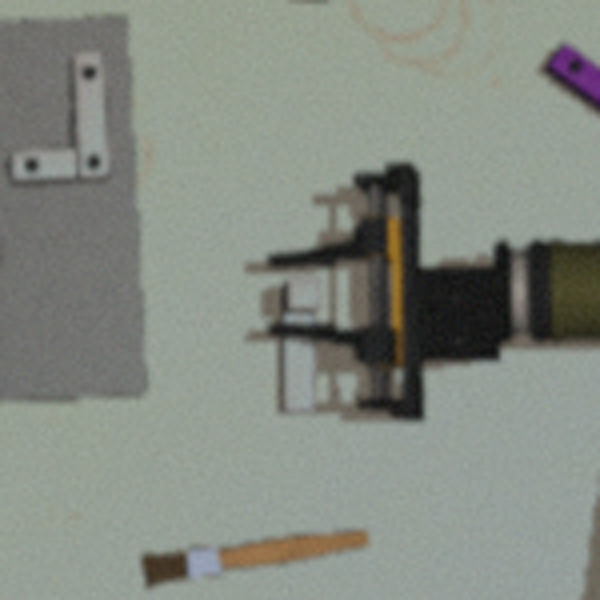

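```bash
python3 -m handwheel '[{"xyz":[0,0,1],"angular":[0,0,0]},{"xyz":[0,0,3],"angular":[0,0,0]},{"xyz":[0,0,4],"angular":[0,0,0]},{"xyz":[0,0.5,2],"angular":[-7,0,0]},{"xyz":[0,0.5,0],"angular":[-7,0,0]}]';python3 -m handwheel '[{"xyz":[0,0.5,0],"angular":[-7,0,0]},{"xyz":[0,0.5,0],"angular":[-7,0,0]},{"xyz":[0,0.5,0],"angular":[-7,0,0]},{"xyz":[0,0.5,0],"angular":[-7,0,0]},{"xyz":[0,0,0],"angular":[0,0,0]}]' 0;python3 -c "
from h import *
need((.496,-.065,.062),zyaw=0)"
```

```text
time: 52.65
position: [0.4953, -0.0998, 0.1475]
tool_rot: [0.855, 1.402, 0.837]
ft_force: [1.4, 0.9, 0.4]
grip_width: 0.504
time: 53.07
position: [0.4981, -0.0752, 0.156]
tool_rot: [0.451, 1.513, 0.447]
ft_force: [1.0, 1.7, 0.6]
grip_width: 0.212
need cm [-0.21  1.02 -9.4 ] deg [-32.9   0.6   0.2] F [1.  1.7 0.6] w 1.84 q [ 1.42  0.52 -1.19  1.78 -0.09  1.29  0.27] t 53.1
```

```bash
python3 -m handwheel '[{"xyz":[0,1,-1],"angular":[-5,0,0]},{"xyz":[-0.1,1,-2],"angular":[-5,0,0]},{"xyz":[-0.1,0.5,-2.5],"angular":[-5,0,0]},{"xyz":[0,0,-2],"angular":[-5,0,0]},{"xyz":[0,0,0],"angular":[0,0,0]}]';python3 -c "
from h import *
need((.496,-.065,.062),zyaw=0)"
```

```text
time: 53.48
position: [0.4965, -0.0473, 0.0825]
tool_rot: [0.161, 1.547, 0.165]
ft_force: [-0.8, 0.7, 0.5]
grip_width: 0.004
need cm [-0.05 -1.77 -2.05] deg [-11.9   1.   -0.2] F [-0.8  0.7  0.5] w 0.04 q [ 1.21  0.34 -1.14  1.95  0.12  1.05  0.03] t 53.5
```

```bash
python3 -m handwheel '[{"xyz":[0,0,-1],"angular":[-5,0.5,0]},{"xyz":[0,-0.3,-0.7],"angular":[-5,0.5,0]},{"xyz":[0,-0.8,0],"angular":[-2,0,0]},{"xyz":[0,-0.8,0],"angular":[0,0,0]},{"xyz":[0,-0.8,0],"angular":[0,0,0]}]';python3 -c "
from h import *
st()"
python3 -m handwheel '[{"xyz":[0,-0.8,0],"angular":[0,0,0]},{"xyz":[0,-0.8,0],"angular":[0,0,0]},{"xyz":[0,-0.8,0],"angular":[0,0,0]},{"xyz":[0,-0.8,0],"angular":[0,0,0]},{"xyz":[0,-0.8,0],"angular":[0,0,0]}]';python3 -m handwheel '[{"xyz":[0,-0.8,0],"angular":[0,0,0]},{"xyz":[0,-0.8,0],"angular":[0,0,0]},{"xyz":[0,-0.8,0],"angular":[0,0,0]},{"xyz":[0,0,0],"angular":[0,0,0]}]';python3 -c "
from h import *
st()"
```

```text
time: 53.9
position: [0.4949, -0.0747, 0.0663]
tool_rot: [0.001, 1.577, 0.002]
ft_force: [-0.5, -0.3, 0.6]
grip_width: 0.004
t 53.90 tcp [ 0.4949 -0.0747  0.0663] x [-0.007  0.002 -1.   ] z [ 1.     0.    -0.007] F [-0.5 -0.3  0.6] w 0.03 q [ 1.04  0.31 -1.05  1.96  0.31  1.05 -0.15]
time: 54.32
position: [0.4946, -0.124, 0.0666]
tool_rot: [0.017, 1.578, -0.001]
ft_force: [-0.2, 0.5, 0.5]
grip_width: 0.007
time: 54.65
position: [0.4939, -0.1548, 0.0663]
tool_rot: [0.022, 1.579, -0.006]
ft_force: [0.0, 0.3, -0.1]
grip_width: 0.006
t 54.65 tcp [ 0.4939 -0.1548  0.0663] x [-0.008  0.01  -1.   ] z [ 1.    -0.017 -0.008] F [ 0.   0.3 -0.1] w 0.05 q [ 1.14  0.35 -1.01  1.92  0.32  1.07 -0.02]
```

```bash
python3 -m handwheel '[{"xyz":[0,0,2],"angular":[0,0,0]},{"xyz":[0,2,3],"angular":[0,0,0]},{"xyz":[0,4,0],"angular":[0,0,0]},{"xyz":[0,4,0],"angular":[0,0,0]},{"xyz":[0,3,0],"angular":[0,0,0]}]' 4;python3 -c "
from h import *
st()
t=get_image('top');crop(t,290,200,440,350,4,'t21.png')"
```

```text
time: 55.07
position: [0.4929, -0.0297, 0.1175]
tool_rot: [0.037, 1.579, -0.018]
ft_force: [1.7, 0.7, -0.7]
grip_width: 0.3
t 55.07 tcp [ 0.4929 -0.0297  0.1175] x [-0.008  0.012 -1.   ] z [ 0.999 -0.035 -0.009] F [ 1.7  0.7 -0.7] w 2.61 q [ 1.05  0.22 -1.12  1.92  0.2   1.14 -0.18]
```

View pics/t21.png

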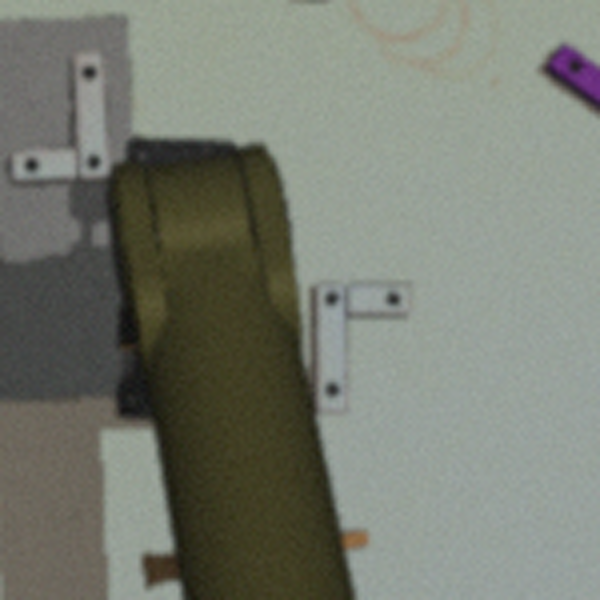

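```bash
python3 -c "
from h import *
t=get_image('top');s=get_image('scene')
T=lambda a:(290+a[0]/4,200+a[1]/4)
sd=[T(a) for a in [(332,298),(332,390),(393,299)]]
b=holes3(t,sd);print(b['heel'],b['yaw'],b['hand'],b['L'])
for a in sd:
    p=onz(t,hole(t,a),.028); v=hole(s,proj(s,p)); print(tri(t,hole(t,a),s,v))
g=b['heel']+.028*b['y'];g[2]=.004;print(g)
need(g,zyaw=b['yaw'])"
```

```text
[ 0.49649762 -0.15821381  0.028     ] 179.80477664315515 1.0 (np.float64(0.06994291112883226), np.float64(0.047588667805319916))
(array([ 0.4965664 , -0.15816376,  0.0288419 ]), np.float64(0.0002803179844447668))
(array([ 0.42665614, -0.15798503,  0.0282329 ]), np.float64(0.00022762435147356418))
(array([ 0.49657733, -0.20580927,  0.02804021]), np.float64(7.593638602011922e-05))
[ 0.49640221 -0.18621365  0.004     ]
need cm [  0.4 -15.7 -11.3] deg [-0.7 -0.6  1.5] F [-0.2 -0.9  0.3] w 3.61 q [ 1.05  0.22 -1.12  1.92  0.2   1.14 -0.18] t 55.2
```

```bash
python3 -m handwheel '[{"xyz":[0,-3,0],"angular":[0,0,0]},{"xyz":[0,-4,0],"angular":[0,0,0]},{"xyz":[0,-4,-1],"angular":[-0.4,-0.5,0]},{"xyz":[0,-3,-2],"angular":[-0.3,0,0]},{"xyz":[0,-0.5,-2],"angular":[0,0,0]}]' 4; python3 -m handwheel '[{"xyz":[0,0,-1.5],"angular":[0,0,0]},{"xyz":[0,0,-0.5],"angular":[0,0,0]},{"xyz":[0,0,0],"angular":[0,0,0]}]'; python3 -c "
from h import *
need((.4964,-.1862,.003),zyaw=-.2)"
```

```text
time: 55.63
position: [0.4945, -0.1813, 0.0696]
tool_rot: [0.008, 1.564, -0.023]
ft_force: [0.0, 0.6, 0.6]
grip_width: 0.456
time: 55.88
position: [0.4897, -0.1885, 0.0439]
tool_rot: [0.019, 1.571, -0.03]
ft_force: [0.2, 0.1, -0.1]
grip_width: 0.457
need cm [ 0.67  0.23 -4.09] deg [ 0.4 -0.   1.6] F [ 0.2  0.1 -0.1] w 3.98 q [ 1.16  0.38 -0.97  1.93  0.37  1.02 -0.01] t 55.9
```

```bash
python3 -m handwheel '[{"xyz":[0.6,0.2,-1],"angular":[0.4,0,1.4]},{"xyz":[0,0,-1.3],"angular":[0,0,0]},{"xyz":[0,0,-1],"angular":[0,0,0]},{"xyz":[0,0,0],"angular":[0,0,0]}]'; python3 -c "
from h import *
need((.4964,-.1862,.003),zyaw=-.2)"
```

```text
time: 56.22
position: [0.4963, -0.1873, 0.0108]
tool_rot: [0.005, 1.57, -0.007]
ft_force: [0.1, 0.2, -0.0]
grip_width: 0.455
need cm [ 0.01  0.11 -0.78] deg [0.1 0.  0.2] F [ 0.1  0.2 -0. ] w 3.96 q [ 1.11  0.44 -0.93  1.94  0.43  0.97 -0.03] t 56.2
```

```bash
python3 -m handwheel '[{"xyz":[0,0.1,-0.6],"angular":[0,0,0]},{"xyz":[0,0,-0.3],"angular":[0,0,0]},{"xyz":[0,0,0],"angular":[0,0,0]}]';python3 -m handwheel '[{"xyz":[0,0,-0.05],"angular":[0,0,0]},{"xyz":[0,0,0],"angular":[0,0,0]},{"xyz":[0,0,0],"angular":[0,0,0]},{"xyz":[0,0,0],"angular":[0,0,0]},{"xyz":[0,0,0],"angular":[0,0,0]}]' 0 50; python3 -c "
from h import *
need((.4964,-.1862,.003),zyaw=-.2)"
```

```text
time: 56.47
position: [0.4965, -0.1855, 0.0015]
tool_rot: [0.003, 1.57, -0.007]
ft_force: [0.2, -0.5, 0.8]
grip_width: 0.459
time: 56.88
position: [0.4968, -0.1853, 0.0019]
tool_rot: [0.002, 1.569, -0.007]
ft_force: [1.3, 0.1, -2.1]
grip_width: 0.27
need cm [-0.04 -0.09  0.11] deg [0.2 0.1 0.1] F [ 1.3  0.1 -2.1] w 2.35 q [ 1.1   0.45 -0.92  1.95  0.45  0.96 -0.05] t 56.9
```

```bash
python3 -m handwheel '[{"xyz":[0,0,2],"angular":[0,0,0]},{"xyz":[0,0,3.5],"angular":[0,0,0]},{"xyz":[0.3,1,2.5],"angular":[0,0,0.5]},{"xyz":[0.5,3.5,0],"angular":[0,0,0.5]},{"xyz":[0.6,4,0],"angular":[0,0,1]}]'; python3 -m handwheel '[{"xyz":[0.6,4,0],"angular":[0,0,1]},{"xyz":[0.6,4,0],"angular":[0,0,1]},{"xyz":[0.6,3,0],"angular":[0,0,0]},{"xyz":[0.3,1,0],"angular":[0,0,0]},{"xyz":[0,0,0],"angular":[0,0,0]}]'; python3 -c "
from h import *
need((.5355,.0455,.022),zyaw=3.2)"
```

```text
time: 57.3
position: [0.5065, -0.1088, 0.082]
tool_rot: [-0.014, 1.575, 0.006]
ft_force: [0.2, 0.8, -3.4]
grip_width: 0.273
time: 57.72
position: [0.5275, 0.0245, 0.0837]
tool_rot: [-0.047, 1.57, 0.042]
ft_force: [-0.2, -0.1, -3.4]
grip_width: 0.271
need cm [ 0.8   2.1  -6.17] deg [ 0.2  0.  -0.1] F [-0.2 -0.1 -3.4] w 2.36 q [ 0.83  0.36 -1.07  1.89  0.36  1.1  -0.32] t 57.7
```

```bash
python3 -m handwheel '[{"xyz":[0.4,1,-1],"angular":[0,0,0]},{"xyz":[0.3,0.9,-1.4],"angular":[0,0,0]},{"xyz":[0,0,-1.2],"angular":[0,0,0]},{"xyz":[0,0,-0.6],"angular":[0,0,0]},{"xyz":[0,0,0],"angular":[0,0,0]}]'; python3 -c "
from h import *
need((.5355,.0455,.022),zyaw=3.2)"
```

```text
time: 58.13
position: [0.5336, 0.0397, 0.0388]
tool_rot: [-0.049, 1.572, 0.038]
ft_force: [0.0, 0.6, -3.5]
grip_width: 0.273
need cm [ 0.19  0.58 -1.68] deg [ 0.4 -0.1 -0. ] F [ 0.   0.6 -3.5] w 2.38 q [ 0.74  0.44 -1.02  1.91  0.44  1.04 -0.41] t 58.1
```

```bash
python3 -m handwheel '[{"xyz":[0.1,0.5,-0.6],"angular":[0.3,0,0]},{"xyz":[0,0.1,-0.6],"angular":[0,0,0]},{"xyz":[0,0,-0.3],"angular":[0,0,0]},{"xyz":[0,0,0],"angular":[0,0,0]}]'; python3 -c "
from h import *
need((.5355,.0455,.022),zyaw=3.2)"
```

```text
time: 58.47
position: [0.5344, 0.0417, 0.0222]
tool_rot: [-0.042, 1.573, 0.037]
ft_force: [0.2, -0.5, -3.1]
grip_width: 0.272
need cm [ 0.11  0.38 -0.02] deg [ 0.2 -0.2  0.3] F [ 0.2 -0.5 -3.1] w 2.36 q [ 0.72  0.47 -1.    1.91  0.47  1.02 -0.44] t 58.5
```

```bash
python3 -m handwheel '[{"xyz":[0,0.1,-0.1],"angular":[0,0,0]},{"xyz":[0,0,0],"angular":[0,0,0]}]'; python3 -m handwheel '[{"xyz":[0,0,0],"angular":[0,0,0]},{"xyz":[0,0,0],"angular":[0,0,0]},{"xyz":[0,0,0],"angular":[0,0,0]},{"xyz":[0,0,0.5],"angular":[0,0,0]},{"xyz":[0,0,2],"angular":[0,0,0]}]' 4;python3 -m handwheel '[{"xyz":[0,0,4],"angular":[0,0,0]},{"xyz":[0,0,4],"angular":[0,0,0]},{"xyz":[0,-3,2],"angular":[0,0,0]},{"xyz":[0,-4,1],"angular":[0,0,0]},{"xyz":[0,-4,0],"angular":[0,0,0]}]';python3 -m handwheel '[{"xyz":[0,-4,0],"angular":[0,0,0]},{"xyz":[0,-4,0],"angular":[0,0,0]},{"xyz":[0,-4,0],"angular":[0,0,0]},{"xyz":[0,-4,0],"angular":[0,0,0]},{"xyz":[0,-4,0],"angular":[0,0,0]}]';python3 -m handwheel '[{"xyz":[0,-2,0],"angular":[0,0,0]},{"xyz":[0,0,0],"angular":[0,0,0]},{"xyz":[0,0,0],"angular":[0,0,0]}]'; python3 -c "
from h import *
st()
t=get_image('top');crop(t,150,150,490,365,2.3,'t22.png');crop(t,220,195,335,310,5,'t23.png')
s=get_image('scene');crop(s,180,140,440,350,3,'s22.png')"
```

```text
time: 58.63
position: [0.5349, 0.0416, 0.0222]
tool_rot: [-0.043, 1.573, 0.035]
ft_force: [0.2, 0.2, -2.6]
grip_width: 0.268
time: 59.05
position: [0.5346, 0.0417, 0.0472]
tool_rot: [-0.042, 1.574, 0.035]
ft_force: [-0.4, -0.9, -0.7]
grip_width: 0.449
time: 59.47
position: [0.5356, -0.0567, 0.1685]
tool_rot: [-0.057, 1.566, 0.057]
ft_force: [1.4, -0.8, 0.1]
grip_width: 0.458
time: 59.88
position: [0.5371, -0.264, 0.1758]
tool_rot: [-0.068, 1.557, 0.055]
ft_force: [1.5, 0.2, 0.6]
grip_width: 0.459
time: 60.13
position: [0.5345, -0.2984, 0.1763]
tool_rot: [-0.057, 1.556, 0.039]
ft_force: [0.2, -0.1, 0.9]
grip_width: 0.459
t 60.13 tcp [ 0.5345 -0.2984  0.1763] x [ 0.015 -0.011 -1.   ] z [0.998 0.061 0.014] F [ 0.2 -0.1  0.9] w 3.99 q [ 1.24  0.41 -0.98  1.6   0.36  1.3   0.27]
```

View pics/t22.png

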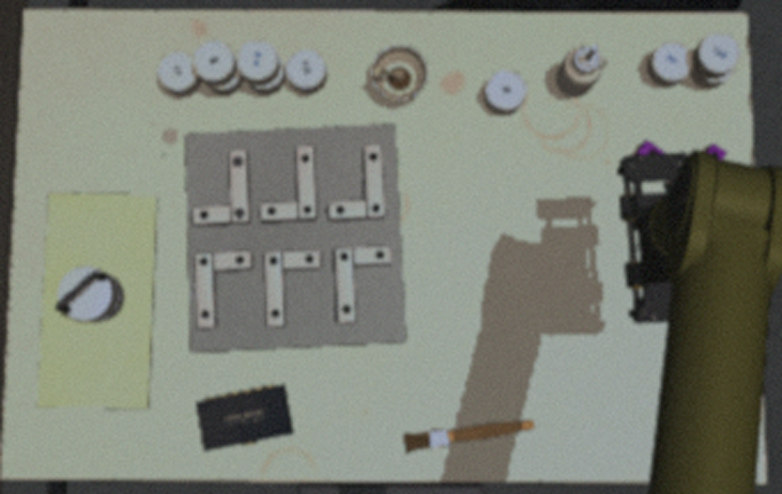

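View pics/t23.png

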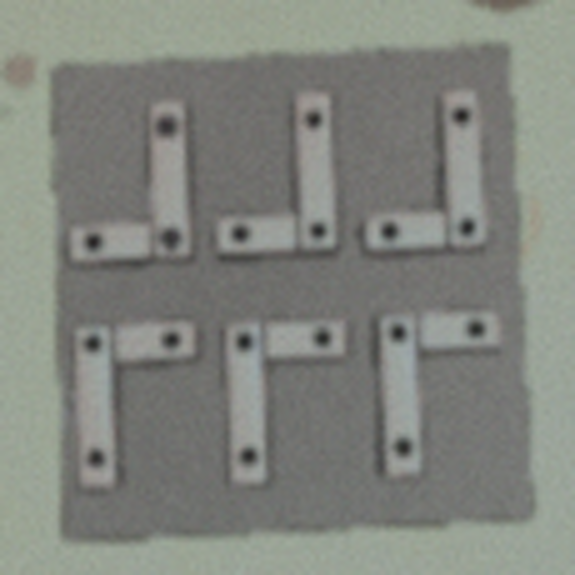

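View pics/s22.png

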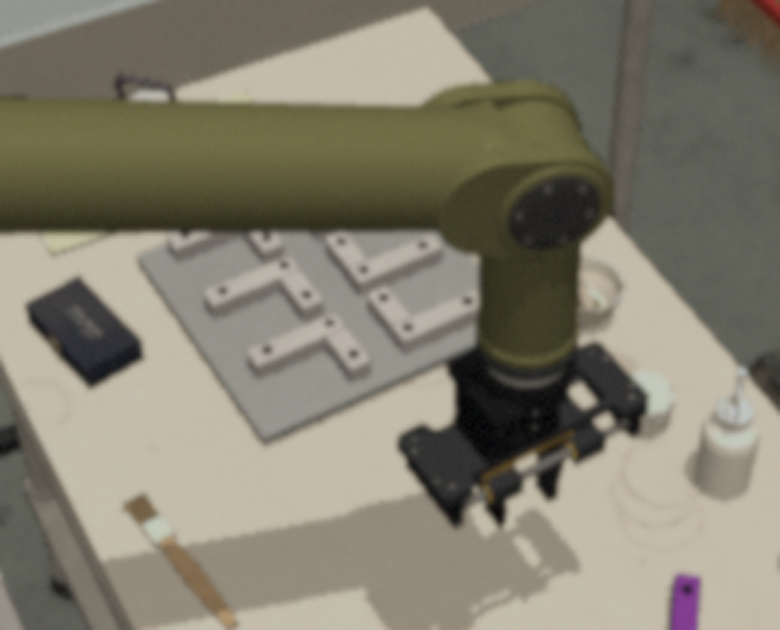

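```bash
python3 -c "
from h import *
t=get_image('top');s=get_image('scene')
T=lambda a:(220+a[0]/5,195+a[1]/5)
c=np.array([.5625,.138]);th=np.radians(3.2);M=np.array([[np.cos(th),np.sin(th)],[-np.sin(th),np.cos(th)]])
for n,sd in dict(B1=[(317,231),(313,119),(240,234)],B5=[(467,229),(461,116),(390,231)],B4=[(92,343),(96,458),(172,340)],B2=[(244,342),(249,457),(322,338)],B3=[(398,332),(403,447),(476,329)]).items():
    sd=[T(a) for a in sd]; b=holes3(t,sd,.048)
    zs=[]
    for a in sd:
        h=hole(t,a); r=tri(t,h,s,hole(s,proj(s,onz(t,h,.048)))); zs.append((round(r[0][2],4),round(r[1],4)))
    print(n,'mid in stand mm',(M@(b['mid'][:2]-c)*1000).round(1),'hand',b['hand'],'L',np.round(b['L'],4),zs)
# canister: lid blob
g=cv2.cvtColor(t['pixels'],cv2.COLOR_BGR2HSV)[260:300,165:215]
m=((g[...,1]<40)&(g[...,2]>140)).astype(np.uint8);mm=cv2.moments(m,True)
uv=(165+mm['m10']/mm['m00'],260+mm['m01']/mm['m00']);print('lid',uv,onz(t,uv,.092)[:2]-[.4786,.4064])
"
```

```text
B1 mid in stand mm [ 70.9 -21.3] hand 1.0 L [0.0704 0.048 ] [(np.float64(0.0491), np.float64(0.0004)), (np.float64(0.0485), np.float64(0.0005)), (np.float64(0.0519), np.float64(0.0006))]
B5 mid in stand mm [  68.8 -113.2] hand 1.0 L [0.0702 0.0479] [(np.float64(0.0487), np.float64(0.0004)), (np.float64(0.0485), np.float64(0.0001)), (np.float64(0.0486), np.float64(0.0007))]
 ** On entry to DLASCL parameter number  4 had an illegal value
 ** On entry to DLASCL parameter number  4 had an illegal value
 ** On entry to DLASCL parameter number  4 had an illegal value
 ** On entry to DLASCL parameter number  4 had an illegal value
 ** On entry to DLASCL parameter number  5 had an illegal value
 ** On entry to DLASCL parameter number  4 had an illegal valueTraceback (most recent call last):
  File "<string>", line 10, in <module>
    h=hole(t,a); r=tri(t,h,s,hole(s,proj(s,onz(t,h,.048)))); zs.append((round(r[0][2],4),round(r[1],4)))
                   ~~~^^^^^^^^^^^^^^^^^^^^^^^^^^^^^^^^^^^^^
  File "h.py", line 14, in tri
    A=np.stack([d1,-d2],1);t=np.linalg.lstsq(A,o2-o1,rcond=None)[0]
                             ~~~~~~~~~~~~~~~^^^^^^^^^^^^^^^^^^^^
    x, resids, rank, s = _umath_linalg.lstsq(a, b, rcond,
                         ~~~~~~~~~~~~~~~~~~~^^^^^^^^^^^^^
                                             signature=signature)
                                             ^^^^^^^^^^^^^^^^^^^^
    raise LinAlgError("SVD did not converge in Linear Least Squares")
numpy.linalg.LinAlgError: SVD did not converge in Linear Least Squares
```

```bash
python3 -c "
from h import *
t=get_image('top');s=get_image('scene')
T=lambda a:(220+a[0]/5,195+a[1]/5)
c=np.array([.5625,.138]);th=np.radians(3.2);M=np.array([[np.cos(th),np.sin(th)],[-np.sin(th),np.cos(th)]])
for n,sd in dict(B4=[(92,343),(96,458),(172,340)],B2=[(244,342),(249,457),(322,338)],B3=[(398,332),(403,447),(476,329)]).items():
    sd=[T(a) for a in sd]; b=holes3(t,sd,.048)
    zs=[]
    for a in sd:
        h=hole(t,a); v=hole(s,proj(s,onz(t,h,.048)))
        if not np.isnan(v[0]): r=tri(t,h,s,v); zs.append((float(round(r[0][2],4)),float(round(r[1],4))))
    print(n,'mid in stand mm',(M@(b['mid'][:2]-c)*1000).round(1),'hand',b['hand'],'L',np.round(b['L'],4),zs)
g=cv2.cvtColor(t['pixels'],cv2.COLOR_BGR2LAB).astype(int)[262:296,170:208]
m=((abs(g[...,2]-143)>12)&(g[...,0]>130)).astype(np.uint8);mm=cv2.moments(m,True)
uv=(170+mm['m10']/mm['m00'],262+mm['m01']/mm['m00']);print('lid',uv,m.sum(),(onz(t,uv,.092)[:2]-[.4786,.4064]))
"
```

```text
B4 mid in stand mm [-67.5 119.5] hand 1.0 L [0.0703 0.0482] [(0.0266, 0.0062), (0.0779, 0.004)]
B2 mid in stand mm [-71.   26.7] hand 1.0 L [0.0702 0.048 ] [(0.0645, 0.0042), (0.0495, 0.0), (0.0473, 0.0002)]
B3 mid in stand mm [-70.2 -67.7] hand 1.0 L [0.0702 0.0478] [(0.051, 0.0003), (0.0499, 0.0003), (0.0476, 0.0002)]
lid (187.20065789473685, 277.82894736842104) 304 [-0.00071295 -0.00859225]
```

```bash
python3 -m handwheel '[{"xyz":[-2,-4,0],"angular":[0,0,0]},{"xyz":[-2,-4,0],"angular":[0,0,0]},{"xyz":[-2,-4,0],"angular":[0,0,0]},{"xyz":[-2,-3,0],"angular":[0,0,0]},{"xyz":[0,0,0],"angular":[0,0,0]}]';python3 -m handwheel '[{"xyz":[-2,-3,0],"angular":[0,0,0]},{"xyz":[-2,-3,0],"angular":[0,0,0]},{"xyz":[-2,-2,0],"angular":[0,0,0]},{"xyz":[0,0,0],"angular":[0,0,0]},{"xyz":[0,0,0],"angular":[0,0,0]}]'; python3 -c "
from h import *
st()
t=get_image('top');s=get_image('scene')
T=lambda a:(220+a[0]/5,195+a[1]/5)
for a in [(92,343),(96,458),(172,340)]:
    h=hole(t,T(a)); v=hole(s,proj(s,onz(t,h,.048))); print(v, None if np.isnan(v[0]) else tri(t,h,s,v))
crop(s,180,140,440,350,3,'s23.png')"
```

```text
time: 60.85
position: [0.4579, -0.4371, 0.1788]
tool_rot: [-0.082, 1.553, 0.06]
ft_force: [-1.1, -0.8, -0.2]
grip_width: 0.457
time: 61.27
position: [0.4001, -0.5125, 0.1799]
tool_rot: [-0.086, 1.551, 0.065]
ft_force: [1.4, 2.0, 0.1]
grip_width: 0.46
t 61.27 tcp [ 0.4001 -0.5125  0.1799] x [ 0.019 -0.013 -1.   ] z [0.995 0.096 0.018] F [1.4 2.  0.1] w 4.00 q [ 1.55  0.47 -0.91  1.5   0.38  1.33  0.7 ]
[261.28395062 209.71604938] (array([0.52638823, 0.25543246, 0.04823682]), np.float64(0.00023439052381537672))
[241.36971831 218.0915493 ] (array([0.45648335, 0.2519031 , 0.04628458]), np.float64(0.00021233882938511228))
[268.32820513 218.89230769] (array([0.52873903, 0.20743158, 0.04813289]), np.float64(8.53489358231883e-05))
```

View pics/s23.png

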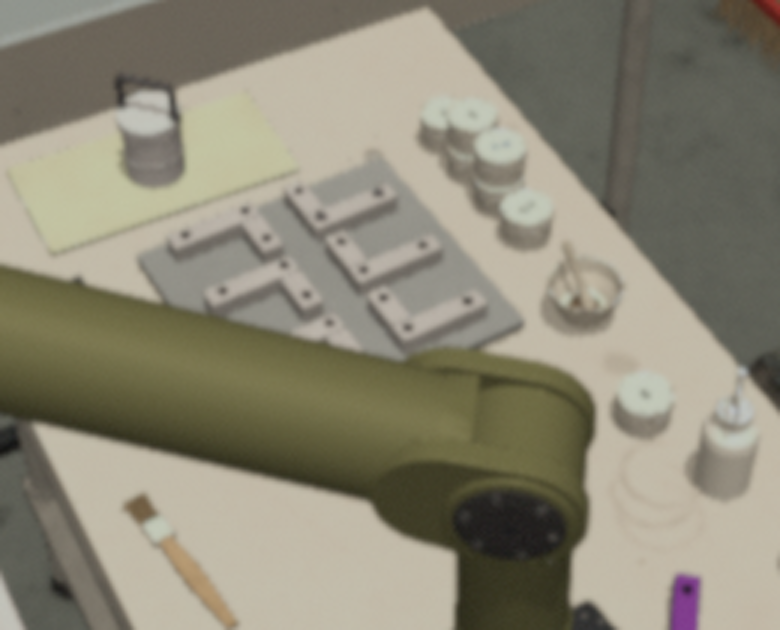

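The picture shows the canister upright on the plate (150,130) and the brackets flat on the stand. The arm is clear of everything, so I am handing in.

```bash
python3 -c "
from bench import *
print(close_job())"
```

```text
the job is handed in; nothing more can be done
None
```

I lifted the canister by its handle and set it on the green plate. I put two right-handed brackets straight on the stand and turned over the three mirrored ones. Each of those was stood on its long edge, pushed over, then carried across.

**Brackets:** all five show the pattern's hand and lie apart. Their long-leg middles are at about (71, -21), (69, -113), (-68, 120), (-71, 27) and (-70, -68) mm in the stand frame, all inside the limits. The screw heads triangulate to 46–52 mm, against an expected 48 mm, so the brackets are flat.

**Canister:** it stands upright about 9 mm from the plate's centre. The mortar, the tin and the purple look-alike were not touched, judging by the pictures. The job was handed in at about 61 s of the 210 s allowed.

**Checks that disagreed:**
- Three of the final height readings were false because the arm blocked the scene camera. Two were on the bracket nearest the plate and one on its neighbour.
- After I moved the arm away, the first bracket read 46–48 mm.
- I did not re-read the neighbour's one bad screw head; its other two read 47–50 mm.

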